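# Mix the settled nozzle bottles on the bottle mixer

## Robot

A 6-joint arm with a two-finger parallel gripper is mounted at the origin on the work surface. World frame = base frame: x ahead of the robot, y to its left, z up, the work surface at z = 0. Lengths are in mm, angles in degrees, forces in N, time in s.
With the tool pointing down it reaches from about 350 to 975 mm from the base axis. Payload 7.1 kg.
Tool frame: the origin (TCP) lies midway between the tips of the shut fingers; the grasp point (between the pads) lies manip.hold_point_z behind it (manip.hold_point_z is the distance from the TCP to the grasp point, in mm); x points along the fingers, y is the direction in which the jaws open and shut, and the axes are right-handed (so a half turn about x gives the same grasp; the last joint's range is limited). The gripper opens to 88 mm and grips with 3 to 60 N. Pads are 20 mm wide; open, the fingers measure 115 mm over their backs; the gripper's body (75 mm by 178 mm) begins 61 mm behind the grasp point.
Start: joints at [-67.151, 24.242, 93.386, -0, 62.372, -1.089], TCP at [253.609, -571.215, 193.375] pointing down, gripper open.
Joint ranges: [-172.04, 172.04], [-51.8, 120.97], [4.93, 147.93], [-75.15, 255.16], [6.16, 154.13], [-145.62, 145.62]. Speed limits (degrees/s): [136.94, 136.94, 172.46, 180, 180, 180].

## Interface

Orientations are given as a 3x3 rotation matrix whose columns are the frame's x, y, z axes.
In Python, from bench import manip gives the robot as it stands.
- The arm moves only by the tool jog_arm, never from a script. Its argument "series" is a list of rows, each a list of 7 numbers: the shift along the tool's x, y, z normalised to -1 to 1, where 1 is 0.2 m, then the turn, a rotation vector about the tool's x, y, z normalised to -1 to 1, where 1 is 30 degrees, then the gripper's target within -1 to 1 (shut at 1, half-way at 0, fully open at -1). A call has 1 to 8 rows; each row is the pose to reach, as a shift and turn from the pose commanded when the call began, along the tool's axes at that moment; what a row does not reach only later rows make up. A row lasts 1/8 s, in which the tool goes at most 62.5 mm and 10.7 degrees, less where a joint would pass 70% of its speed; a pose out of reach is approached as far as the arm can. A call with a number of a shift or a turn outside -1 to 1 is refused whole. A call with a gripper value outside its range is refused whole. The fingers move at their own pace and stop on an object; "newtons" is the grip in N (left out, the last holds). Time passes only in rows, so rows that repeat a pose let the fingers close. It gives the time, the measured TCP pose, the force and the opening at its end, in the units of the state.
- manip.sense(): the state, without advancing time (a new reading comes with each control period).
- manip.capture(name): name is "side" or "top"; returns a dict with "pixels" (420x560x3 uint8, red, green, blue), "depth" (420x560 float32, mm along the optical axis (not along the pixel's ray), 0 where there is no reading), "K" (3x3 intrinsics, pixels), "R" (3x3) and "t" (3): a world point X has camera coordinates R X + t. Camera axes: x right, y down, z forward; pixel columns grow to the right and rows downward; lengths in mm; the calibration is good to about 2 mm. A picture is of the moment at which its call begins.
- manip.job_done(): hands the job in, once; it reports no verdict.
Trained networks look in the newest picture that a camera, given by its name, has taken for a name from the list of things; names that differ only in an ending like _2 or _b are one class to them, and where a whole thing is asked for, a point or a joint stands for the part that bears it (a point fixed in the world has none). Each returns a list of dicts, best first, with "conf" (0 to 1); they miss things now and then, are a little off and sometimes report something else, mostly with a low value. They report only what shows in the picture. A call takes as long as a camera call. They do not tell look-alikes from the thing itself.
- manip.search_frame(camera, name): "pixel" ([column, row] in pixels, amid what is visible of it).
- manip.regions_of(camera, name): "mask" (420x560 bool, what is visible of it) and "pixel" ([column, row] in pixels, amid what is visible of it).
- manip.tip_of(camera, name): "pixel" ([column, row] in pixels: a listed point, or the origin of a listed thing).
The state is a dict: "t": time; "joints": joint angles; "joint_velocities": joint speeds; "joint_efforts": joint torques, N m; "position": TCP position; "ee_rot": TCP orientation; "force": force on the tool from outside, world axes, zero at the start; "moment": the same for the moment, N m; "gripper_width": finger opening in mm.
Only numpy, scipy, OpenCV 4.12 (cv2) and the standard library are available. Lean on these libraries where they do the work, as an engineer would, in place of code of your own. Each camera call takes 0.05 s, during which the arm holds its last target.

## Task

The paint in the pointed-nozzle bottles has settled: fit the bottle carrier on the mixer, its four holes over the four studs and its plate down flat on the flange, then move every pointed-nozzle bottle from the rack into a cup of its own, standing upright on the cup's floor. When all are in, run the mixer by pressing its front paddle fully down to its stop for at least two seconds, and let it come up again. Then put the mixed bottles back upright in free pockets of the rack, leaving the carrier on its studs and never disturbing the flat-cap bottles or the other things on the bench.

Things in the scene. Friction and masses are not known exactly. Their poses are not given: they have to be found in the camera images.
- mixer: Bench-top bottle mixer, fixed: white housing 62 mm high with a low nose and a black palm paddle on its front (-x) side. Origin on the bench under the centre of the drive flange, z up. From there the housing reaches 115 mm to +x, 95 mm to -x, 85 mm to each side; the nose reaches 177 mm to -x, with a thin guard 52 mm high at each side of the paddle (y = +-62 mm).
- hub (a point): Centre of the top face of the mixer's drive flange (aluminium disc, 124 mm across), 80 mm above the bench; axes as mixer. Four upright round-tipped steel studs, 8 mm thick and 24 mm tall, stand on this face on a 45 mm radius, at 45, 135, 225 and 315 degrees from the mixer's x axis.
- paddle (a joint): Angle of the mixer's front paddle in rad: 0 = up, 0.22 = down on its stop. Hinged along its rear edge (98 mm from the flange centre towards -x of the mixer, 52 mm above the bench); sprung (about 3.6 N at paddle_pad to start it, 7.6 N at the stop), it returns by itself.
- paddle_pad (a point): Where to press the paddle: on its top face, midway across, 55 mm in front of its hinge. With the paddle up it is 153 mm from the flange centre towards -x of the mixer and 56 mm above the bench; the black plate is 74 mm long, 104 mm wide, 8 mm thick. This point goes down about 12 mm to the stop.
- carrier: Loose bottle carrier, 0.3 to 0.5 kg, standing flat on the bench at the start: 88 mm square aluminium plate, 8 mm thick, four 11 mm holes on a 45 mm radius at 45, 135, 225, 315 degrees from its x axis; a round grey cup on each side (163 mm over all). Origin at the centre of the underside, z up. Central upright black grip tab: 14 mm thick along x, 36 mm wide along y, top 85 mm above the origin.
- rack: White laser-cut paint rack, fixed, 150 (x) by 198 mm (y), end cheeks 50 mm high. Origin on the bench under its centre, z up. Two rows (x = -45, +45 mm) of four 40 mm square pockets (y = -69, -23, 23, 69 mm); floor 6 mm, top of the holed plate 38 mm above the bench. Bottles in a row are only 10 mm apart; along the rack's x there is room for a finger on both sides (54 mm between the rows).
- cup0 (a point): Centre of the inner floor of the carrier's +x cup, 5 mm above the carrier's underside; 58 mm from the carrier's axis; axes as carrier. Each cup is about 40 mm inside and its rim is 35 mm above the carrier's underside.
- cup1 (a point): Centre of the inner floor of the carrier's +y cup, 5 mm above the carrier's underside; 58 mm from the carrier's axis; axes as carrier. Each cup is about 40 mm inside and its rim is 35 mm above the carrier's underside.
- cup2 (a point): Centre of the inner floor of the carrier's -x cup, 5 mm above the carrier's underside; 58 mm from the carrier's axis; axes as carrier. Each cup is about 40 mm inside and its rim is 35 mm above the carrier's underside.
- cup3 (a point): Centre of the inner floor of the carrier's -y cup, 5 mm above the carrier's underside; 58 mm from the carrier's axis; axes as carrier. Each cup is about 40 mm inside and its rim is 35 mm above the carrier's underside.
- nozzle0: Pointed-nozzle paint bottle (white, black tapered nozzle), in one pocket of the rack at the start, or absent: straight body 36 mm in diameter up to 80 mm, nozzle tip at 113 mm, 60 to 120 g. Origin at the centre of its bottom, z up.
- nozzle1: Pointed-nozzle paint bottle (white, black tapered nozzle), in one pocket of the rack at the start, or absent: straight body 36 mm in diameter up to 80 mm, nozzle tip at 113 mm, 60 to 120 g. Origin at the centre of its bottom, z up.
- nozzle2: Pointed-nozzle paint bottle (white, black tapered nozzle), in one pocket of the rack at the start, or absent: straight body 36 mm in diameter up to 80 mm, nozzle tip at 113 mm, 60 to 120 g. Origin at the centre of its bottom, z up.
- flat0: Flat-cap paint bottle (same white body, 36 mm in diameter up to 80 mm; wide flat black cap, top at 103 mm), in one pocket of the rack: it stays there. Origin at the centre of its bottom, z up.
- flat1: Flat-cap paint bottle (same white body, 36 mm in diameter up to 80 mm; wide flat black cap, top at 103 mm), in one pocket of the rack: it stays there. Origin at the centre of its bottom, z up.
- flat2: Flat-cap paint bottle (same white body, 36 mm in diameter up to 80 mm; wide flat black cap, top at 103 mm), in one pocket of the rack: it stays there. Origin at the centre of its bottom, z up.
- flat3: Flat-cap paint bottle (same white body, 36 mm in diameter up to 80 mm; wide flat black cap, top at 103 mm), in one pocket of the rack: it stays there. Origin at the centre of its bottom, z up.
- spray_can: Spray can, 66 mm in diameter, 190 mm tall, a bystander. Origin at the centre of its bottom.
- water_cup: Yellow water cup, 76 mm across the rim, 90 mm tall, a bystander. Origin at the centre of its bottom.
- paint_jar: Small paint jar, 52 mm in diameter, 55 mm tall, a bystander. Origin at the centre of its bottom.
- paint_handle: Black painting handle with a small figure on it, 52 mm in diameter, 117 mm tall, a bystander. Origin at the centre of its bottom.
- brush: Brush lying on the bench, 190 mm long, a bystander. Origin near its middle; x along the brush.
Not all that is in view belongs to the job. Leave any yellow look-alike of the nozzle1 alone.

How it is judged:
By the outcome, as a careful person would: the job done as asked, in the order asked, and still so for the second after the job is handed in, with the robot touching nothing.
Of nozzle0, nozzle1, nozzle2 only 2 to 3 are there at a start; the rules pass over those that are not, and their reading is None.
At some moment in a run one of carrier may be knocked a few centimetres aside while the robot is not near it.
It also fails if it takes over 210 s, if anything falls off the work surface, if the arm or the gripper's body presses on something with over 40 N, if the wrist force passes 120 N, or if a joint passes its speed limit or range.

## Working session

There is one attempt and no reset: what is moved stays moved. The work goes in short steps, Python scripts to look and compute and a tool call to move; the robot and the scene stay as the last step left them, time stands still between calls to the robot, and variables do not carry over. Pictures are saved under pics/ and viewed, and the job is handed in when it is done.

Besides the shell and the picture viewer there is one more tool, called after "Call:" as name(argument=value, ...), one argument or row to a line, values as JSON. jog_arm: Moves the arm, as the interface text tells. Its arguments: {"type":"object","properties":{"series":{"type":"array","items":{"type":"array","items":{"type":"number","minimum":-1,"maximum":1}}},"newtons":{"type":"number"}},"required":["series"]}

```bash
ls; mkdir -p pics; cat > h.py <<'E'
import numpy as np, cv2
from bench import manip
def cap(n,f=None):
    c=manip.capture(n)
    if f: cv2.imwrite('pics/'+f, c['pixels'][:,:,::-1])
    return c
def ray(c,px,z):
    # intersect pixel ray with plane z
    K,R,t=c['K'],c['R'],c['t']
    d=R.T@np.linalg.inv(K)@np.array([px[0],px[1],1.]); o=-R.T@t
    return o+d*(z-o[2])/d[2]
def dep(c,px):
    K,R,t=c['K'],c['R'],c['t']
    z=c['depth'][int(round(px[1])),int(round(px[0]))]
    return R.T@(np.linalg.inv(K)@np.array([px[0],px[1],1.])*z-t)
def proj(c,X):
    p=c['K']@(c['R']@np.array(X,float)+c['t']); return p[:2]/p[2]
def cloud(c):
    h,w=c['depth'].shape
    u,v=np.meshgrid(np.arange(w),np.arange(h)); z=c['depth']
    P=np.stack([u*z,v*z,z],-1)@np.linalg.inv(c['K']).T
    return (P-c['t'])@c['R']
E
python3 - <<'E'
from h import *
print(manip.hold_point_z)
s=manip.sense(); print(s)
for n in('top','side'):
    c=cap(n,n+'0.png'); print(n,-c['R'].T@c['t'], c['K'][0,0], c['R'].round(2).tolist())
    for k in ['mixer','hub','carrier','rack','nozzle0','flat0','cup0','paddle_pad','spray_can','brush']:
        print(k,[(np.round(d['pixel']).tolist(),round(d['conf'],2)) for d in manip.search_frame(n,k)][:8])
E
```

```text
pics
18.700000000000003
{'t': 0.0, 'joints': array([-6.71507192e+01,  2.42860052e+01,  9.34325620e+01,  2.18045886e-03,
        6.23717893e+01, -1.08770139e+00]), 'joint_velocities': array([ 0.13990343, -0.02275503, -0.03546169, -0.05448463,  0.07581297,
        0.0224813 ]), 'joint_efforts': array([ 5.13080304e-04, -5.44627690e+01, -2.73668665e+01,  6.42806618e-02,
        2.27815151e-02, -1.07779017e-04]), 'position': array([ 253.38624286, -570.65852709,  192.57683896]), 'ee_rot': array([[-5.81298594e-04,  4.05715005e-01, -9.13999451e-01],
       [ 1.46636211e-03, -9.13998277e-01, -4.05715417e-01],
       [-9.99998756e-01, -1.57609596e-03, -6.36191960e-05]]), 'force': array([-0.78258434, -0.12047559,  0.23185573]), 'moment': array([ 0.0362029 , -0.04950003,  0.02483878]), 'gripper_width': 87.79694965740028}
top [ 226.8193396    13.89660442 1720.20223917] 525.9137549021253 [[0.03, -1.0, 0.0], [-0.98, -0.03, -0.18], [0.18, 0.0, -0.98]]
mixer [([288.0, 199.0], 0.8), ([195.0, 235.0], 0.7)]
hub [([193.0, 237.0], 0.62), ([287.0, 199.0], 0.61)]
carrier [([192.0, 235.0], 0.63)]
rack [([372
[... 467 characters left out ...]
0], 0.54), ([194.0, 233.0], 0.34), ([349.0, 179.0], 0.15)]
side [-479.67833301 -534.68143045 1104.84913434] 497.0550751332124 [[0.47, -0.88, -0.02], [-0.6, -0.3, -0.74], [0.65, 0.36, -0.67]]
mixer [([301.0, 211.0], 0.91)]
hub [([301.0, 209.0], 0.69)]
carrier []
rack [([381.0, 280.0], 0.9), ([378.0, 249.0], 0.31)]
nozzle0 [([366.0, 305.0], 0.75), ([412.0, 240.0], 0.74), ([377.0, 249.0], 0.63), ([375.0, 274.0], 0.56)]
flat0 [([358.0, 268.0], 0.88), ([368.0, 247.0], 0.83), ([341.0, 259.0], 0.7), ([395.0, 253.0], 0.67)]
cup0 [([300.0, 210.0], 0.23)]
paddle_pad [([285.0, 225.0], 0.62)]
spray_can [([405.0, 212.0], 0.74), ([453.0, 262.0], 0.38)]
brush [([454.0, 260.0], 0.69), ([155.0, 180.0], 0.4)]
```

```bash
python3 - <<'E'
import cv2
a=cv2.imread('pics/top0.png'); b=a[130:330,140:460]; cv2.imwrite('pics/top0c.png',cv2.resize(b,(800,500),interpolation=cv2.INTER_CUBIC))
a=cv2.imread('pics/side0.png'); b=a[150:350,140:480]; cv2.imwrite('pics/side0c.png',cv2.resize(b,(800,470),interpolation=cv2.INTER_CUBIC))
E
```

```text
(no output)
```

View pics/top0c.png

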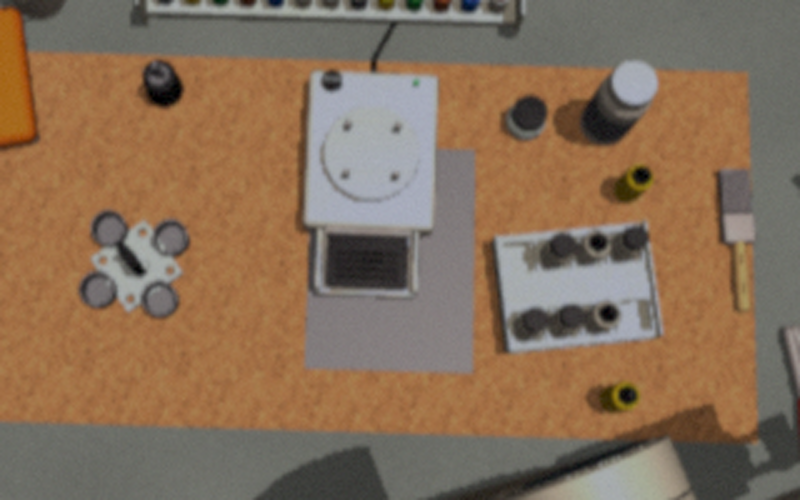

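View pics/side0c.png

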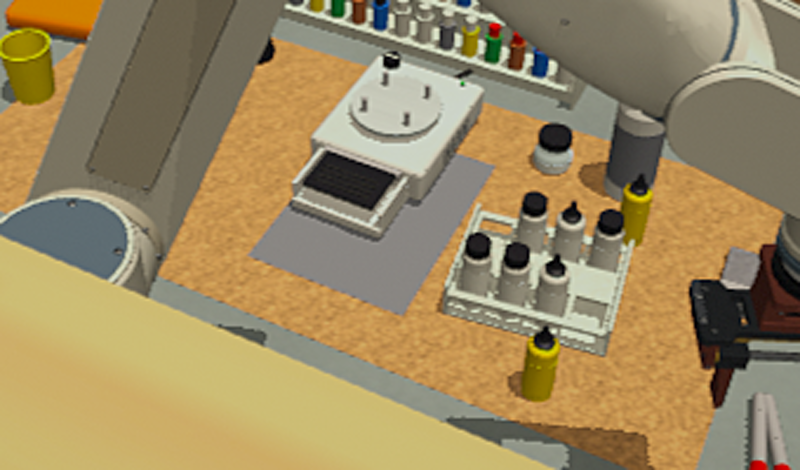

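View pics/top0.png

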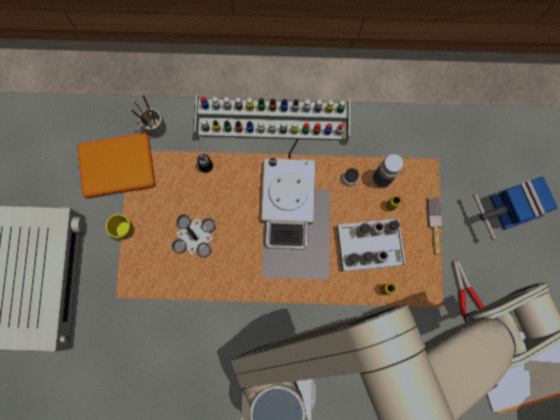

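Candidates for a nozzle bottle, in full top pixels:
- White with a small pointed top, in the rack: (379,227) and (382,256). These are the two I want.
- Yellow look-alikes on the bench: (394,203) and (388,288). I'll leave these.
- Flat caps in the rack: (364,230), (393,226), (353,259), (368,258). I'll leave these too.

Next I'll take a close crop and measure.

```bash
python3 - <<'E'
from h import *
c=cap('top'); s=cap('side')
im=c['pixels'][:,:,::-1]
def crop(im,x0,y0,x1,y1,f,k): cv2.imwrite('pics/'+f,cv2.resize(im[y0:y1,x0:x1],None,fx=k,fy=k,interpolation=cv2.INTER_CUBIC))
crop(im,330,210,410,280,'rackc.png',9)
crop(im,165,205,225,265,'carc.png',10)
crop(im,255,150,325,255,'mixc.png',5.7)
crop(s['pixels'][:,:,::-1],320,220,430,330,'racks.png',5.4)
for cam,cc in(('top',c),('side',s)):
  for n in ['nozzle0','flat0','carrier','hub','cup0','mixer','paddle_pad','rack']:
    for d in manip.tip_of(cam,n): print(cam,n,np.round(d['pixel'],1),round(d['conf'],2), ray(cc,d['pixel'],{'hub':80,'paddle_pad':56,'nozzle0':6,'flat0':6,'cup0':5}.get(n,0)).round(0))
P=cloud(c)
# depth check: bench noise
b=P[240:260,150:165].reshape(-1,3); print('bench z',b[:,2].mean(),b[:,2].std())
np.save('topcloud.npy',P)
E
```

```text
top nozzle0 [373.  258.4] 0.62 [ 432. -304.    6.]
top nozzle0 [383.6 285.6] 0.62 [ 344. -338.    6.]
top nozzle0 [373.8 229.8] 0.61 [ 527. -307.    6.]
top nozzle0 [391.5 205.3] 0.5 [ 612. -366.    6.]
top nozzle0 [381.9 179.9] 0.49 [ 699. -335.    6.]
top nozzle0 [349.4 177.1] 0.49 [ 705. -226.    6.]
top flat0 [350.3 259.9] 0.72 [ 425. -230.    6.]
top flat0 [387.9 231.8] 0.69 [ 522. -353.    6.]
top flat0 [359.5 229.3] 0.68 [ 528. -260.    6.]
top flat0 [361.7 264.1] 0.47 [ 412. -267.    6.]
top carrier [194.  231.9] 0.7 [504. 288.   0.]
top hub [288.1 190.9] 0.61 [633. -19.  80.]
top hub [213.8 226. ] 0.31 [512. 214.  80.]
top cup0 [178.7 245.4] 0.88 [457. 335.   5.]
top cup0 [184.2 219.6] 0.77 [543. 322.   5.]
top cup0 [126.2 229.2] 0.7 [505. 512.   5.]
top cup0 [207.6 247.8] 0.65 [451. 239.   5.]
top cup0 [212.3 226.3] 0.59 [524. 228.   5.]
top cup0 [285.9 238.1] 0.2 [491. -17.   5.]
top mixer [287.6 194.4] 0.88 [641. -19.   0.]
top mixer [288.7 189.2] 0.38 [659. -22.   0.]
top paddle_pad [286.9 238.4] 0.92 [482. -19.  56.]
top rack [369.3 246.1] 0.96 [ 473. -293.    0.]
side nozzle0 [374.4 283.2] 0.77 [ 441. -320.    6.]
side nozzle0 [409.3 250.9] 0.62 [ 608. -370.    6.]
side nozzle0 [378.3 262.8] 0.59 [ 520. -303.    6.]
side nozzle0 [365.9 316. ] 0.57 [ 324. -339.    6.]
side flat0 [391.7 267.7] 0.86 [ 519. -345.    6.]
side flat0 [356.5 282.8] 0.73 [ 419. -274.    6.]
side flat0 [340.6 276. ] 0.7 [ 422. -224.    6.]
side hub [305.6 193.7] 0.56 [630. -11.  80.]
side mixer [305.4 213.4] 0.79 [625. -13.   0.]
side paddle_pad [283.4 227.4] 0.57 [481.  -8.  56.]
side paddle_pad [365.  261.5] 0.46 [ 462. -279.   56.]
side rack [368.2 276.5] 0.87 [ 462. -294.    0.]
bench z -0.9553016485051721 4.1396172592327005
```

View pics/rackc.png

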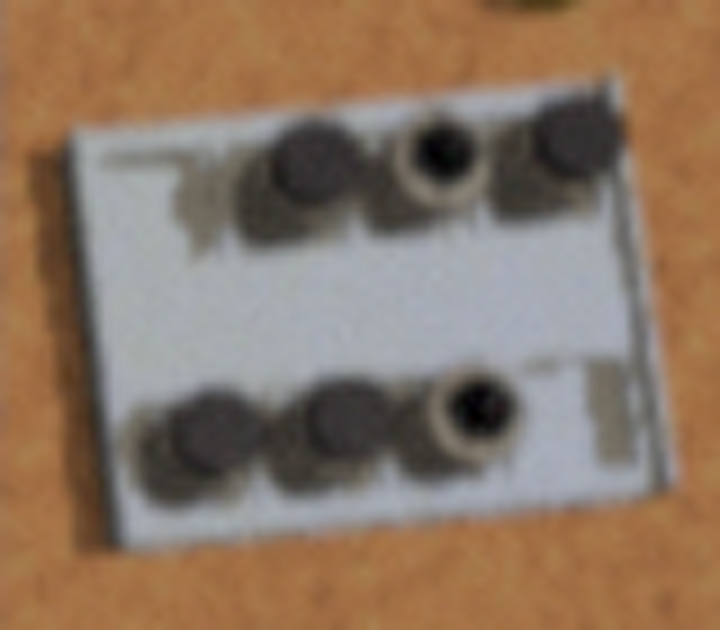

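View pics/carc.png

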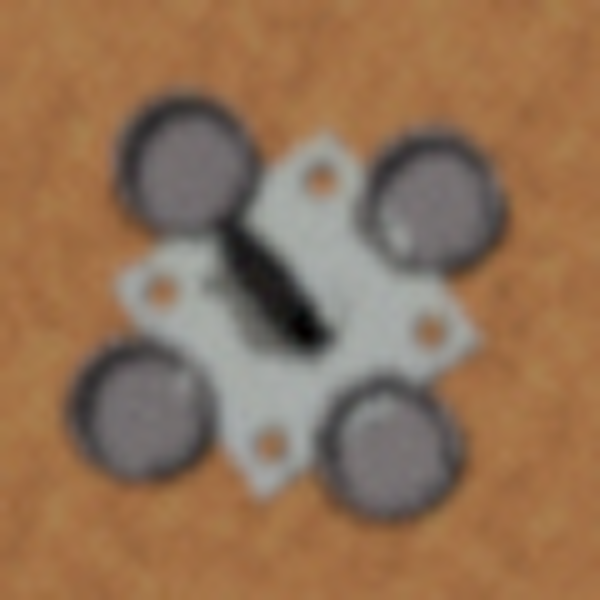

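View pics/mixc.png

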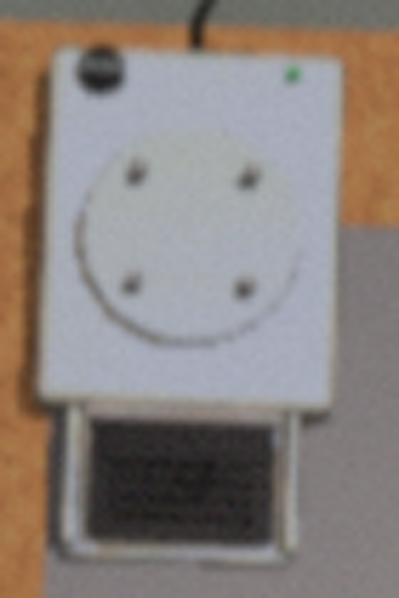

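View pics/racks.png

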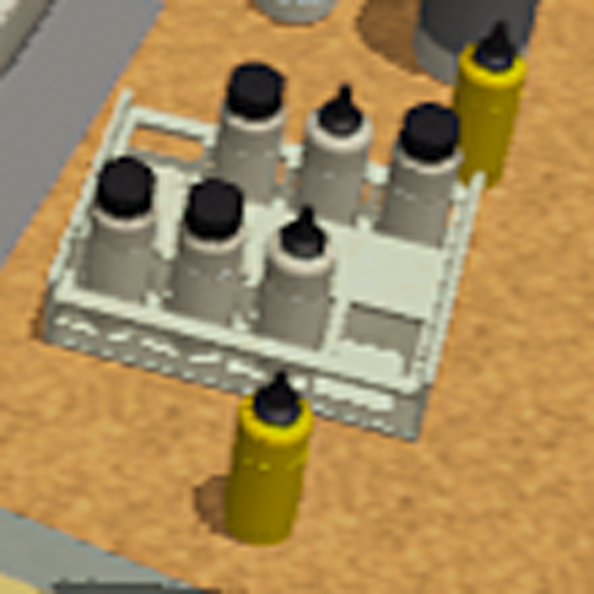

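The close crop confirms the choice: white bodies with small black nozzles at about (378,227) and (383,255) in the top picture, and flat caps with wide grey tops. Next I'll fit the models.

```bash
cat > fit.py <<'E'
from h import *
from scipy.optimize import least_squares
def T(p,X):
    a=p[2]; R=np.array([[np.cos(a),-np.sin(a)],[np.sin(a),np.cos(a)]])
    X=np.atleast_2d(np.array(X,float)); return np.c_[X[:,:2]@R.T+p[:2],X[:,2]]
def pj(c,X):
    q=(c['R']@X.T+c['t'][:,None]); q=c['K']@q; return (q[:2]/q[2]).T
def fitpts(c,M,px,p0):
    f=lambda p:(pj(c,T(p,M))-px).ravel()
    r=least_squares(f,p0,x_scale=[100,100,1],loss='soft_l1'); return r.x,np.abs(f(r.x)).reshape(-1,2).max(1).round(2)
def un(pts,k,off): return (np.array(pts,float)+.5)/k-.5+np.array(off)
def sil(c,prims,p,up=4,shape=(420,560)):
    # prims: list of convex point sets
    m=np.zeros((shape[0]*up,shape[1]*up),np.uint8)
    for X in prims:
        h=cv2.convexHull(((pj(c,T(p,X))+.5)*up-.5).astype(np.float32)).reshape(-1,2)
        cv2.fillConvexPoly(m,np.round(h*16).astype(np.int32),255,shift=4)
    return cv2.resize(m,shape[::-1],interpolation=cv2.INTER_AREA)/255.
def box(x0,x1,y0,y1,z0,z1): return [[x,y,z] for x in(x0,x1) for y in(y0,y1) for z in(z0,z1)]
def cyl(x,y,r,z0,z1): return [[x+r*np.cos(a),y+r*np.sin(a),z] for a in np.linspace(0,2*np.pi,36,endpoint=False) for z in(z0,z1)]
carP=[box(-44,44,-44,44,0,8)]+[cyl(58*np.cos(a),58*np.sin(a),23.5,0,35) for a in np.arange(4)*np.pi/2]+[box(-7,7,-18,18,0,85)]
mixP=[box(-95,115,-85,85,0,62)]
rackP=[box(-75,75,-99,99,0,38)]
def fitsil(c,prims,mask,p0,roi):
    from scipy.optimize import minimize
    y0,y1,x0,x1=roi
    m=mask.astype(float)
    f=lambda q:((sil(c,prims,[q[0],q[1],q[2]/100])-m)[y0:y1,x0:x1]**2).sum()
    q0=np.array([p0[0],p0[1],p0[2]*100])
    r=minimize(f,q0,method='Nelder-Mead',options=dict(initial_simplex=[q0,q0+[6,0,0],q0+[0,6,0],q0+[0,0,6]],xatol=.05,fatol=.01))
    return np.array([r.x[0],r.x[1],r.x[2]/100]),r.fun
E
python3 - <<'E'
from fit import *
c=cap('top'); s=cap('side')
M=[[-95,-85,62],[-95,85,62],[115,85,62],[115,-85,62]]
px=un([(332,412),(40,402),(55,47),(342,57)],5.7,(255,150))
print('mixer corners',fitpts(c,M,px,[640,-20,0]))
st=[[45*np.cos(a),45*np.sin(a),92] for a in np.radians([45,135,225,315])]
px=un([(136,172),(130,283),(244,288),(248,177)],5.7,(255,150))
print('studs',fitpts(c,st,px,[640,-20,0]))
h=[[45*np.cos(a),45*np.sin(a),6] for a in np.radians([45,135,225,315])]
px=un([(322,178),(162,291),(271,443),(432,329)],10,(165,205))
for y in (np.radians(-10),):
  a=fitpts(c,h,px,[504,288,y]); print('holes',a,np.degrees(a[0][2]))
cu=[[58*np.cos(a),58*np.sin(a),35] for a in np.radians([0,90,180,270])]
px=un([(188,165),(140,410),(390,448),(435,202)],10,(165,205))
a=fitpts(c,cu,px,[504,288,.6]);print('cups',a,np.degrees(a[0][2]))
mm=manip.regions_of('top','carrier')
for d in mm[:2]: print('mask',d['conf'],d['mask'].sum(),d['pixel'])
im=c['pixels'].astype(int); 
# saturation-based mask: bench orange is saturated
sat=(im.max(2)-im.min(2))/np.maximum(im.max(2),1)
m=(sat<0.35)
print('sat mask',fitsil(c,carP,m,[a[0][0],a[0][1],a[0][2]],(205,265,165,225)), fitsil(c,carP,m,[a[0][0],a[0][1],a[0][2]+np.pi/2],(205,265,165,225)))
cv2.imwrite('pics/m.png',cv2.resize((m*255).astype(np.uint8)[130:330,140:460],(800,500)))
px=un([(73,128),(612,78),(672,488),(118,548)],9,(330,210))
print('rack',fitpts(c,[[75,99,44],[75,-99,44],[-75,-99,44],[-75,99,44]],px,[470,-295,0]))
E
```

```text
mixer corners (array([ 6.32023979e+02, -1.97555207e+01, -7.86283243e-03]), array([0.93, 0.82, 0.78, 0.68]))
studs (array([ 6.33102815e+02, -1.76873968e+01, -1.75991902e-02]), array([0.14, 0.05, 0.03, 0.11]))
holes (array([490.71627539, 285.42931941,  -0.90718516]), array([0.11, 0.13, 0.14, 0.12])) -51.977880915219146
cups (array([487.55843271, 283.66533233,   0.660148  ]), array([0.13, 0.03, 0.11, 0.01])) 37.823694128904165
mask 0.96 1256 [195.3, 232.1]
sat mask (array([490.15153195, 285.86957235,   0.66576608]), np.float64(86.33940792003075)) (array([490.15153195, 285.86957235,   2.23656241]), np.float64(86.33940792003075))
rack (array([ 4.74370311e+02, -2.89064826e+02,  1.27084762e-01]), array([0.45, 0.19, 0.22, 0.38]))
```

View pics/m.png

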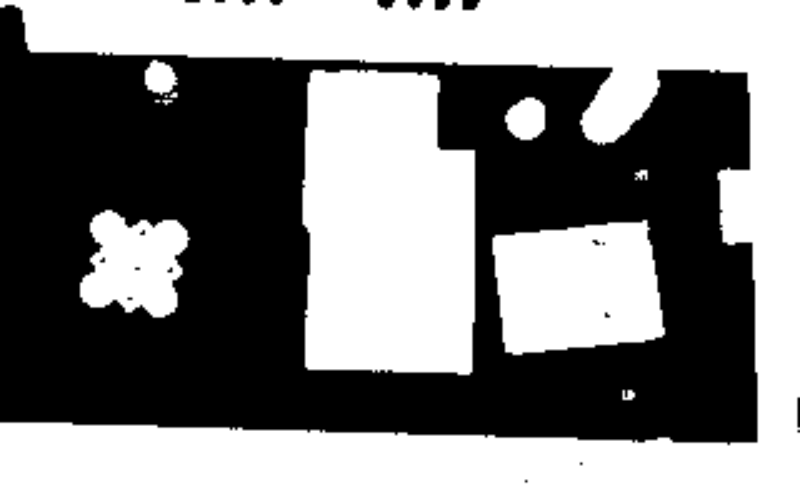

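```bash
cat > plan.py <<'E'
from h import *
import sys
def state():
    s=manip.sense(); R=s['ee_rot']; return s, s['position'], np.degrees(np.arctan2(R[1,1],R[0,1]))
def plan(x,y,z,phi,p=None,f=None):
    s,p0,f0=state(); p=p0 if p is None else np.array(p,float); f=f0 if f is None else f
    print('t %.2f pos %s phi %.2f j %s F %s w %.1f tilt %s'%(s['t'],p0.round(1),f0,s['joints'].round(1),s['force'].round(1),s['gripper_width'],s['ee_rot'][:,0].round(4)))
    g=np.array([x,y,z],float); df=(phi-f+180)%360-180
    d=g-p
    n=int(max(1,np.ceil(abs(df)/29.9)))
    while True:
        q=p.copy(); ff=f; out=[]; ok=True
        for i in range(n):
            a=np.radians(ff); Rm=np.array([[0,np.cos(a),np.sin(a)],[0,np.sin(a),-np.cos(a)],[-1,0,0]])
            v=Rm.T@(d/n)/200; out.append([*v.round(4),round(-df/n/30,4),0,0]); ok&=np.abs(v).max()<=1
            q=q+d/n; ff+=df/n
        if ok: break
        n+=1
    for o in out: print(o, 'rows>=%d'%max(np.ceil(np.linalg.norm(d/n)/62.5),np.ceil(abs(df)/n/10.7)))
if __name__=='__main__':
    a=[float(v) for v in sys.argv[1:]]
    plan(*a)
E
python3 plan.py 490.5 285.5 190 38
```

```text
t 2.15 pos [ 253.6 -571.2  193.4] phi -66.07 j [-67.2  24.2  93.4   0.   62.4  -1.1] F [ 0.3 -0.6  0.2] w 88.1 tilt [ 0. -0. -1.]
[np.float64(0.0034), np.float64(-0.687), np.float64(-0.5641), np.float64(-0.6938), 0, 0] rows>=3
[np.float64(0.0034), np.float64(-0.4417), np.float64(-0.7714), np.float64(-0.6938), 0, 0] rows>=3
[np.float64(0.0034), np.float64(-0.1388), np.float64(-0.878), np.float64(-0.6938), 0, 0] rows>=3
[np.float64(0.0034), np.float64(0.1822), np.float64(-0.87), np.float64(-0.6938), 0, 0] rows>=3
[np.float64(0.0034), np.float64(0.4795), np.float64(-0.7485), np.float64(-0.6938), 0, 0] rows>=3
```

Call:
jog_arm(
  series=[
    [0,-0.687,-0.564,-0.694,0,0,-1],
    [0,-0.687,-0.564,-0.694,0,0,-1],
    [0,-0.687,-0.564,-0.694,0,0,-1],
    [0,-0.687,-0.564,-0.694,0,0,-1],
  ],
)

```text
t: 2.65
position: [301.3, -396.8, 193.4]
ee_rot: [[-0.0, 0.706, -0.708], [0.001, -0.708, -0.706], [-1.0, -0.001, -0.0]]
force: [0.3, -0.7, -0.6]
gripper_width: 88.0
```

Call:
jog_arm(
  series=[
    [0,-0.442,-0.771,-0.694,0,0,-1],
    [0,-0.442,-0.771,-0.694,0,0,-1],
    [0,-0.442,-0.771,-0.694,0,0,-1],
    [0,-0.442,-0.771,-0.694,0,0,-1],
  ],
)

```text
t: 3.15
position: [349.0, -226.8, 193.7]
ee_rot: [[0.001, 0.912, -0.41], [-0.0, -0.41, -0.912], [-1.0, 0.001, -0.0]]
force: [0.2, -0.6, 0.2]
gripper_width: 87.8
```

Call:
jog_arm(
  series=[
    [0,-0.139,-0.878,-0.694,0,0,-1],
    [0,-0.139,-0.878,-0.694,0,0,-1],
    [0,-0.139,-0.878,-0.694,0,0,-1],
    [0,-0.139,-0.878,-0.694,0,0,-1],
  ],
)

```text
t: 3.65
position: [397.2, -55.8, 193.7]
ee_rot: [[0.001, 0.998, -0.059], [-0.0, -0.059, -0.998], [-1.0, 0.001, 0.0]]
force: [0.1, 0.5, 0.7]
gripper_width: 88.0
```

```bash
python3 plan.py 490.5 285.5 190 38; python3 - <<'E'
from fit import *
c=cap('top','t1.png'); s=cap('side','s1.png')
E
```

```text
t 3.65 pos [397.2 -55.8 193.7] phi -3.36 j [ -9.7   4.8 120.1  -0.   55.   -6.3] F [0.1 0.5 0.7] w 88.0 tilt [ 1.4e-03 -3.0e-04 -1.0e+00]
[np.float64(0.0094), np.float64(0.1828), np.float64(-0.8654), np.float64(-0.6893), 0, 0] rows>=3
[np.float64(0.0094), np.float64(0.4767), np.float64(-0.7451), np.float64(-0.6893), 0, 0] rows>=3
```

View pics/t1.png

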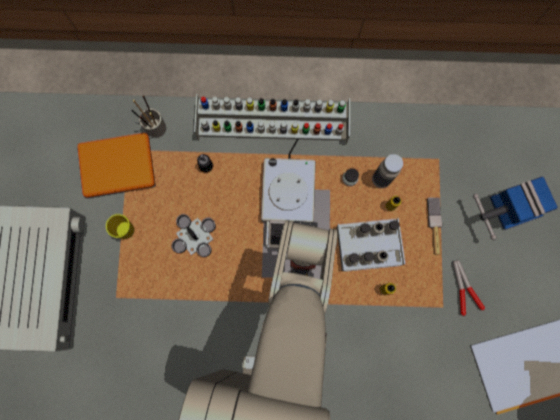

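View pics/s1.png

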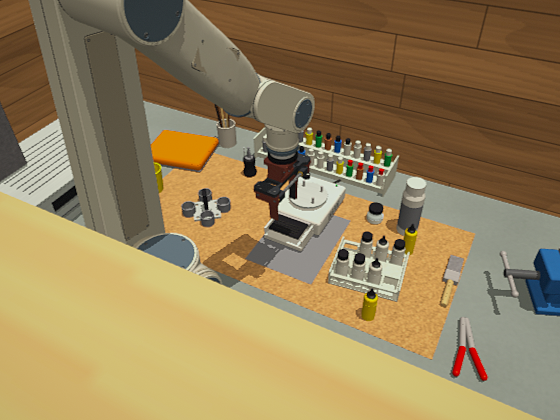

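The gripper is now above the paddle. The carrier shows at (193,235) in the top picture and (206,208) in the side picture, and the rack is in clear view of both. I'll fit both with silhouettes.

```bash
python3 - <<'E'
from fit import *
c=cap('top'); s=cap('side')
for nm,cc,roi in(('top',c,(205,265,165,225)),('side',s,(185,228,176,238))):
    im=cc['pixels'].astype(int); sat=(im.max(2)-im.min(2))/np.maximum(im.max(2),1)
    b,v=fitsil(cc,carP,sat<.35,[490,285.5,np.radians(-52)],roi); print(nm,'carrier',b[:2].round(1),np.degrees(b[2]),v)
for nm,cc,roi in(('top',c,(212,278,330,412)),('side',s,(228,310,322,418))):
    im=cc['pixels'].astype(int); sat=(im.max(2)-im.min(2))/np.maximum(im.max(2),1)
    rp=[box(-75,75,-99,99,0,38),box(-75,75,95,99,0,50),box(-75,75,-99,-95,0,50)]
    if nm=='side': continue
    b,v=fitsil(cc,rp,sat<.35,[470,-290,.127],roi); print(nm,'rack',b[:2].round(1),np.degrees(b[2]),v)
im=s['pixels'][:,:,::-1]
cv2.imwrite('pics/s1c.png',cv2.resize(im[165:320,180:420],(800,517),interpolation=cv2.INTER_CUBIC))
cv2.imwrite('pics/s1d.png',cv2.resize(im[165:245,265:350],(800,753)[:2] if 0 else (637,600),interpolation=cv2.INTER_CUBIC))
E
```

```text
top carrier [490.2 286.1] -51.26071305592666 92.31477124183007
side carrier [489.3 288.7] -52.215538209652415 83.39283352556708
top rack [ 475.1 -290.4] 7.814793560226317 321.05999231064976
```

View pics/s1d.png

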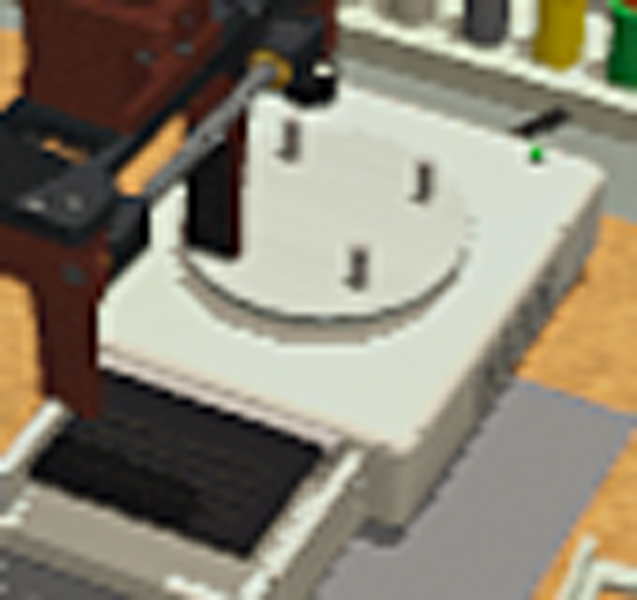

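Call:
jog_arm(
  series=[
    [0.01,0.183,-0.865,-0.689,0,0,-1],
    [0.01,0.183,-0.865,-0.689,0,0,-1],
    [0.01,0.183,-0.865,-0.689,0,0,-1],
    [0.01,0.183,-0.865,-0.689,0,0,-1],
  ],
)

```text
t: 4.35
position: [444.4, 114.3, 191.4]
ee_rot: [[0.001, 0.956, 0.295], [0.0, 0.295, -0.956], [-1.0, 0.001, -0.0]]
force: [-0.1, 0.6, -0.5]
gripper_width: 87.5
```

Call:
jog_arm(
  series=[
    [0.01,0.476,-0.745,-0.689,0,0,-1],
    [0.01,0.476,-0.745,-0.689,0,0,-1],
    [0.01,0.476,-0.745,-0.689,0,0,-1],
    [0.01,0.476,-0.745,-0.689,0,0,-1],
  ],
)

```text
t: 4.85
position: [491.8, 283.9, 189.0]
ee_rot: [[0.0, 0.791, 0.612], [0.0, 0.612, -0.791], [-1.0, 0.0, 0.0]]
force: [-0.5, -0.7, -0.1]
gripper_width: 88.0
```

```bash
python3 plan.py 490 285.5 46 38
```

```text
t 4.85 pos [491.8 283.9 189. ] phi 37.74 j [ 28.8  19.8 101.   -0.   59.2  -8.9] F [-0.5 -0.7 -0.1] w 88.0 tilt [ 4.e-04  1.e-04 -1.e+00]
[np.float64(0.7152), np.float64(-0.0023), np.float64(-0.0117), np.float64(-0.0086), 0, 0] rows>=3
```

Call:
jog_arm(
  series=[
    [0.715,-0.002,-0.012,-0.01,0,0,-1],
    [0.715,-0.002,-0.012,-0.01,0,0,-1],
    [0.715,-0.002,-0.012,-0.01,0,0,-1],
    [0.715,-0.002,-0.012,-0.01,0,0,-1],
    [0.715,-0.002,-0.012,-0.01,0,0,0.4],
    [0.715,-0.002,-0.012,-0.01,0,0,0.4],
    [0.715,-0.002,-0.012,-0.01,0,0,0.4],
    [0.715,-0.002,-0.012,-0.01,0,0,0.4],
  ],
  newtons=8,
)

```text
t: 5.85
position: [488.6, 285.5, 47.0]
ee_rot: [[0.001, 0.787, 0.616], [0.0, 0.616, -0.787], [-1.0, 0.001, 0.0]]
force: [-0.5, 0.2, -0.8]
gripper_width: 51.4
```

Call:
jog_arm(
  series=[
    [0,0,0,0,0,0,0.4],
    [0,0,0,0,0,0,0.4],
    [0,0,0,0,0,0,0.4],
  ],
)

```text
t: 6.22
position: [488.5, 285.4, 46.5]
ee_rot: [[0.0, 0.788, 0.616], [0.0, 0.616, -0.788], [-1.0, 0.0, -0.0]]
force: [-0.1, 0.7, 1.3]
gripper_width: 36.1
```

```bash
python3 - <<'E'
from fit import *
c=cap('top','t2.png'); s=cap('side','s2.png')
im=s['pixels'][:,:,::-1]
cv2.imwrite('pics/s2c.png',cv2.resize(im[150:250,150:260],(660,600),interpolation=cv2.INTER_CUBIC))
E
python3 plan.py 490 285.5 46 38
```

```text
t 6.33 pos [488.4 285.4  46.4] phi 38.04 j [ 29.1  31.3 105.8   0.   42.8  -9. ] F [0.4 0.1 1.6] w 35.9 tilt [ 1.e-04  2.e-04 -1.e+00]
[np.float64(0.0022), np.float64(0.0065), np.float64(0.0043), np.float64(0.0013), 0, 0] rows>=1
```

View pics/s2c.png

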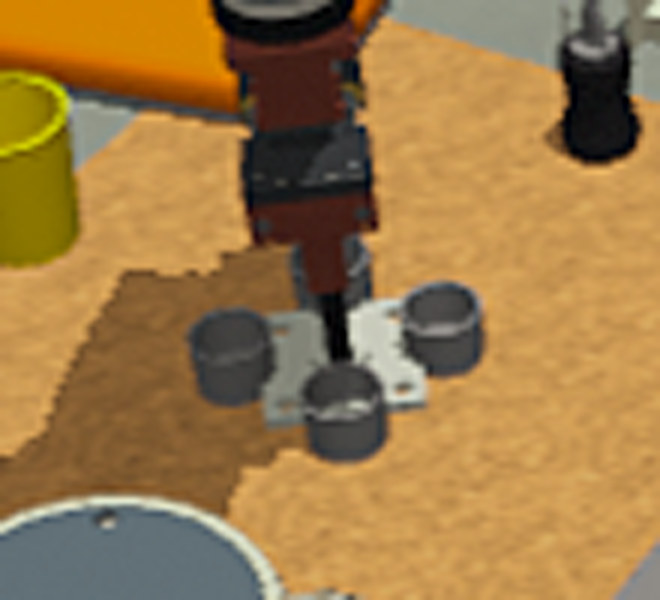

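Call:
jog_arm(
  series=[
    [0,0,0,0,0,0,-1],
    [0,0,0,0,0,0,-1],
    [0,0,0,0,0,0,-1],
    [0,0,0,1,0,0,-1],
    [0,0,0,1,0,0,-1],
    [0,0,0,1,0,0,-1],
    [0,0,0,1,0,0,-1],
  ],
)

```text
t: 7.2
position: [488.3, 285.2, 46.3]
ee_rot: [[-0.0, 0.99, 0.141], [-0.0, 0.141, -0.99], [-1.0, -0.0, 0.0]]
force: [0.4, -0.3, -0.0]
gripper_width: 87.7
```

Call:
jog_arm(
  series=[
    [0,0,0,1,0,0,-1],
    [0,0,0,1,0,0,-1],
    [0,0,0,1,0,0,-1],
    [0,0,0,1,0,0,-1],
  ],
)

```text
t: 7.7
position: [488.3, 285.2, 46.3]
ee_rot: [[-0.0, 0.929, -0.37], [-0.0, -0.37, -0.929], [-1.0, -0.0, 0.0]]
force: [0.3, 1.0, -0.2]
gripper_width: 87.8
```

Call:
jog_arm(
  series=[
    [0,0,0,1,0,0,-1],
    [0,0,0,1,0,0,-1],
    [0,0,0,1,0,0,-1],
    [0,0,0,1,0,0,-1],
  ],
)

```text
t: 8.2
position: [488.4, 285.2, 46.4]
ee_rot: [[-0.0, 0.62, -0.784], [-0.0, -0.784, -0.62], [-1.0, -0.0, 0.0]]
force: [0.0, -0.8, -0.6]
gripper_width: 87.4
```

```bash
python3 - <<'E'
from fit import *
c=cap('top','t3.png'); s=cap('side','s3.png')
im=s['pixels'][:,:,::-1]
cv2.imwrite('pics/s3c.png',cv2.resize(im[150:250,150:260],(660,600),interpolation=cv2.INTER_CUBIC))
E
python3 plan.py 488.5 285.4 44 -52
```

```text
t 8.30 pos [488.4 285.3  46.4] phi -51.64 j [ 29.1  31.3 105.9   0.   42.8  80.7] F [-0.3 -1.   0.5] w 87.8 tilt [-0. -0. -1.]
[np.float64(0.0119), np.float64(-0.0002), np.float64(-0.0009), np.float64(0.0119), 0, 0] rows>=1
```

View pics/s3c.png

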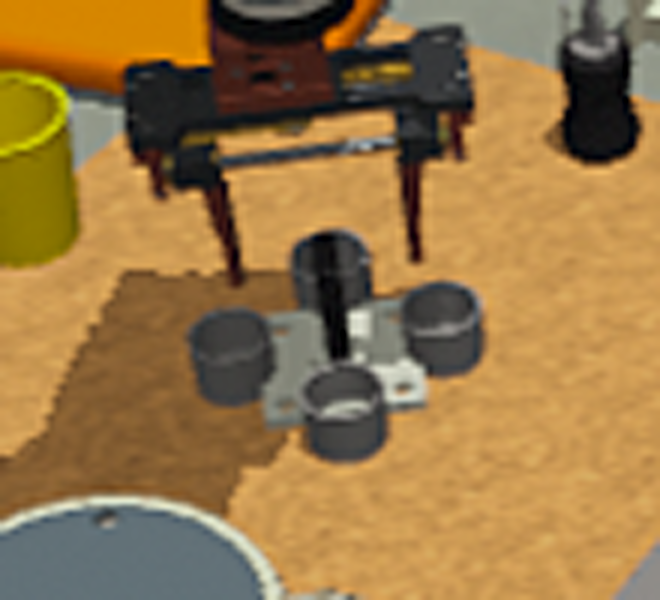

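The jaws straddle the tab across its thickness, with fingers at (235,280) and (415,260) in the crop. I'll close firmly.

Call:
jog_arm(
  series=[
    [0.012,0,0,0.012,0,0,1],
    [0.012,0,0,0.012,0,0,1],
    [0.012,0,0,0.012,0,0,1],
    [0.012,0,0,0.012,0,0,1],
    [0.012,0,0,0.012,0,0,1],
    [0.012,0,0,0.012,0,0,1],
    [0.012,0,0,0.012,0,0,1],
    [0.012,0,0,0.012,0,0,1],
  ],
  newtons=40,
)

```text
t: 9.3
position: [488.3, 285.3, 44.0]
ee_rot: [[-0.0, 0.611, -0.791], [0.0, -0.791, -0.611], [-1.0, -0.0, 0.0]]
force: [0.4, 1.4, 0.6]
gripper_width: 13.3
```

Call:
jog_arm(
  series=[
    [0,0,0,0,0,0,1],
    [0,0,0,0,0,0,1],
    [0,0,0,0,0,0,1],
  ],
)

```text
t: 9.68
position: [488.3, 285.3, 44.0]
ee_rot: [[-0.0, 0.611, -0.791], [-0.0, -0.791, -0.611], [-1.0, -0.0, 0.0]]
force: [-0.1, 0.4, 0.7]
gripper_width: 13.7
```

```bash
python3 - <<'E'
from fit import *
from plan import state
s0,p,f=state(); print(p.round(2),f,s0['gripper_width'])
c=cap('top','t4.png'); s=cap('side','s4.png')
# studs in first side image (side0.png)
for nm,cc in(('top',c),('side',s)):
    im=cv2.imread('pics/%s0.png'%nm)
    q=pj(cc,T([633,-18,-.0125],[[45*np.cos(a),45*np.sin(a),z] for a in np.radians([45,135,225,315]) for z in(80,104)]))
    print(nm,q.round(1).tolist())
    o=q.min(0).astype(int)-10; e=q.max(0).astype(int)+10; k=10
    v=cv2.resize(im[o[1]:e[1],o[0]:e[0]],None,fx=k,fy=k,interpolation=cv2.INTER_CUBIC)
    for a,b in zip(q[::2],q[1::2]):
        A=((a-o+.5)*k-.5).astype(int); B=((b-o+.5)*k-.5).astype(int); cv2.line(v,tuple(map(int,A)),tuple(map(int,B)),(0,0,255),1); cv2.circle(v,tuple(map(int,B)),3,(0,255,0),1)
    print(o,v.shape); cv2.imwrite('pics/st_%s.png'%nm,v)
E
```

```text
[488.33 285.27  43.96] -52.325155917302084 13.747766487531468
top [[278.3, 180.8], [278.4, 178.9], [277.5, 200.1], [277.6, 198.4], [297.4, 200.9], [297.7, 199.2], [298.1, 181.6], [298.4, 179.7]]
[267 168] (420, 410, 3)
side [[303.8, 185.4], [303.8, 179.6], [294.8, 196.5], [294.7, 190.7], [312.7, 202.5], [312.9, 196.7], [321.4, 191.1], [321.6, 185.3]]
[284 169] (430, 470, 3)
```

View pics/st_top.png

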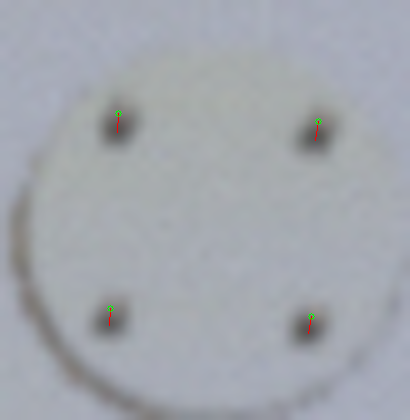

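View pics/st_side.png

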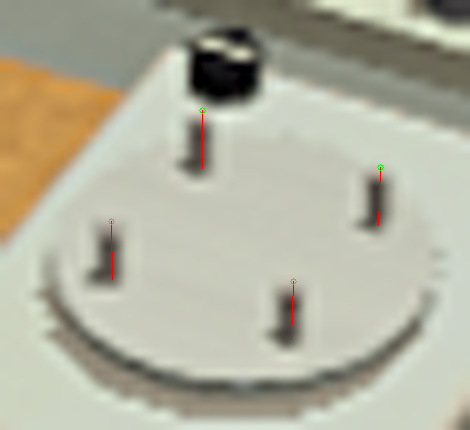

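```bash
python3 - <<'E'
from fit import *
c=cap('top'); s=cap('side')
im=cv2.imread('pics/side0.png')
A=np.radians([45,135,225,315])
tops=[[45*np.cos(a),45*np.sin(a),104] for a in A]; bots=[[45*np.cos(a),45*np.sin(a),80] for a in A]
un2=lambda q,o:un(q,10,o)
a=fitpts(s,tops+bots,un2([(200,120),(105,227),(291,289),(376,177),(195,172),(104,282),(288,344),(374,228)],(284,169)),[633,-18,0]); print('side studs',a)
# darkness centroid fit by rendering stud silhouettes, both views
studP=[cyl(45*np.cos(t),45*np.sin(t),4,80,103) for t in A]
for nm,cc,roi in(('top',c,(172,208,270,306)),('side',s,(172,210,287,329))):
    g=cv2.imread('pics/%s0.png'%nm).astype(float).mean(2)
    y0,y1,x0,x1=roi
    q=pj(cc,T([631,-18,-.0125],[[45*np.cos(t),45*np.sin(t),92] for t in A]))
    m=np.zeros(g.shape); W=np.zeros(g.shape,bool)
    for u in q:
        r=5; yy,xx=int(round(u[1])),int(round(u[0])); sl=np.s_[yy-r:yy+r+1,xx-3:xx+4]; W[sl]=1
        bg=np.median(g[sl]); m[sl]=np.clip((bg-g[sl])/(bg-g[sl].min()),0,1)
    from scipy.optimize import minimize
    f=lambda p:(((sil(cc,studP,[p[0],p[1],p[2]/100])-m)*W)**2).sum()
    q0=np.array([631,-18,-1.2])
    r=minimize(f,q0,method='Nelder-Mead',options=dict(initial_simplex=[q0,q0+[4,0,0],q0+[0,4,0],q0+[0,0,4]])); print(nm,r.x,r.fun)
# mixer box sil, top
im=cv2.imread('pics/top0.png').astype(int)
E
python3 plan.py 488.3 285.3 190 -52.3
```

```text
side studs (array([ 6.29734595e+02, -1.78088705e+01, -1.31142539e-02]), array([0.41, 0.17, 0.28, 0.43, 0.22, 0.34, 0.17, 0.27]))
top [632.26694768 -17.86014269  -1.76070105] 5.093919653194108
side [631.32481533 -17.43225221  -1.88470427] 20.0646468092294
t 9.88 pos [488.3 285.3  44. ] phi -52.32 j [ 29.1  31.5 105.9   0.   42.6  81.4] F [-1.   0.8  0.8] w 13.3 tilt [-1.e-04  0.e+00 -1.e+00]
[np.float64(-0.7301), np.float64(-0.0001), np.float64(0.0001), np.float64(-0.0008), 0, 0] rows>=3
```

Call:
jog_arm(
  series=[
    [-0.3,0,0,0,0,0,1],
    [-0.73,0,0,0,0,0,1],
    [-0.73,0,0,0,0,0,1],
    [-0.73,0,0,0,0,0,1],
    [-0.73,0,0,0,0,0,1],
  ],
)

```text
t: 10.5
position: [487.2, 284.5, 188.2]
ee_rot: [[-0.003, 0.611, -0.791], [-0.002, -0.791, -0.611], [-1.0, -0.0, 0.003]]
force: [-0.7, 0.0, -3.5]
gripper_width: 13.8
```

```bash
python3 plan.py 630 -18.8 190 -1
```

```text
t 10.50 pos [487.2 284.5 188.2] phi -52.32 j [ 29.1  19.6 101.3  -0.   59.2  81.4] F [-0.7  0.  -3.5] w 13.8 tilt [-0.0025 -0.0015 -1.    ]
[np.float64(-0.0044), np.float64(0.8183), np.float64(0.181), np.float64(-0.8554), 0, 0] rows>=3
[np.float64(-0.0044), np.float64(0.6592), np.float64(0.5175), np.float64(-0.8554), 0, 0] rows>=3
```

Call:
jog_arm(
  series=[
    [0,0.4,0.09,-0.42,0,0,1],
    [0,0.6,0.13,-0.64,0,0,1],
    [0,0.818,0.181,-0.855,0,0,1],
    [0,0.818,0.181,-0.855,0,0,1],
    [0,0.818,0.181,-0.855,0,0,1],
  ],
)

```text
t: 11.12
position: [558.5, 133.5, 188.2]
ee_rot: [[-0.003, 0.893, -0.45], [-0.0, -0.45, -0.893], [-1.0, -0.003, 0.002]]
force: [-0.9, -0.7, -2.8]
gripper_width: 13.6
```

Call:
jog_arm(
  series=[
    [0,0.22,0.17,-0.29,0,0,1],
    [0,0.44,0.34,-0.57,0,0,1],
    [0,0.659,0.517,-0.855,0,0,1],
    [0,0.659,0.517,-0.855,0,0,1],
    [0,0.659,0.517,-0.855,0,0,1],
    [0,0.659,0.517,-0.855,0,0,1],
  ],
)

```text
t: 11.88
position: [630.3, -16.1, 189.5]
ee_rot: [[-0.001, 1.0, -0.017], [0.0, -0.017, -1.0], [-1.0, -0.001, -0.0]]
force: [0.3, -0.1, -4.1]
gripper_width: 13.7
```

```bash
python3 plan.py 630 -18.8 155 -1
```

```text
t 11.88 pos [630.3 -16.1 189.5] phi -0.95 j [-2.6 25.  92.8  0.  62.3 -1.6] F [ 0.3 -0.1 -4.1] w 13.7 tilt [-1.1e-03  3.0e-04 -1.0e+00]
[np.float64(0.1727), np.float64(-0.0013), np.float64(0.0136), np.float64(0.0015), 0, 0] rows>=1
```

Call:
jog_arm(
  series=[
    [0.1,0,0.0136,0,0,0,1],
    [0.175,0,0.0136,0,0,0,1],
    [0.175,0,0.0136,0,0,0,1],
    [0.175,0,0.0136,0,0,0,1],
  ],
)

```text
t: 12.38
position: [631.3, -20.2, 155.4]
ee_rot: [[0.0, 1.0, -0.017], [0.0, -0.017, -1.0], [-1.0, 0.0, -0.0]]
force: [0.1, 0.1, -3.5]
gripper_width: 13.6
```

```bash
python3 - <<'E'
from fit import *
from plan import state
s0,p,f=state(); print(p.round(2),f,s0['force'].round(1))
c=cap('top','t5.png'); s=cap('side','s5.png')
im=s['pixels'][:,:,::-1]; cv2.imwrite('pics/s5c.png',cv2.resize(im[140:230,255:345],(600,600),interpolation=cv2.INTER_CUBIC))
im=c['pixels'][:,:,::-1]; cv2.imwrite('pics/t5c.png',cv2.resize(im[145:255,240:340],(545,600),interpolation=cv2.INTER_CUBIC))
E
```

```text
[631.29 -20.21 155.35] -0.9989141808709825 [ 0.1  0.1 -3.5]
```

View pics/s5c.png

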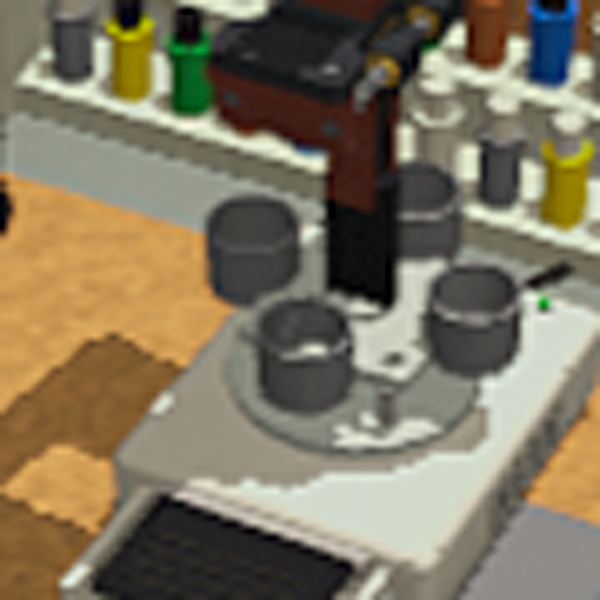

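View pics/t5c.png

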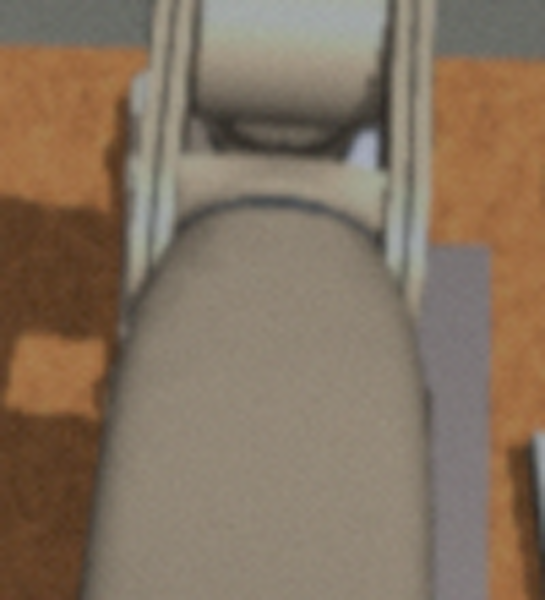

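```bash
python3 - <<'E'
from fit import *
s=cap('side'); im=s['pixels'].astype(int)
z=155.35-44
p=[631.3,-20.2,np.radians(-1)]
h=[45*np.cos(np.radians(225)),45*np.sin(np.radians(225))]
print('pred hole',pj(s,T(p,[[*h,z+8]])), 'obs ~', un([(397,359)],6.667,(255,140)))
# cups silhouettes: fit using dark mask, 4 cups only, roi around
dark=(im.max(2)<100)
cups=[[cyl(58*np.cos(a),58*np.sin(a),23.5,z,z+35)] for a in np.arange(4)*np.pi/2]
g=cv2.resize(s['pixels'][140:230,255:345,::-1],(600,600),interpolation=cv2.INTER_CUBIC)
def draw(v,p,col):
    for a in np.arange(4)*np.pi/2:
        for zz in(z,z+35):
            q=pj(s,T(p,[[58*np.cos(a)+23.5*np.cos(t),58*np.sin(a)+23.5*np.sin(t),zz] for t in np.linspace(0,6.28,50)]))
            cv2.polylines(v,[(((q-[255,140]+.5)*6.667-.5)).astype(np.int32)],True,col,1)
    for a in np.radians([45,135,225,315]):
        q=pj(s,T(p,[[45*np.cos(a)+5.5*np.cos(t),45*np.sin(a)+5.5*np.sin(t),z+8] for t in np.linspace(0,6.28,50)]))
        cv2.polylines(v,[(((q-[255,140]+.5)*6.667-.5)).astype(np.int32)],True,col,1)
draw(g,p,(0,0,255))
cv2.imwrite('pics/ov5.png',g)
E
```

```text
pred hole [[313.34130822 193.43248378]] obs ~ [[314.1220189  193.42230388]]
```

View pics/ov5.png

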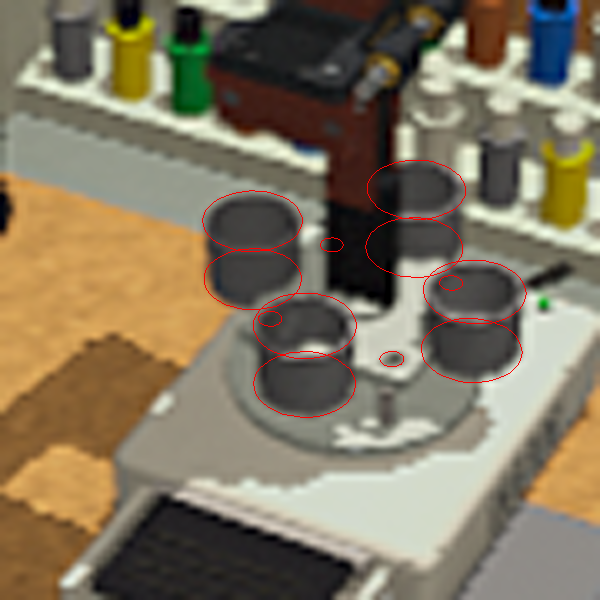

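Call:
jog_arm(
  series=[
    [0,-0.0025,-0.01,0,0,0,1],
    [0.03,-0.0025,-0.01,0,0,0,1],
    [0.05,-0.0025,-0.01,0,0,0,1],
    [0.06,-0.0025,-0.01,0,0,0,1],
    [0.06,-0.0025,-0.01,0,0,0,1],
  ],
)

```text
t: 13.15
position: [630.9, -18.6, 142.8]
ee_rot: [[0.001, 1.0, -0.018], [0.0, -0.018, -1.0], [-1.0, 0.001, -0.0]]
force: [2.7, -0.2, -5.3]
gripper_width: 13.5
```

```bash
python3 plan.py 630.8 -18.2 136 -1;python3 - <<'E'
from fit import *
s=cap('side'); im=s['pixels'][:,:,::-1]; cv2.imwrite('pics/s6c.png',cv2.resize(im[160:220,265:345],(800,600),interpolation=cv2.INTER_CUBIC))
E
```

```text
t 13.15 pos [630.9 -18.6 142.8] phi -1.02 j [-2.8 28.1 94.7  0.  57.2 -1.8] F [ 2.7 -0.2 -5.3] w 13.5 tilt [ 6.e-04  0.e+00 -1.e+00]
[np.float64(0.034), np.float64(-0.0006), np.float64(-0.002), np.float64(-0.0006), 0, 0] rows>=1
```

View pics/s6c.png

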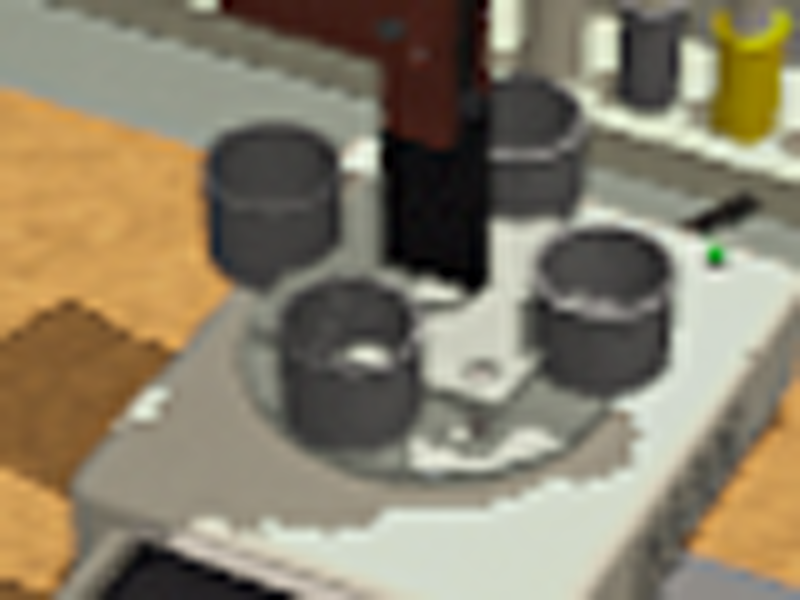

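Call:
jog_arm(
  series=[
    [0.02,0.004,0,0,0,0,1],
    [0.035,0.004,0,0,0,0,1],
    [0.045,0.004,0,0,0,0,1],
    [0.045,0.004,0,0,0,0,1],
  ],
)

```text
t: 13.7
position: [631.3, -18.7, 133.7]
ee_rot: [[-0.0, 1.0, -0.018], [-0.0, -0.018, -1.0], [-1.0, -0.0, 0.0]]
force: [1.5, 0.2, -4.0]
gripper_width: 13.8
```

```bash
python3 plan.py 631.5 -18.2 124 -1
```

```text
t 13.70 pos [631.3 -18.7 133.7] phi -1.02 j [-2.8 28.8 94.9 -0.  56.3 -1.7] F [ 1.5  0.2 -4. ] w 13.8 tilt [-2.e-04 -1.e-04 -1.e+00]
[np.float64(0.0485), np.float64(0.0009), np.float64(-0.0023), np.float64(-0.0006), 0, 0] rows>=1
```

Call:
jog_arm(
  series=[
    [0.02,0.003,0,0,0,0,1],
    [0.035,0.003,0,0,0,0,1],
    [0.048,0.003,0,0,0,0,1],
    [0.048,0.003,0,0,0,0,1],
    [0.048,0.003,0,0,0,0,1],
  ],
)

```text
t: 14.32
position: [632.1, -19.0, 124.8]
ee_rot: [[0.0, 1.0, -0.018], [-0.0, -0.018, -1.0], [-1.0, 0.0, 0.0]]
force: [-0.9, -3.3, 3.6]
gripper_width: 13.6
```

```bash
python3 plan.py 631.5 -18.2 124 -1
```

```text
t 14.32 pos [632.1 -19.  124.8] phi -1.02 j [-2.8 29.5 95.1 -0.  55.4 -1.7] F [-0.9 -3.3  3.6] w 13.6 tilt [ 4.e-04 -5.e-04 -1.e+00]
[np.float64(0.0042), np.float64(-0.0033), np.float64(-0.0041), np.float64(-0.0008), 0, 0] rows>=1
```

Call:
jog_arm(
  series=[
    [0.005,0,0,0,0,0,1],
    [0.005,0,0,0,0,0,1],
    [0.005,0,0,0,0,0,-0.5],
    [0.005,0,0,0,0,0,-0.5],
    [0.005,0,0,0,0,0,-0.5],
    [0.005,0,0,0,0,0,-0.5],
    [0.005,0,0,0,0,0,-0.5],
  ],
)

```text
t: 15.2
position: [631.9, -18.6, 123.3]
ee_rot: [[-0.0, 1.0, -0.018], [0.0, -0.018, -1.0], [-1.0, -0.0, -0.0]]
force: [-0.2, -1.0, -0.0]
gripper_width: 60.0
```

Call:
jog_arm(
  series=[
    [-0.5,0,0,0,0,0,-0.5],
    [-1,0,0,0,0,0,-0.5],
    [-1,0,0,0,0,0,-0.5],
    [-1,0,0,0,0,0,-0.5],
    [-1,0,0,0,0,0,-0.5],
  ],
)

```text
t: 15.82
position: [632.1, -18.6, 323.8]
ee_rot: [[0.001, 1.0, -0.018], [-0.0, -0.018, -1.0], [-1.0, 0.001, 0.0]]
force: [-0.3, -0.1, -0.5]
gripper_width: 65.7
```

```bash
python3 plan.py 500 -300 330 7;python3 - <<'E'
from fit import *
s=cap('side'); im=s['pixels'][:,:,::-1]; cv2.imwrite('pics/s7c.png',cv2.resize(im[160:220,265:345],(800,600),interpolation=cv2.INTER_CUBIC))
E
```

```text
t 15.82 pos [632.1 -18.6 323.8] phi -1.02 j [-2.8 18.3 84.7  0.  77.  -1.7] F [-0.3 -0.1 -0.5] w 65.7 tilt [ 1.3e-03 -1.0e-04 -1.0e+00]
[np.float64(-0.0156), np.float64(-0.3176), np.float64(0.7092), np.float64(-0.1337), 0, 0] rows>=3
[np.float64(-0.0156), np.float64(-0.3664), np.float64(0.6852), np.float64(-0.1337), 0, 0] rows>=3
```

View pics/s7c.png

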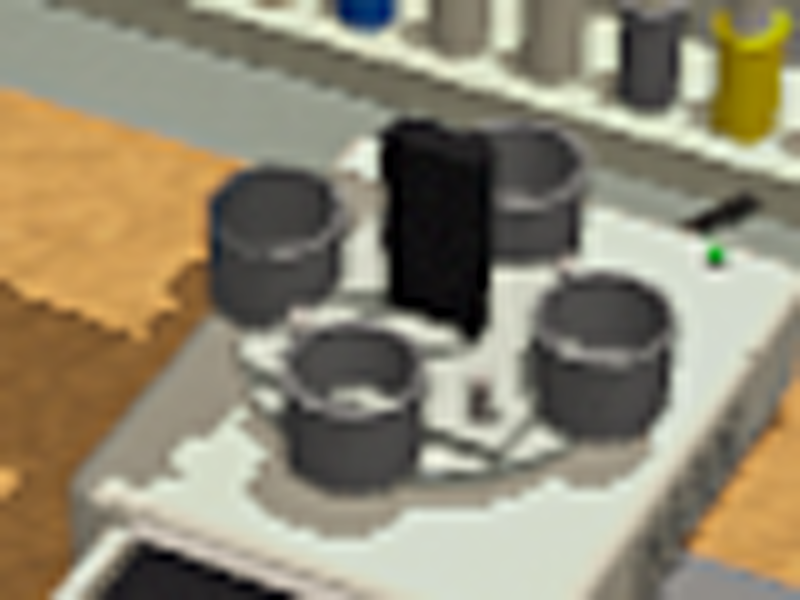

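The carrier is seated: the stud shows through the front hole at (482,400) in the crop and the plate is flush on the flange. While the view is clear I'll refine the rack and bottle estimates.

```bash
python3 - <<'E'
from fit import *
c=cap('top','t8.png'); s=cap('side','s8.png')
print('car top', )
im=cv2.imread('pics/top0.png').astype(int); ims=cv2.imread('pics/side0.png').astype(int)
for px in [(443,153),(480,407)]: print('top nozzle',ray(c,un([px],9,(330,210))[0],112).round(1))
for px in [(578,137),(317,163),(216,432),(347,417)]: print('top flat',ray(c,un([px],9,(330,210))[0],109).round(1))
for px in [(346,88),(308,212)]: print('side tip',ray(s,un([px],5.4,(320,220))[0],118).round(1))
# body silhouette bottoms / necks side: body top ellipse centre z=86
for px in [(337,122),(302,246)]: print('side shoulder',ray(s,un([px],5.4,(320,220))[0],86).round(1))
for px in [(254,90),(430,130),(125,186),(213,208)]: print('side flatcap',ray(s,un([px],5.4,(320,220))[0],99).round(1))
p=[474.5,-289.8,np.radians(7.5)]
print(T(p,[[45,-23,0],[-45,-23,0],[45,23,0],[45,-69,0],[-45,69,0],[-45,23,0],[45,69,0],[-45,-69,0]]).round(1).tolist())
# overlay rack on both
for nm,cc,o,e,k in(('top',c,(325,205),(415,285),8),('side',s,(318,215),(428,315),5.8)):
    g=cc['pixels'][o[1]:e[1],o[0]:e[0],::-1]; v=cv2.resize(g,None,fx=k,fy=k,interpolation=cv2.INTER_CUBIC)
    def pl(X,col):
        q=pj(cc,T(p,X)); cv2.polylines(v,[((q-np.array(o)+.5)*k-.5).astype(np.int32)],True,col,1)
    pl([[75,99,38],[75,-99,38],[-75,-99,38],[-75,99,38]],(0,0,255))
    pl([[75,99,50],[75,-99,50],[-75,-99,50],[-75,99,50]],(255,0,0))
    pl([[75,99,0],[75,-99,0],[-75,-99,0],[-75,99,0]],(0,255,255))
    for x,y in [(45,69),(-45,-69)]:
        pl([[x+20,y+20,38],[x+20,y-20,38],[x-20,y-20,38],[x-20,y+20,38]],(0,255,0))
    for x,y in [(45,-23),(-45,-23)]:
        pl([[x+18*np.cos(t),y+18*np.sin(t),86] for t in np.linspace(0,6.28,40)],(255,0,255))
    cv2.imwrite('pics/ov8_%s.png'%nm,v)
E
```

```text
car top
top nozzle [ 519.4 -302.6  112. ]
top nozzle [ 431.5 -314.7  112. ]
top flat [ 526.9 -349.9  109. ]
top flat [ 515.1 -259.6  109. ]
top flat [ 420.7 -224.9  109. ]
top flat [ 427.2 -269.7  109. ]
side tip [ 520.7 -305.7  118. ]
side tip [ 429.3 -318.1  118. ]
side shoulder [ 526.7 -302.6   86. ]
side shoulder [ 435.4 -316.3   86. ]
side flatcap [ 516.7 -258.7   99. ]
side flatcap [ 530.  -350.4   99. ]
side flatcap [ 421.7 -224.9   99. ]
side flatcap [ 427.7 -270.4   99. ]
[[522.1, -306.7, 0.0], [432.9, -318.5, 0.0], [516.1, -261.1, 0.0], [528.1, -352.3, 0.0], [420.9, -227.3, 0.0], [426.9, -272.9, 0.0], [510.1, -215.5, 0.0], [438.9, -364.1, 0.0]]
```

View pics/ov8_top.png

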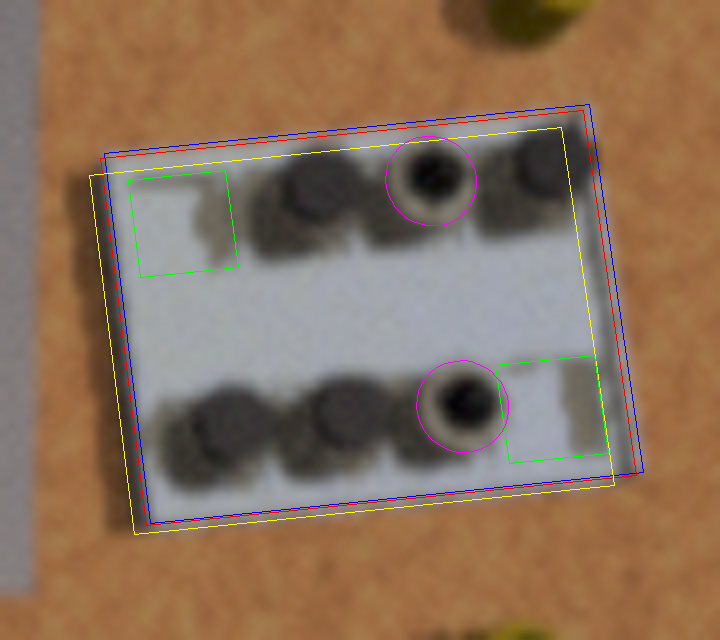

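View pics/ov8_side.png

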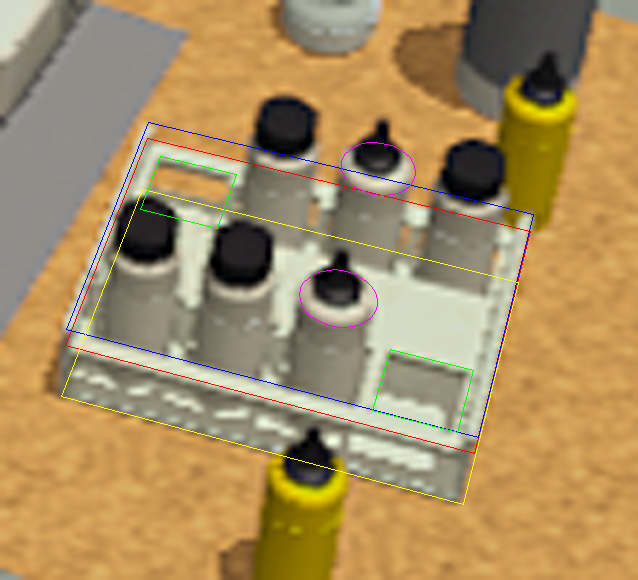

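The overlays match: the rack outline is within about 2 mm, and the free pockets are at (185,225) and (555,410) in the top crop. I'll grasp the far-row nozzle bottle first, which is at about (521,-305).

```bash
python3 plan.py 521 -304.5 160 7.5
```

```text
t 15.97 pos [630.8 -18.6 320.8] phi -1.02 j [-2.8 18.5 84.8  0.  77.  -1.7] F [ 0.2 -0.8 -0.6] w 65.9 tilt [-4.1e-03  2.0e-04 -1.0e+00]
[np.float64(0.402), np.float64(-0.2617), np.float64(0.7195), np.float64(-0.1421), 0, 0] rows>=3
[np.float64(0.402), np.float64(-0.3144), np.float64(0.6981), np.float64(-0.1421), 0, 0] rows>=3
```

Call:
jog_arm(
  series=[
    [0.402,-0.262,0.72,-0.142,0,0,-0.5],
    [0.402,-0.262,0.72,-0.142,0,0,-0.5],
    [0.402,-0.262,0.72,-0.142,0,0,-0.5],
    [0.402,-0.262,0.72,-0.142,0,0,-0.5],
  ],
)

```text
t: 16.48
position: [573.7, -163.3, 239.0]
ee_rot: [[-0.007, 0.999, 0.053], [0.002, 0.053, -0.999], [-1.0, -0.007, -0.002]]
force: [-0.2, 1.2, -0.7]
gripper_width: 65.9
```

Call:
jog_arm(
  series=[
    [0.402,-0.314,0.698,-0.142,0,0,-0.5],
    [0.402,-0.314,0.698,-0.142,0,0,-0.5],
    [0.402,-0.314,0.698,-0.142,0,0,-0.5],
    [0.402,-0.314,0.698,-0.142,0,0,-0.5],
    [0.402,-0.314,0.698,-0.142,0,0,-0.5],
  ],
)

```text
t: 17.1
position: [522.9, -303.7, 162.5]
ee_rot: [[-0.0, 0.991, 0.131], [0.001, 0.131, -0.991], [-1.0, -0.0, -0.001]]
force: [0.2, -0.2, 0.8]
gripper_width: 65.9
```

```bash
python3 plan.py 521 -304.5 53 7.5;  python3 - <<'E'
from fit import *
s=cap('side'); im=s['pixels'][:,:,::-1]; cv2.imwrite('pics/s9c.png',cv2.resize(im[190:320,310:450],(646,600),interpolation=cv2.INTER_CUBIC))
E
```

```text
t 17.10 pos [ 522.9 -303.7  162.5] phi 7.51 j [-31.3  24.6  97.4   0.   58.  -38.8] F [ 0.2 -0.2  0.8] w 65.9 tilt [-1.e-04  7.e-04 -1.e+00]
[np.float64(0.5475), np.float64(-0.0098), np.float64(0.0028), np.float64(0.0003), 0, 0] rows>=2
```

View pics/s9c.png

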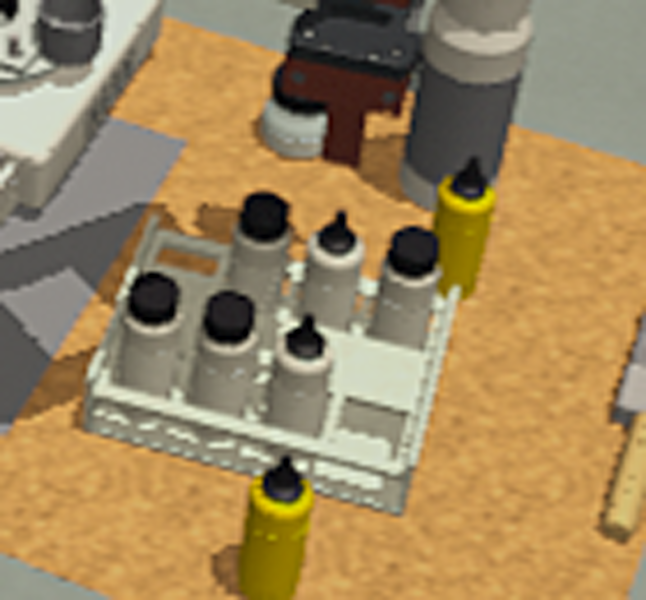

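Call:
jog_arm(
  series=[
    [0.3,-0.0098,0.003,0,0,0,-0.5],
    [0.5475,-0.0098,0.003,0,0,0,-0.5],
    [0.5475,-0.0098,0.003,0,0,0,-0.5],
    [0.5475,-0.0098,0.003,0,0,0,-0.5],
  ],
)

```text
t: 17.65
position: [522.1, -305.4, 55.0]
ee_rot: [[0.002, 0.991, 0.132], [-0.001, 0.132, -0.991], [-1.0, 0.002, 0.002]]
force: [0.8, -0.5, 0.8]
gripper_width: 66.0
```

Call:
jog_arm(
  series=[
    [0,0,0,0,0,0,0.5],
    [0,0,0,0,0,0,0.5],
    [0,0,0,0,0,0,0.5],
    [0,0,0,0,0,0,0.5],
    [0,0,0,0,0,0,0.5],
  ],
  newtons=15,
)

```text
t: 18.27
position: [520.8, -305.8, 53.7]
ee_rot: [[0.001, 0.991, 0.13], [-0.001, 0.13, -0.991], [-1.0, 0.001, 0.001]]
force: [0.1, 0.9, 5.4]
gripper_width: 35.4
```

```bash
python3 plan.py 521 -304.5 240 7.5;  python3 - <<'E'
from fit import *
s=cap('side'); im=s['pixels'][:,:,::-1]; cv2.imwrite('pics/s10c.png',cv2.resize(im[190:320,310:450],(646,600),interpolation=cv2.INTER_CUBIC))
E
```

```text
t 18.27 pos [ 520.8 -305.8   53.7] phi 7.49 j [-31.5  33.1 100.8   0.   46.1 -39. ] F [0.1 0.9 5.4] w 35.4 tilt [ 1.e-03 -6.e-04 -1.e+00]
[np.float64(-0.9314), np.float64(0.0017), np.float64(-0.0064), np.float64(-0.0002), 0, 0] rows>=3
```

View pics/s10c.png

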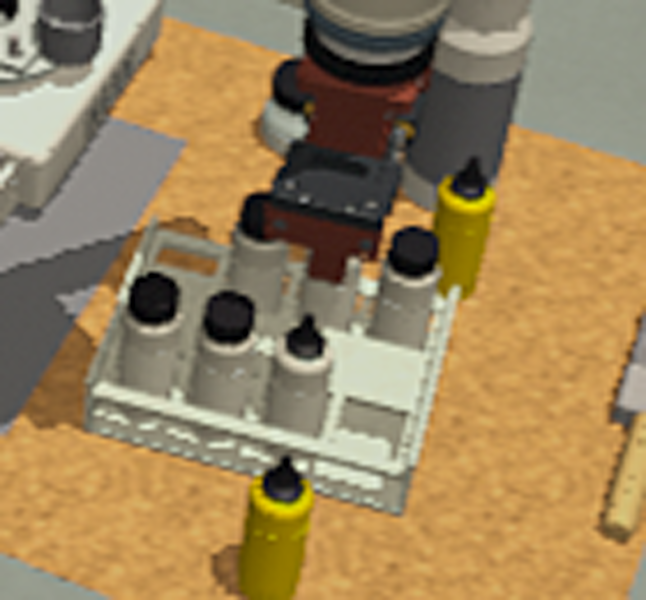

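Call:
jog_arm(
  series=[
    [-0.2,0,0,0,0,0,0.6],
    [-0.5,0,0,0,0,0,0.6],
    [-0.93,0,0,0,0,0,0.6],
    [-0.93,0,0,0,0,0,0.6],
    [-0.93,0,0,0,0,0,0.6],
  ],
  newtons=20,
)

```text
t: 18.95
position: [521.2, -306.0, 240.8]
ee_rot: [[0.003, 0.991, 0.13], [-0.002, 0.13, -0.991], [-1.0, 0.003, 0.002]]
force: [-0.4, 0.5, -1.1]
gripper_width: 35.1
```

```bash
python3 plan.py 633 39.2 240 -1;  python3 - <<'E'
from fit import *
s=cap('side'); im=s['pixels'][:,:,::-1]; cv2.imwrite('pics/s11c.png',cv2.resize(im[160:320,310:450],(525,600),interpolation=cv2.INTER_CUBIC))
E
```

```text
t 18.95 pos [ 521.2 -306.   240.8] phi 7.49 j [-31.5  19.6  93.8  -0.   66.5 -39. ] F [-0.4  0.5 -1.1] w 35.1 tilt [ 0.0032 -0.0019 -1.    ]
[np.float64(0.0021), np.float64(0.3897), np.float64(-0.8192), np.float64(0.1415), 0, 0] rows>=3
[np.float64(0.0021), np.float64(0.328), np.float64(-0.8458), np.float64(0.1415), 0, 0] rows>=3
```

View pics/s11c.png

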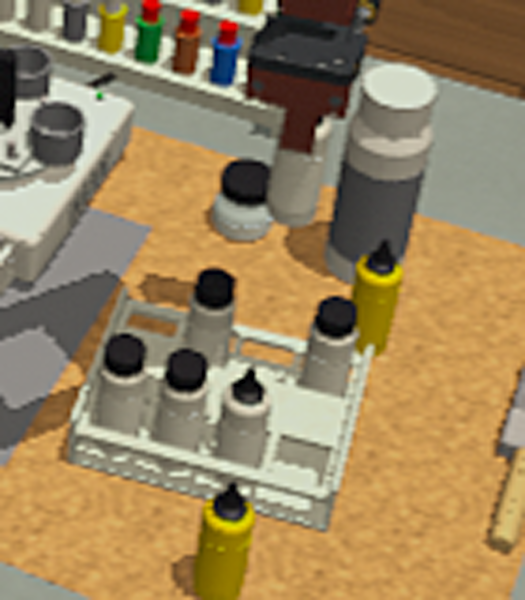

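```bash
python3 - <<'E'
from fit import *
from plan import state
s=cap('side'); st,p0,f=state(); print(p0,f)
p=[p0[0],p0[1],0]; z=p0[2]-47.7
o=(355,150);k=12;g=s['pixels'][150:225,355:430,::-1]
v=cv2.resize(g,None,fx=k,fy=k,interpolation=cv2.INTER_CUBIC)[:600]
for dy,col in((0,(0,0,255)),):
  for zz in(z,z+80):
    q=pj(s,T(p,[[18*np.cos(t),18*np.sin(t)+dy,zz] for t in np.linspace(0,6.28,50)])); cv2.polylines(v,[((q-np.array(o)+.5)*k-.5).astype(np.int32)],True,col,1)
v=v[:600,:800]; cv2.imwrite('pics/ov12.png',v)
E
```

```text
[ 519.5141329  -305.00812561  237.60022558] 7.494204780085622
```

View pics/ov12.png

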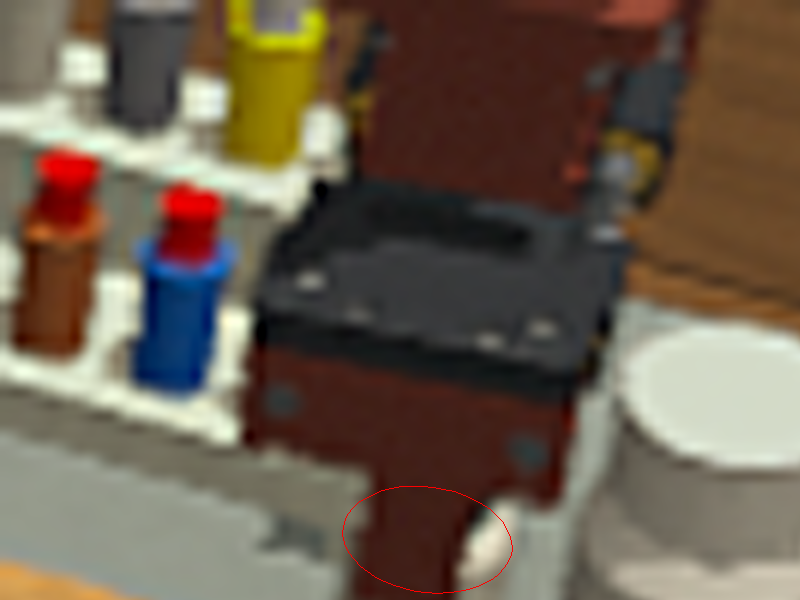

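```bash
python3 - <<'E'
from fit import *
c=cap('top','t13.png'); s=cap('side')
for nm,cc,o,e,k in(('top',c,(262,165),(317,215),12),('side',s,(260,150),(345,225),8)):
    p=[632,-18.8,np.radians(-1)]
    v=cv2.resize(cc['pixels'][o[1]:e[1],o[0]:e[0],::-1],None,fx=k,fy=k,interpolation=cv2.INTER_CUBIC)
    for a in np.arange(4)*np.pi/2:
        for r,zz in((22.5,115),(20,115),):
            q=pj(cc,T(p,[[58*np.cos(a)+r*np.cos(t),58*np.sin(a)+r*np.sin(t),zz] for t in np.linspace(0,6.28,50)]))
            cv2.polylines(v,[(((q-np.array(o)+.5)*k-.5)).astype(np.int32)],True,(0,0,255),1)
    cv2.imwrite('pics/ov13_%s.png'%nm,v)
E
```

```text
(no output)
```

View pics/ov13_top.png

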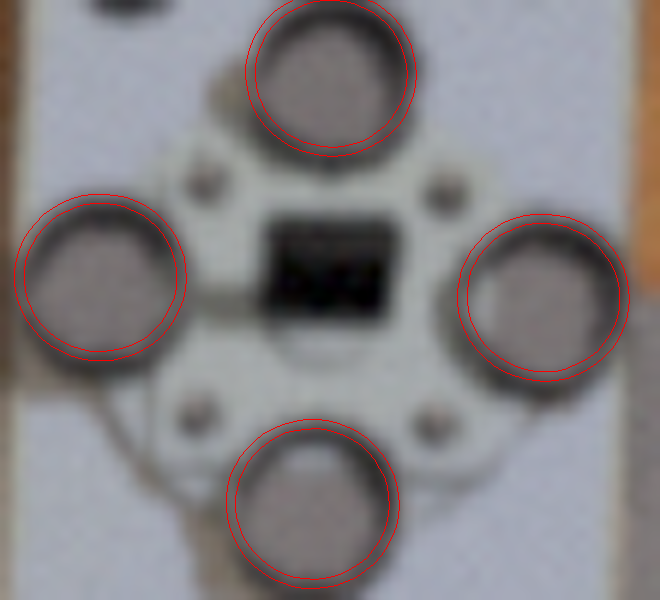

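View pics/ov13_side.png

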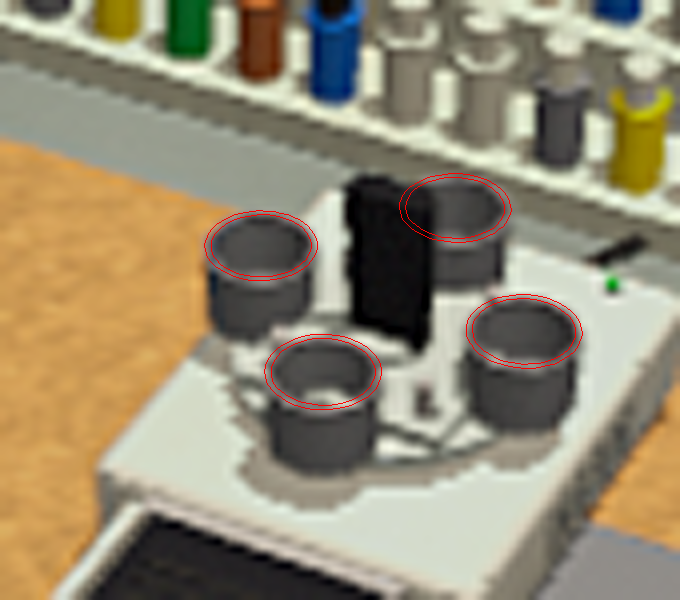

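The side overlay of the cup rims agrees with the carrier at (632,-18.8). I'll carry the bottle over the tab to the +y cup.

Call:
jog_arm(
  series=[
    [0,0.13,-0.27,0.05,0,0,0.6],
    [0,0.26,-0.54,0.1,0,0,0.6],
    [0,0.39,-0.82,0.1415,0,0,0.6],
    [0,0.39,-0.82,0.1415,0,0,0.6],
    [0,0.39,-0.82,0.1415,0,0,0.6],
  ],
)

```text
t: 19.77
position: [575.6, -132.7, 237.7]
ee_rot: [[-0.002, 0.998, 0.058], [0.0, 0.058, -0.998], [-1.0, -0.002, -0.0]]
force: [-1.0, -0.3, -0.8]
gripper_width: 35.0
```

Call:
jog_arm(
  series=[
    [0,0.11,-0.28,0.05,0,0,0.6],
    [0,0.22,-0.56,0.1,0,0,0.6],
    [0,0.328,-0.846,0.1415,0,0,0.6],
    [0,0.328,-0.846,0.1415,0,0,0.6],
    [0,0.328,-0.846,0.1415,0,0,0.6],
    [0,0.328,-0.846,0.1415,0,0,0.6],
  ],
)

```text
t: 20.52
position: [631.7, 37.8, 238.8]
ee_rot: [[-0.001, 1.0, -0.02], [-0.0, -0.02, -1.0], [-1.0, -0.001, 0.0]]
force: [-0.2, -0.2, -1.0]
gripper_width: 35.2
```

```bash
python3 plan.py 633 39.3 170 -1
```

```text
t 20.52 pos [631.7  37.8 238.8] phi -1.12 j [ 2.4 22.3 90.  -0.  67.8  3.5] F [-0.2 -0.2 -1. ] w 35.2 tilt [-7.e-04 -3.e-04 -1.e+00]
[np.float64(0.344), np.float64(0.0062), np.float64(-0.0076), np.float64(-0.0042), 0, 0] rows>=2
```

Call:
jog_arm(
  series=[
    [0.2,0.006,-0.008,-0.004,0,0,0.6],
    [0.344,0.006,-0.008,-0.004,0,0,0.6],
    [0.344,0.006,-0.008,-0.004,0,0,0.6],
    [0.344,0.006,-0.008,-0.004,0,0,0.6],
    [0.344,0.006,-0.008,-0.004,0,0,0.6],
  ],
)

```text
t: 21.15
position: [634.4, 41.2, 172.0]
ee_rot: [[0.003, 1.0, -0.016], [0.0, -0.016, -1.0], [-1.0, 0.003, -0.0]]
force: [-1.0, 0.2, -0.9]
gripper_width: 35.2
```

```bash
python3 plan.py 633 39.3 134 -1; python3 - <<'E'
from fit import *
from plan import state
s=cap('side'); st,p0,f=state()
o=(255,140);k=8;v=cv2.resize(s['pixels'][140:215,255:345,::-1],None,fx=k,fy=k,interpolation=cv2.INTER_CUBIC)
def c(x,y,z,r,col):
    q=pj(s,T([x,y,0],[[r*np.cos(t),r*np.sin(t),z] for t in np.linspace(0,6.28,50)])); cv2.polylines(v,[((q-np.array(o)+.5)*k-.5).astype(np.int32)],True,col,1)
c(p0[0],p0[1],p0[2]-47.7,18,(0,0,255)); c(633,39.2,115,20,(0,255,0)); c(633,39.2,115,22,(0,255,0))
cv2.imwrite('pics/s14.png',v)
E
```

```text
t 21.15 pos [634.4  41.2 172. ] phi -0.90 j [ 2.6 26.4 93.  -0.  60.4  3.5] F [-1.   0.2 -0.9] w 35.2 tilt [ 2.7e-03  1.0e-04 -1.0e+00]
[np.float64(0.19), np.float64(-0.007), np.float64(0.0095), np.float64(0.0033), 0, 0] rows>=1
```

View pics/s14.png

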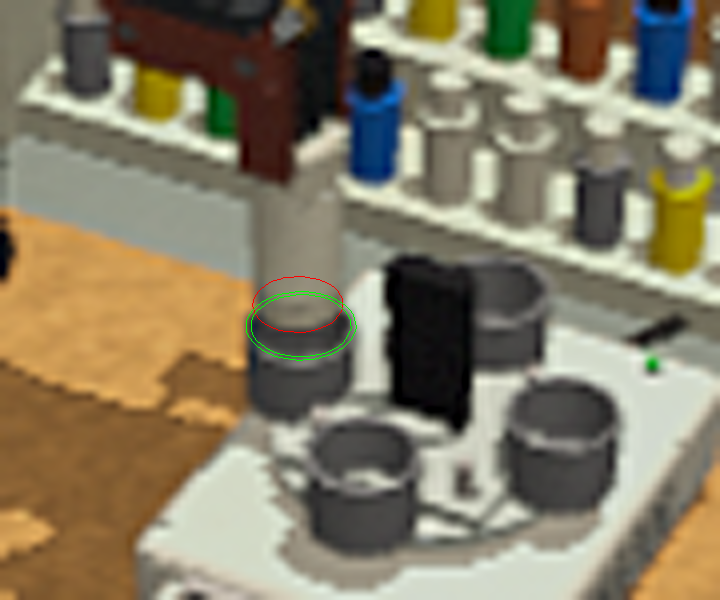

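Call:
jog_arm(
  series=[
    [0,-0.004,0.006,0.003,0,0,0.6],
    [0,-0.004,0.006,0.003,0,0,0.6],
    [0,-0.004,0.006,0.003,0,0,0.6],
    [0,-0.004,0.006,0.003,0,0,0.6],
  ],
)

```text
t: 21.7
position: [632.6, 40.4, 170.2]
ee_rot: [[-0.0, 1.0, -0.017], [0.0, -0.017, -1.0], [-1.0, -0.0, -0.0]]
force: [0.6, -0.0, -1.0]
gripper_width: 35.3
```

```bash
python3 plan.py 633 39.3 134 -1
```

```text
t 21.70 pos [632.6  40.4 170.2] phi -0.96 j [ 2.6 26.4 93.2  0.  60.3  3.5] F [ 0.6 -0.  -1. ] w 35.3 tilt [-1.e-04  0.e+00 -1.e+00]
[np.float64(0.1812), np.float64(0.0023), np.float64(0.0056), np.float64(0.0015), 0, 0] rows>=1
```

Call:
jog_arm(
  series=[
    [0,0.0015,0.005,0,0,0,0.6],
    [0.07,0.0015,0.005,0,0,0,0.6],
    [0.13,0.0015,0.005,0,0,0,0.6],
    [0.17,0.0015,0.005,0,0,0,0.6],
    [0.17,0.0015,0.005,0,0,0,0.6],
    [0.17,0.0015,0.005,0,0,0,0.6],
  ],
)

```text
t: 22.45
position: [632.7, 39.3, 135.8]
ee_rot: [[-0.001, 1.0, -0.017], [-0.0, -0.017, -1.0], [-1.0, -0.001, 0.0]]
force: [-0.2, -0.9, -1.8]
gripper_width: 35.2
```

```bash
python3 plan.py 633 39.3 133 -1; python3 - <<'E'
from fit import *
s=cap('side')
cv2.imwrite('pics/s15.png',cv2.resize(s['pixels'][140:215,255:345,::-1],None,fx=8,fy=8,interpolation=cv2.INTER_CUBIC))
E
```

```text
t 22.45 pos [632.7  39.3 135.8] phi -0.96 j [ 2.5 28.8 94.5 -0.  56.7  3.4] F [-0.2 -0.9 -1.8] w 35.2 tilt [-6.e-04 -1.e-04 -1.e+00]
[np.float64(0.0142), np.float64(0.0017), np.float64(0.0001), np.float64(0.0015), 0, 0] rows>=1
```

View pics/s15.png

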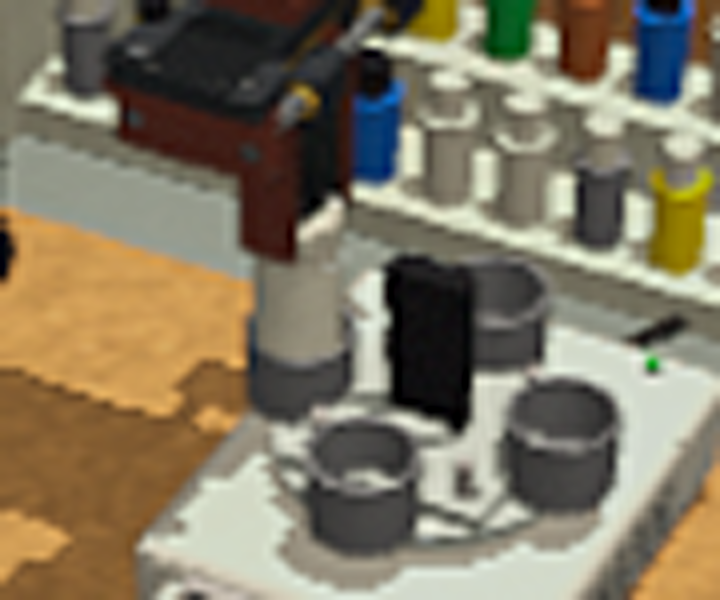

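In the cup with no contact force. I'll lower it the last 2–3 mm, release and rise.

Call:
jog_arm(
  series=[
    [0.012,0,0,0,0,0,0.6],
    [0.012,0,0,0,0,0,0.6],
    [0.012,0,0,0,0,0,-0.3],
    [0.012,0,0,0,0,0,-0.3],
    [0.012,0,0,0,0,0,-0.3],
    [0.012,0,0,0,0,0,-0.3],
  ],
)

```text
t: 23.25
position: [632.8, 39.3, 133.7]
ee_rot: [[-0.0, 1.0, -0.017], [-0.0, -0.017, -1.0], [-1.0, -0.0, 0.0]]
force: [-1.0, 0.1, 0.5]
gripper_width: 56.9
```

Call:
jog_arm(
  series=[
    [-0.3,0,0,0,0,0,-0.3],
    [-0.6,0,0,0,0,0,-0.3],
    [-1,0,0,0,0,0,-0.4],
    [-1,0,0,0,0,0,-0.5],
    [-1,0,0,0,0,0,-0.5],
  ],
)

```text
t: 23.88
position: [633.2, 39.4, 334.7]
ee_rot: [[0.002, 1.0, -0.017], [0.0, -0.017, -1.0], [-1.0, 0.002, -0.0]]
force: [0.9, -0.6, -1.2]
gripper_width: 65.7
```

```bash
python3 plan.py 431.5 -316.5 160 7.5; python3 - <<'E'
from fit import *
s=cap('side')
cv2.imwrite('pics/s16.png',cv2.resize(s['pixels'][140:215,255:345,::-1],None,fx=8,fy=8,interpolation=cv2.INTER_CUBIC))
E
```

```text
t 23.88 pos [633.2  39.4 334.7] phi -0.96 j [ 2.5 18.1 83.6  0.  78.2  3.4] F [ 0.9 -0.6 -1.2] w 65.7 tilt [ 2.1e-03  1.0e-04 -1.0e+00]
[np.float64(0.4368), np.float64(-0.4893), np.float64(0.898), np.float64(-0.1411), 0, 0] rows>=4
[np.float64(0.4368), np.float64(-0.5542), np.float64(0.8595), np.float64(-0.1411), 0, 0] rows>=4
```

View pics/s16.png

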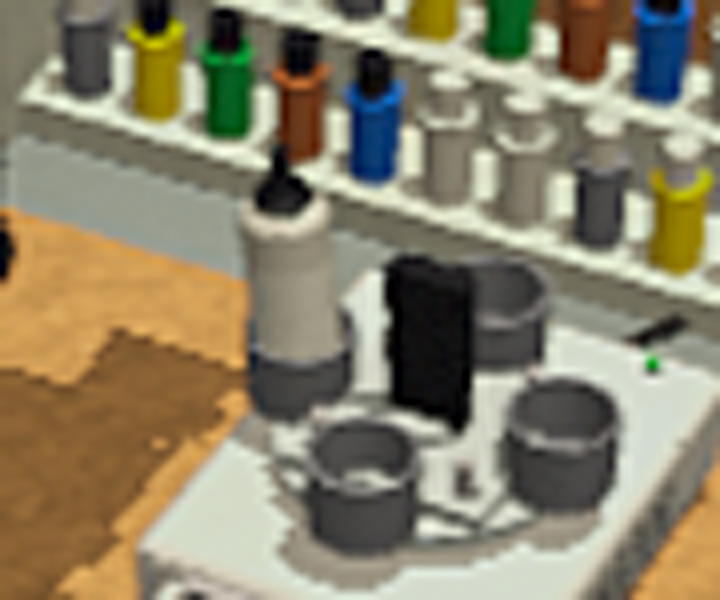

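The bottle seems to lean a little, so I'll look again and measure it.

Call:
jog_arm(
  series=[
    [0,-0.49,0.898,-0.141,0,0,-0.5],
    [0,-0.49,0.898,-0.141,0,0,-0.5],
    [0,-0.49,0.898,-0.141,0,0,-0.5],
    [0,-0.49,0.898,-0.141,0,0,-0.5],
    [0,-0.49,0.898,-0.141,0,0,-0.5],
  ],
)

```text
t: 24.55
position: [531.0, -138.9, 332.2]
ee_rot: [[-0.003, 0.998, 0.055], [0.001, 0.055, -0.998], [-1.0, -0.002, -0.001]]
force: [0.7, 0.1, 0.2]
gripper_width: 66.1
```

```bash
python3 plan.py 431.5 -316.5 160 7.5; python3 - <<'E'
from fit import *
s=cap('side'); c=cap('top','t17.png')
o=(255,140);k=8;v=cv2.resize(s['pixels'][140:215,255:345,::-1],None,fx=k,fy=k,interpolation=cv2.INTER_CUBIC)
def cc(x,y,z,r,col):
    q=pj(s,T([x,y,0],[[r*np.cos(t),r*np.sin(t),z] for t in np.linspace(0,6.28,50)])); cv2.polylines(v,[((q-np.array(o)+.5)*k-.5).astype(np.int32)],True,col,1)
cc(633,39.2,165,18,(0,0,255)); cc(633,39.2,115,18,(0,255,0)); cc(633,39.2,198,2,(0,255,0))
cv2.imwrite('pics/s17.png',v)
k=10;o=(255,150);v=cv2.resize(c['pixels'][150:205,255:315,::-1],None,fx=k,fy=k,interpolation=cv2.INTER_CUBIC)
s=c
cc(633,39.2,165,18,(0,0,255));cc(633,39.2,198,2,(0,255,0))
cv2.imwrite('pics/t17c.png',v)
E
```

```text
t 24.55 pos [ 531.  -138.9  332.2] phi 3.15 j [-15.9  10.2  94.2   0.   75.8 -19.1] F [0.7 0.1 0.2] w 66.1 tilt [-0.0025  0.0011 -1.    ]
[np.float64(0.8612), np.float64(-0.5458), np.float64(0.8593), np.float64(-0.145), 0, 0] rows>=5
```

View pics/s17.png

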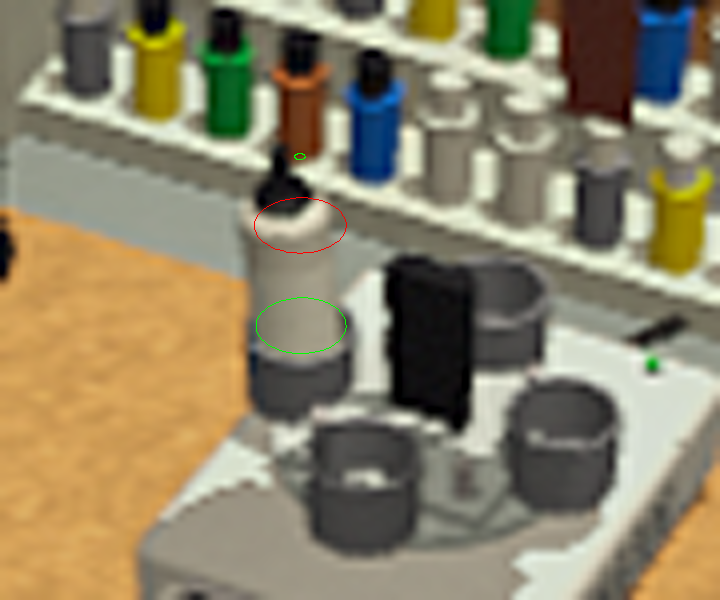

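View pics/t17c.png

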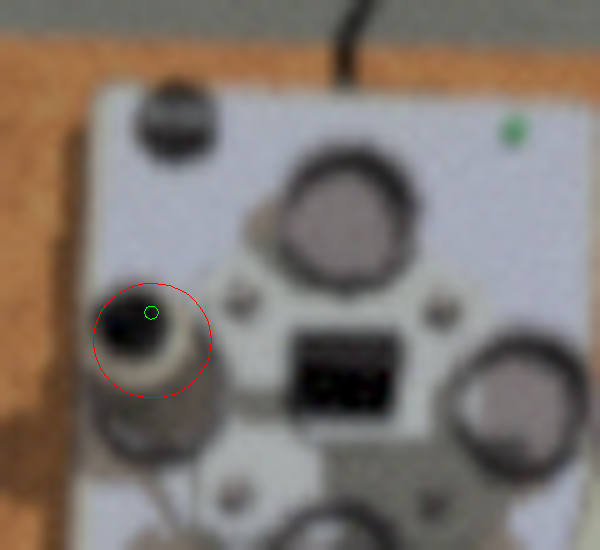

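The bottle leans about 3–4° outward. The light crescents on the inner side of every empty cup suggest the plate edge forms a step inside the cup. Going on to bottle 2 will show whether that lean is common to all cups. Bottle 2 is at about (431.5,-316.5).

Call:
jog_arm(
  series=[
    [0.43,-0.273,0.43,-0.08,0,0,-0.5],
    [0.8,-0.546,0.859,-0.145,0,0,-0.5],
    [0.8,-0.546,0.859,-0.145,0,0,-0.5],
    [0.8,-0.546,0.859,-0.145,0,0,-0.5],
    [0.8,-0.546,0.859,-0.145,0,0,-0.5],
    [0.8,-0.546,0.859,-0.145,0,0,-0.5],
  ],
)

```text
t: 25.4
position: [433.5, -315.6, 173.6]
ee_rot: [[-0.0, 0.991, 0.133], [0.001, 0.133, -0.991], [-1.0, -0.0, -0.001]]
force: [-0.3, -0.6, 0.1]
gripper_width: 65.9
```

```bash
python3 plan.py 431.5 -317 53.5 7.5; python3 - <<'E'
from fit import *
s=cap('side'); im=s['pixels'][:,:,::-1]; cv2.imwrite('pics/s18c.png',cv2.resize(im[190:320,310:450],(646,600),interpolation=cv2.INTER_CUBIC))
E
```

```text
t 25.40 pos [ 433.5 -315.6  173.6] phi 7.63 j [-37.3  18.3 105.6   0.   56.2 -45. ] F [-0.3 -0.6  0.1] w 65.9 tilt [-4.e-04  9.e-04 -1.e+00]
[np.float64(0.6003), np.float64(-0.0108), np.float64(0.0056), np.float64(0.0045), 0, 0] rows>=2
```

View pics/s18c.png

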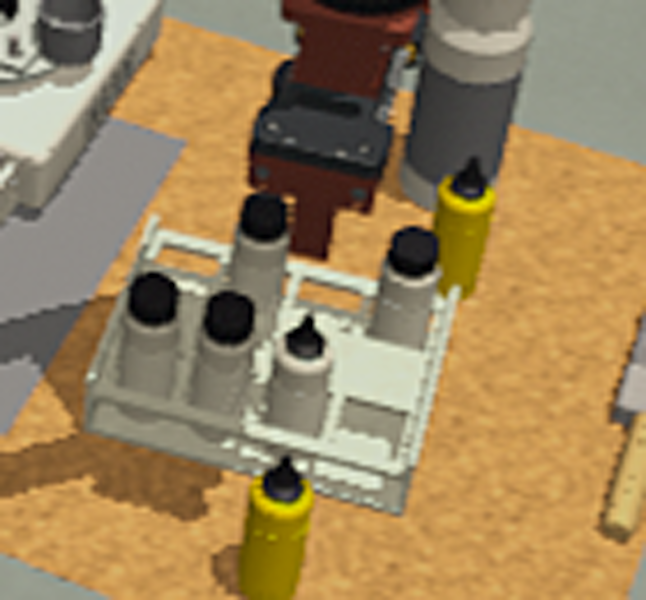

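Call:
jog_arm(
  series=[
    [0.3,-0.006,0.003,0.004,0,0,-0.5],
    [0.6,-0.006,0.003,0.004,0,0,-0.5],
    [0.6,-0.006,0.003,0.004,0,0,-0.5],
    [0.6,-0.006,0.003,0.004,0,0,-0.5],
    [0.6,-0.006,0.003,0.004,0,0,-0.5],
  ],
)

```text
t: 26.08
position: [433.7, -318.1, 56.9]
ee_rot: [[0.004, 0.991, 0.131], [-0.003, 0.131, -0.991], [-1.0, 0.004, 0.004]]
force: [0.5, 0.2, 0.3]
gripper_width: 66.2
```

Call:
jog_arm(
  series=[
    [0,0,0,0,0,0,0.5],
    [0,0,0,0,0,0,0.5],
    [0,0,0,0,0,0,0.5],
    [0,0,0,0,0,0,0.5],
    [0,0,0,0,0,0,0.5],
  ],
  newtons=15,
)

```text
t: 26.7
position: [431.7, -317.3, 54.1]
ee_rot: [[0.0, 0.991, 0.13], [-0.0, 0.13, -0.991], [-1.0, 0.0, 0.0]]
force: [0.7, -0.7, 3.6]
gripper_width: 35.4
```

```bash
python3 plan.py 431.5 -317 240 7.5;  python3 - <<'E'
from fit import *
s=cap('side'); im=s['pixels'][:,:,::-1]; cv2.imwrite('pics/s19c.png',cv2.resize(im[190:320,310:450],(646,600),interpolation=cv2.INTER_CUBIC))
E
```

```text
t 26.70 pos [ 431.7 -317.3   54.1] phi 7.49 j [-37.6  28.7 109.5  -0.   41.7 -45.1] F [ 0.7 -0.7  3.6] w 35.4 tilt [ 3.e-04 -2.e-04 -1.e+00]
[np.float64(-0.9296), np.float64(-0.0006), np.float64(-0.0015), np.float64(-0.0002), 0, 0] rows>=3
```

View pics/s19c.png

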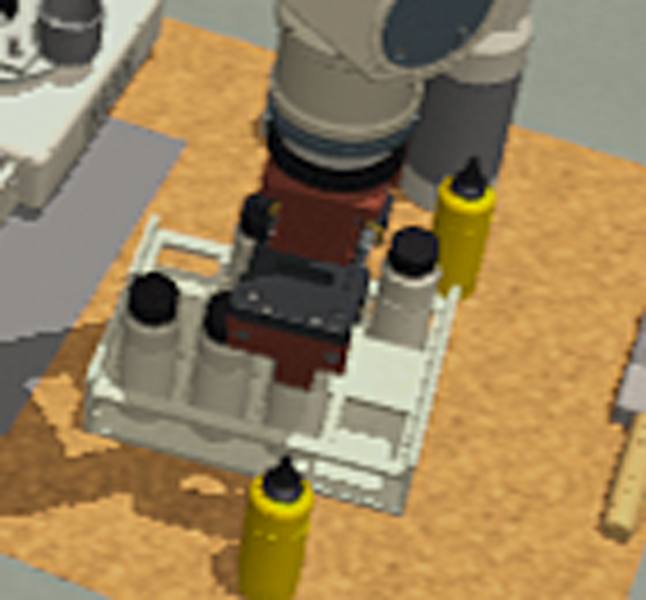

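Call:
jog_arm(
  series=[
    [-0.2,0,0,0,0,0,0.6],
    [-0.5,0,0,0,0,0,0.6],
    [-0.9,0,0,0,0,0,0.6],
    [-0.9,0,0,0,0,0,0.6],
    [-0.9,0,0,0,0,0,0.6],
  ],
  newtons=20,
)

```text
t: 27.38
position: [431.7, -317.2, 234.3]
ee_rot: [[0.001, 0.991, 0.13], [-0.001, 0.13, -0.991], [-1.0, 0.001, 0.001]]
force: [0.1, -0.1, -0.8]
gripper_width: 34.8
```

```bash
python3 plan.py 631 -77 235 -1
```

```text
t 27.38 pos [ 431.7 -317.2  234.3] phi 7.50 j [-37.6  13.9 102.6   0.   63.4 -45.1] F [ 0.1 -0.1 -0.8] w 34.8 tilt [ 1.2e-03 -9.0e-04 -1.0e+00]
[np.float64(-0.0018), np.float64(0.5724), np.float64(-0.5304), np.float64(0.1416), 0, 0] rows>=3
[np.float64(-0.0018), np.float64(0.5315), np.float64(-0.5714), np.float64(0.1416), 0, 0] rows>=3
```

Call:
jog_arm(
  series=[
    [0,0.2,-0.18,0.05,0,0,0.6],
    [0,0.4,-0.37,0.1,0,0,0.6],
    [0,0.572,-0.53,0.1416,0,0,0.6],
    [0,0.572,-0.53,0.1416,0,0,0.6],
    [0,0.572,-0.53,0.1416,0,0,0.6],
  ],
)

```text
t: 28.0
position: [529.7, -196.8, 231.6]
ee_rot: [[-0.004, 0.998, 0.058], [0.001, 0.058, -0.998], [-1.0, -0.004, -0.001]]
force: [-0.2, -1.1, -0.4]
gripper_width: 35.0
```

Call:
jog_arm(
  series=[
    [0,0.2,-0.2,0.05,0,0,0.6],
    [0,0.4,-0.4,0.1,0,0,0.6],
    [0,0.53,-0.571,0.1416,0,0,0.6],
    [0,0.53,-0.571,0.1416,0,0,0.6],
    [0.15,0.53,-0.571,0.1416,0,0,0.6],
    [0.31,0.53,-0.571,0.1416,0,0,0.6],
    [0.31,0.53,-0.571,0.1416,0,0,0.6],
    [0.31,0.53,-0.571,0.1416,0,0,0.6],
  ],
)

```text
t: 29.0
position: [630.5, -78.3, 172.7]
ee_rot: [[0.001, 1.0, -0.019], [-0.0, -0.019, -1.0], [-1.0, 0.001, 0.0]]
force: [-0.4, 0.7, -0.9]
gripper_width: 35.0
```

```bash
python3 plan.py 631 -77 137 -1; python3 - <<'E'
from fit import *
from plan import state
s=cap('side'); st,p0,f=state()
o=(255,140);k=8;v=cv2.resize(s['pixels'][140:215,255:345,::-1],None,fx=k,fy=k,interpolation=cv2.INTER_CUBIC)
def c(x,y,z,r,col):
    q=pj(s,T([x,y,0],[[r*np.cos(t),r*np.sin(t),z] for t in np.linspace(0,6.28,50)])); cv2.polylines(v,[((q-np.array(o)+.5)*k-.5).astype(np.int32)],True,col,1)
c(p0[0],p0[1],p0[2]-48.1,18,(0,0,255)); c(631,-76.8,115,20,(0,255,0)); c(631,-76.8,115,22,(0,255,0))
cv2.imwrite('pics/s20.png',v)
E
```

```text
t 29.00 pos [630.5 -78.3 172.7] phi -1.07 j [-8.2 26.4 93.  -0.  60.6 -7.1] F [-0.4  0.7 -0.9] w 35.0 tilt [ 5.e-04 -3.e-04 -1.e+00]
[np.float64(0.1783), np.float64(0.0026), np.float64(-0.0067), np.float64(-0.0025), 0, 0] rows>=1
```

View pics/s20.png

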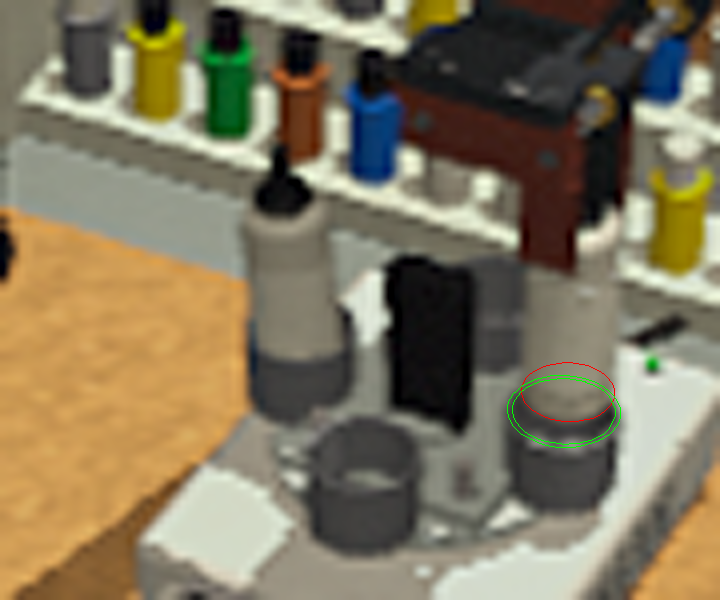

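Call:
jog_arm(
  series=[
    [0,0.0025,-0.006,-0.002,0,0,0.6],
    [0.07,0.0025,-0.006,-0.002,0,0,0.6],
    [0.13,0.0025,-0.006,-0.002,0,0,0.6],
    [0.175,0.0025,-0.006,-0.002,0,0,0.6],
    [0.175,0.0025,-0.006,-0.002,0,0,0.6],
    [0.175,0.0025,-0.006,-0.002,0,0,0.6],
  ],
)

```text
t: 29.8
position: [630.8, -75.7, 136.5]
ee_rot: [[-0.001, 1.0, -0.016], [0.0, -0.016, -1.0], [-1.0, -0.001, -0.0]]
force: [-0.6, -0.1, -0.6]
gripper_width: 34.5
```

```bash
python3 plan.py 631 -77 133 -1
```

```text
t 29.80 pos [630.8 -75.7 136.5] phi -0.94 j [-7.9 28.9 94.3  0.  56.9 -7. ] F [-0.6 -0.1 -0.6] w 34.5 tilt [-6.e-04  2.e-04 -1.e+00]
[np.float64(0.0173), np.float64(0.001), np.float64(0.0062), np.float64(0.0021), 0, 0] rows>=1
```

Call:
jog_arm(
  series=[
    [0,0,0.004,0,0,0,0.6],
    [0.008,0,0.004,0,0,0,0.6],
    [0.008,0,0.004,0,0,0,0.6],
    [0.008,0,0.004,0,0,0,0.6],
  ],
)

```text
t: 30.3
position: [631.1, -76.6, 135.4]
ee_rot: [[0.0, 1.0, -0.016], [-0.0, -0.016, -1.0], [-1.0, 0.0, 0.0]]
force: [0.0, -1.1, 0.3]
gripper_width: 35.0
```

Call:
jog_arm(
  series=[
    [0.005,0,0,0,0,0,0.6],
    [0.01,0,0,0,0,0,0.6],
    [0.01,0,0,0,0,0,0.6],
    [0.01,0,0,0,0,0,0.6],
  ],
)

```text
t: 30.8
position: [631.6, -77.4, 135.1]
ee_rot: [[0.002, 1.0, -0.016], [-0.001, -0.016, -1.0], [-1.0, 0.002, 0.001]]
force: [-2.7, -2.7, 12.1]
gripper_width: 35.2
```

```bash
python3 plan.py 631 -77 133 -1; python3 - <<'E'
from fit import *
s=cap('side')
cv2.imwrite('pics/s21.png',cv2.resize(s['pixels'][140:215,255:345,::-1],None,fx=8,fy=8,interpolation=cv2.INTER_CUBIC))
E
```

```text
t 30.80 pos [631.6 -77.4 135.1] phi -0.93 j [-8.  29.  94.3 -0.1 56.6 -7.1] F [-2.7 -2.7 12.1] w 35.2 tilt [ 0.0017 -0.0012 -1.    ]
[np.float64(0.0103), np.float64(-0.0031), np.float64(-0.0018), np.float64(0.0025), 0, 0] rows>=1
```

View pics/s21.png

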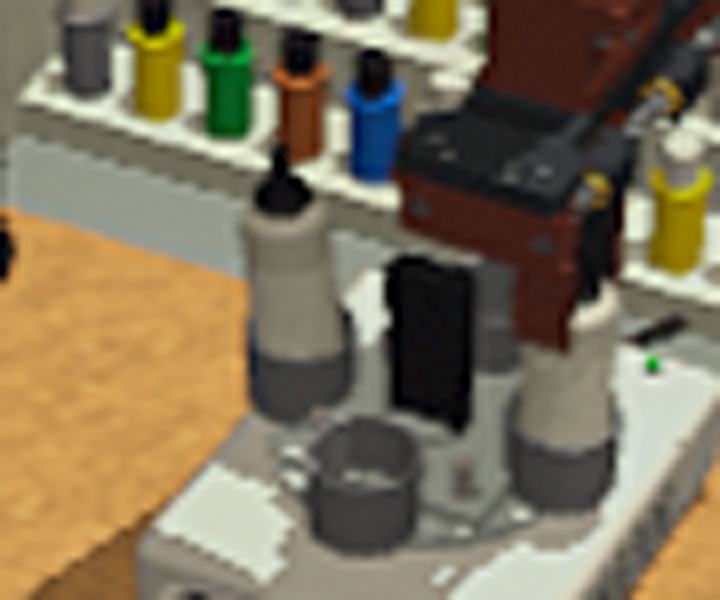

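Call:
jog_arm(
  series=[
    [-0.005,0,0,0,0,0,0.6],
    [-0.005,0,0,0,0,0,-0.3],
    [-0.005,0,0,0,0,0,-0.3],
    [-0.005,0,0,0,0,0,-0.3],
    [-0.005,0,0,0,0,0,-0.3],
    [-0.005,0,0,0,0,0,-0.3],
  ],
)

```text
t: 31.6
position: [630.9, -76.6, 134.1]
ee_rot: [[-0.0, 1.0, -0.016], [0.0, -0.016, -1.0], [-1.0, -0.0, -0.0]]
force: [0.4, 0.4, 0.6]
gripper_width: 56.8
```

Call:
jog_arm(
  series=[
    [-0.3,0,0,0,0,0,-0.3],
    [-0.6,0,0,0,0,0,-0.3],
    [-0.9,0,0,0,0,0,0.5],
    [-0.9,0,0,0,0,0,1],
    [-0.9,0,0,0,0,0,1],
  ],
)

```text
t: 32.22
position: [630.5, -76.6, 313.7]
ee_rot: [[-0.001, 1.0, -0.016], [0.0, -0.016, -1.0], [-1.0, -0.001, -0.0]]
force: [-0.2, 0.6, -0.8]
gripper_width: 30.9
```

```bash
python3 plan.py 479 -16.2 250 -1; python3 - <<'E'
from fit import *
s=cap('side')
o=(255,140);k=8;v=cv2.resize(s['pixels'][140:215,255:345,::-1],None,fx=k,fy=k,interpolation=cv2.INTER_CUBIC)
def c(x,y,z,r,col):
    q=pj(s,T([x,y,0],[[r*np.cos(t),r*np.sin(t),z] for t in np.linspace(0,6.28,50)])); cv2.polylines(v,[((q-np.array(o)+.5)*k-.5).astype(np.int32)],True,col,1)
for x,y in((633,39.2),(631,-76.8)):
  c(x,y,165,18,(0,0,255)); c(x,y,115,18,(0,255,0)); c(x,y,198,2,(0,255,0))
cv2.imwrite('pics/s22.png',v)
E
```

```text
t 32.23 pos [630.5 -76.6 313.7] phi -0.94 j [-8.  19.  85.   0.  76.1 -7.1] F [-0.2  0.6 -0.8] w 30.9 tilt [-6.e-04  1.e-04 -1.e+00]
[np.float64(0.3185), np.float64(-0.7622), np.float64(-0.2895), np.float64(0.002), 0, 0] rows>=3
```

View pics/s22.png

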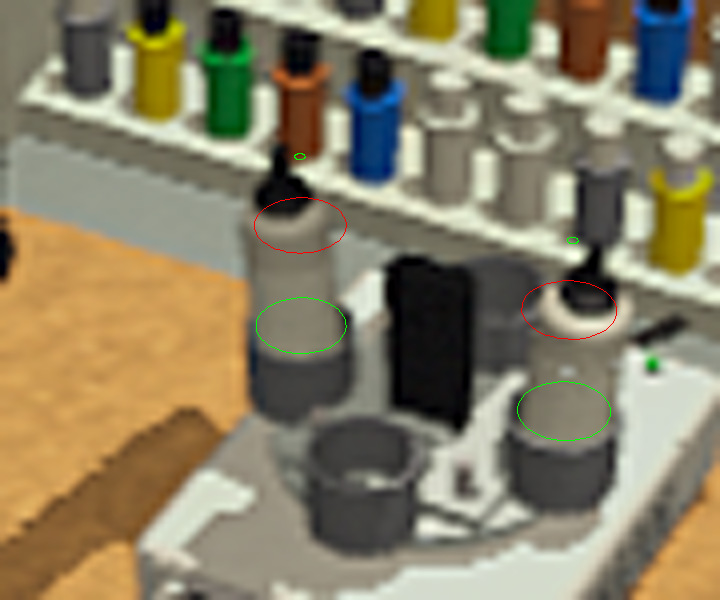

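Both bottles lean outward by the same amount, so the plate step is common to all cups. They are stable in their cups, so I'll accept it. Next I'll turn the closed gripper 90° and go to the paddle.

```bash
python3 plan.py 479 -16.2 200 89
```

```text
t 32.27 pos [630.  -76.5 312.6] phi -0.94 j [-8.  19.1 85.  -0.  76.1 -7.1] F [-0.2  0.4 -0.5] w 26.8 tilt [-2.6e-03  4.0e-04 -1.0e+00]
[np.float64(0.1408), np.float64(-0.19), np.float64(-0.0723), np.float64(-0.7495), 0, 0] rows>=3
[np.float64(0.1408), np.float64(-0.1479), np.float64(-0.1394), np.float64(-0.7495), 0, 0] rows>=3
[np.float64(0.1408), np.float64(-0.0833), np.float64(-0.1854), np.float64(-0.7495), 0, 0] rows>=3
[np.float64(0.1408), np.float64(-0.0061), np.float64(-0.2032), np.float64(-0.7495), 0, 0] rows>=3
```

Call:
jog_arm(
  series=[
    [0.0,-0.19,-0.072,-0.75,0,0,1],
    [0.14,-0.19,-0.072,-0.75,0,0,1],
    [0.14,-0.19,-0.072,-0.75,0,0,1],
    [0.14,-0.19,-0.072,-0.75,0,0,1],
  ],
)

```text
t: 32.78
position: [593.3, -61.7, 285.8]
ee_rot: [[-0.001, 0.931, 0.364], [0.0, 0.364, -0.931], [-1.0, -0.001, -0.001]]
force: [0.0, 0.7, 0.2]
gripper_width: 0.5
```

Call:
jog_arm(
  series=[
    [0.14,-0.148,-0.14,-0.75,0,0,1],
    [0.14,-0.148,-0.14,-0.75,0,0,1],
    [0.14,-0.148,-0.14,-0.75,0,0,1],
    [0.14,-0.148,-0.14,-0.75,0,0,1],
  ],
)

```text
t: 33.28
position: [556.5, -46.7, 259.1]
ee_rot: [[0.002, 0.722, 0.692], [-0.0, 0.692, -0.722], [-1.0, 0.001, 0.001]]
force: [-0.3, -0.1, -0.2]
gripper_width: 0.5
```

Call:
jog_arm(
  series=[
    [0.14,-0.083,-0.185,-0.75,0,0,1],
    [0.14,-0.083,-0.185,-0.75,0,0,1],
    [0.14,-0.083,-0.185,-0.75,0,0,1],
    [0.14,-0.083,-0.185,-0.75,0,0,1],
  ],
)

```text
t: 33.78
position: [518.9, -31.6, 230.9]
ee_rot: [[0.002, 0.402, 0.916], [-0.0, 0.916, -0.402], [-1.0, 0.001, 0.002]]
force: [0.2, 0.1, -0.2]
gripper_width: 0.8
```

Call:
jog_arm(
  series=[
    [0.14,-0.006,-0.2,-0.75,0,0,1],
    [0.14,-0.006,-0.2,-0.75,0,0,1],
    [0.14,-0.006,-0.2,-0.75,0,0,1],
    [0.14,-0.006,-0.2,-0.75,0,0,1],
    [0.14,-0.006,-0.2,-0.75,0,0,1],
  ],
)

```text
t: 34.4
position: [481.3, -16.8, 202.6]
ee_rot: [[0.001, 0.019, 1.0], [-0.0, 1.0, -0.019], [-1.0, -0.0, 0.001]]
force: [-0.6, 0.2, -0.5]
gripper_width: 0.3
```

```bash
python3 plan.py 479 -16.2 62 89;  python3 - <<'E'
from fit import *
s=cap('side'); im=s['pixels'][:,:,::-1]; cv2.imwrite('pics/s23.png',cv2.resize(im[130:260,235:365],(600,600),interpolation=cv2.INTER_CUBIC))
E
```

```text
t 34.40 pos [481.3 -16.8 202.6] phi 88.89 j [ -3.4  11.4 110.6   0.   57.9 -92.3] F [-0.6  0.2 -0.5] w 0.3 tilt [ 9.e-04 -0.e+00 -1.e+00]
[np.float64(0.7032), np.float64(0.0026), np.float64(-0.0115), np.float64(-0.0037), 0, 0] rows>=3
```

View pics/s23.png

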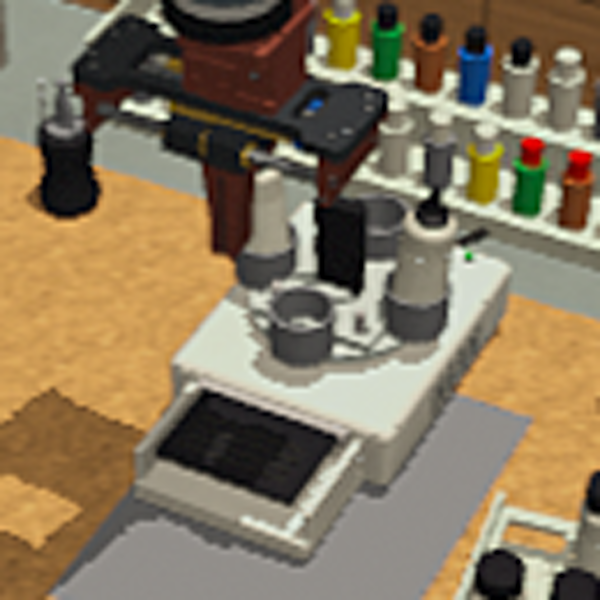

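Call:
jog_arm(
  series=[
    [0.3,0.002,-0.007,0,0,0,1],
    [0.55,0.002,-0.007,0,0,0,1],
    [0.703,0.002,-0.007,0,0,0,1],
    [0.703,0.002,-0.007,0,0,0,1],
    [0.703,0.002,-0.007,0,0,0,1],
    [0.703,0.002,-0.007,0,0,0,1],
  ],
)

```text
t: 35.2
position: [480.5, -16.3, 63.2]
ee_rot: [[0.003, 0.017, 1.0], [-0.0, 1.0, -0.017], [-1.0, -0.0, 0.003]]
force: [0.3, 1.0, 0.8]
gripper_width: 0.4
```

```bash
python3 plan.py 479 -16.2 44 89
```

```text
t 35.20 pos [480.5 -16.3  63.2] phi 89.04 j [ -3.4  24.3 116.3   0.   39.3 -92.4] F [0.3 1.  0.8] w 0.4 tilt [ 3.e-03 -2.e-04 -1.e+00]
[np.float64(0.096), np.float64(0.0003), np.float64(-0.0075), np.float64(0.0014), 0, 0] rows>=1
```

Call:
jog_arm(
  series=[
    [0.03,0,0,0,0,0,1],
    [0.06,0,0,0,0,0,1],
    [0.09,0,0,0,0,0,1],
    [0.098,0,0,0,0,0,1],
    [0.098,0,0,0,0,0,1],
  ],
)

```text
t: 35.83
position: [479.0, -16.2, 41.8]
ee_rot: [[-0.001, 0.016, 1.0], [0.0, 1.0, -0.016], [-1.0, 0.0, -0.001]]
force: [-0.1, 0.1, 0.3]
gripper_width: 0.4
```

```bash
python3 plan.py 479 -16.2 44 89
```

```text
t 35.83 pos [479.  -16.2  41.8] phi 89.06 j [ -3.4  26.6 116.8   0.   36.7 -92.4] F [-0.1  0.1  0.3] w 0.4 tilt [-6.e-04  1.e-04 -1.e+00]
[np.float64(-0.011), np.float64(-0.0001), np.float64(0.0002), np.float64(0.0021), 0, 0] rows>=1
```

```bash
python3 - <<'E'
from fit import *
print(manip.sense()['force'])
s=cap('side'); im=s['pixels'][:,:,::-1]; cv2.imwrite('pics/s24.png',cv2.resize(im[150:260,235:345],(600,600),interpolation=cv2.INTER_CUBIC))
E
```

```text
[-0.13673638  0.0838518   0.27265547]
```

View pics/s24.png

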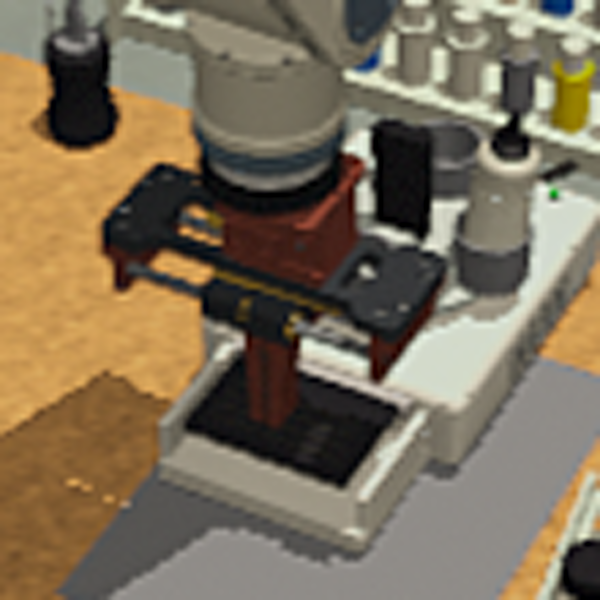

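Call:
jog_arm(
  series=[
    [0,0,0,0,0,0,1],
    [0,0,0,0,0,0,1],
  ],
)

```text
t: 36.12
position: [479.2, -16.2, 42.2]
ee_rot: [[0.0, 0.016, 1.0], [-0.0, 1.0, -0.016], [-1.0, -0.0, 0.0]]
force: [-0.4, 0.5, 0.4]
gripper_width: 0.7
```

Call:
jog_arm(
  series=[
    [0.01,0,0,0,0,0,1],
    [0.01,0,0,0,0,0,1],
  ],
)

```text
t: 36.38
position: [479.1, -16.2, 40.0]
ee_rot: [[-0.0, 0.016, 1.0], [0.0, 1.0, -0.016], [-1.0, -0.0, -0.0]]
force: [-0.1, -0.4, -0.4]
gripper_width: 0.3
```

```bash
python3 - <<'E'
from fit import *
from plan import state
st,p0,f=state(); print(p0,st['force'],st['joint_efforts'])
s=cap('side'); P=cloud(s)
p=[632,-18.8,np.radians(-1)]
for X in ([-165,-35],[-165,35],[-120,-35],[-120,35]):
    for zz in(56,46):
        q=pj(s,T(p,[[*X,zz]]))[0]; u,v=q.round().astype(int); print(X,zz,q.round(1),np.median(P[v-1:v+2,u-1:u+2].reshape(-1,3),0).round(1))
E
```

```text
[479.07406273 -16.18238243  39.96329551] [-0.075075   -0.38255509 -0.44611814] [-9.91859961e-04 -4.53009832e+01 -1.56587434e+01 -1.07670881e-02
  4.54170839e-02 -3.26728434e-05]
[-165, -35] 56 [293.8 234.9] [468.8 -50.   54.4]
[-165, -35] 46 [293.8 237.3] [461.2 -55.5  53.5]
[-165, 35] 56 [273.5 227.4] [470.3  18.7  57. ]
[-165, 35] 46 [273.6 229.8] [460.3  13.6  54.3]
[-120, -35] 56 [300.7 225.8] [508.9 -53.6  57.5]
[-120, -35] 46 [300.7 228.1] [501.8 -57.4  56.9]
[-120, 35] 56 [280.7 218.5] [465.2 -11.1 103. ]
[-120, 35] 46 [280.8 220.9] [465.1  -9.1  96.7]
```

```bash
python3 - <<'E'
from fit import *
s=cap('side'); 
for z in(40,50,56,62): print(z,proj(s,[479.1,-16.2,z]).round(1))
o=(262,195);k=14;v=cv2.resize(s['pixels'][195:237,262:314,::-1],None,fx=k,fy=k,interpolation=cv2.INTER_CUBIC)
p=[632,-18.8,np.radians(-1)]
def pl(X,col):
    q=pj(s,T(p,X)); cv2.polylines(v,[((q-np.array(o)+.5)*k-.5).astype(np.int32)],True,col,1)
# paddle up: hinge x=-98 z=52(axis); pad top 56
for ang,col in((0,(0,0,255)),(.22,(0,255,0))):
    pl([[-98-l*np.cos(ang)-4*np.sin(ang)*0,y,52+4-l*np.sin(ang)] for l,y in((0,-52),(74,-52),(74,52),(0,52))],col)
cv2.imwrite('pics/s25.png',v)
E
```

```text
40 [285.6 232.5]
50 [285.5 230.1]
56 [285.5 228.7]
62 [285.5 227.3]
```

View pics/s25.png

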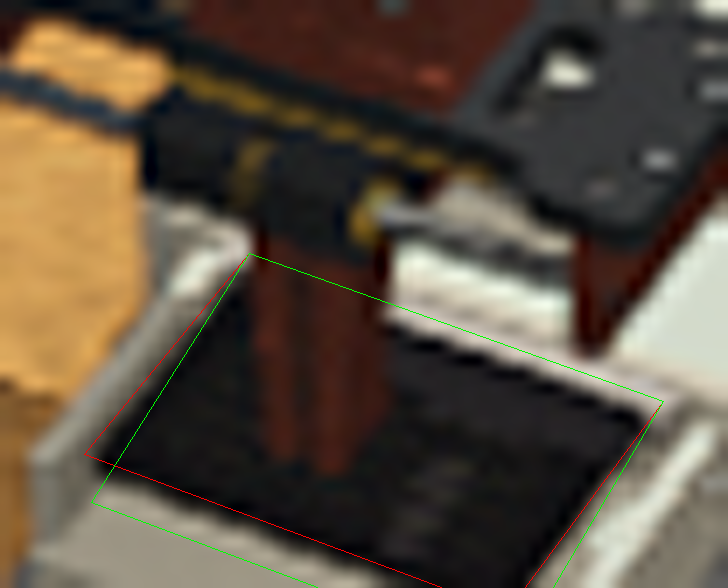

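```bash
python3 - <<'E'
from fit import *
s=cap('side'); P=cloud(s)
for z in (202.6,210,218): print(z,proj(s,[481.3,-16.8,z]).round(1))
for v in range(218,240,2): print(v,[P[v,u].round(0).tolist() for u in(281,283,285,287)])
E
```

```text
202.6 [285.3 191.2]
210 [285.3 189.1]
218 [285.3 187. ]
218 [[466.0, -9.0, 108.0], [466.0, -15.0, 110.0], [464.0, -23.0, 116.0], [474.0, -25.0, 108.0]]
220 [[464.0, -10.0, 102.0], [465.0, -16.0, 104.0], [463.0, -24.0, 108.0], [472.0, -26.0, 102.0]]
222 [[463.0, -10.0, 94.0], [465.0, -16.0, 95.0], [465.0, -23.0, 99.0], [480.0, -21.0, 86.0]]
224 [[467.0, -8.0, 83.0], [473.0, -11.0, 79.0], [465.0, -22.0, 90.0], [479.0, -22.0, 78.0]]
226 [[466.0, -8.0, 75.0], [469.0, -13.0, 75.0], [466.0, -22.0, 81.0], [476.0, -23.0, 73.0]]
228 [[479.0, -1.0, 53.0], [483.0, -6.0, 51.0], [466.0, -21.0, 72.0], [486.0, -18.0, 54.0]]
230 [[465.0, -8.0, 59.0], [471.0, -12.0, 55.0], [473.0, -18.0, 56.0], [474.0, -24.0, 58.0]]
232 [[461.0, -10.0, 56.0], [460.0, -18.0, 59.0], [468.0, -20.0, 53.0], [468.0, -27.0, 57.0]]
234 [[476.0, -2.0, 29.0], [458.0, -19.0, 53.0], [463.0, -23.0, 51.0], [462.0, -30.0, 54.0]]
236 [[467.0, -6.0, 31.0], [479.0, -7.0, 21.0], [476.0, -16.0, 27.0], [480.0, -20.0, 26.0]]
238 [[464.0, -8.0, 26.0], [469.0, -12.0, 23.0], [470.0, -19.0, 26.0], [469.0, -26.0, 30.0]]
```

The paddle is still up and the force is zero. The depth shows the closed fingertips about 18 mm above the reported TCP, so I'll go lower while watching the force.

Call:
jog_arm(
  series=[
    [0.01,0,0,0,0,0,1],
    [0.02,0,0,0,0,0,1],
    [0.03,0,0,0,0,0,1],
    [0.03,0,0,0,0,0,1],
  ],
)

```text
t: 37.02
position: [479.0, -16.2, 33.9]
ee_rot: [[-0.0, 0.016, 1.0], [0.0, 1.0, -0.016], [-1.0, 0.0, -0.0]]
force: [-0.5, 0.6, 1.1]
gripper_width: 0.5
```

Call:
jog_arm(
  series=[
    [0.01,0,0,0,0,0,1],
    [0.02,0,0,0,0,0,1],
    [0.02,0,0,0,0,0,1],
  ],
)

```text
t: 37.4
position: [479.0, -16.2, 29.9]
ee_rot: [[-0.0, 0.016, 1.0], [0.0, 1.0, -0.016], [-1.0, 0.0, -0.0]]
force: [-0.9, 0.0, 0.5]
gripper_width: 0.6
```

```bash
python3 - <<'E'
from fit import *
s=cap('side'); c=cap('top','t26.png')
o=(255,180);k=11;v=cv2.resize(s['pixels'][180:245,245:317,::-1],None,fx=k,fy=k*.9,interpolation=cv2.INTER_CUBIC)[:600]
cv2.imwrite('pics/s26.png',v)
P=cloud(s)
for v in range(222,242,2): print(v,[P[v,u].round(0).tolist() for u in(283,285,287)], s['pixels'][v,285].tolist())
E
```

```text
222 [[468.0, -14.0, 92.0], [468.0, -21.0, 95.0], [474.0, -25.0, 92.0]] [65, 29, 21]
224 [[468.0, -14.0, 84.0], [468.0, -21.0, 87.0], [475.0, -24.0, 82.0]] [68, 33, 23]
226 [[466.0, -15.0, 78.0], [467.0, -21.0, 80.0], [479.0, -21.0, 69.0]] [66, 32, 23]
228 [[467.0, -14.0, 68.0], [465.0, -22.0, 74.0], [475.0, -24.0, 66.0]] [71, 32, 25]
230 [[469.0, -13.0, 57.0], [466.0, -21.0, 64.0], [479.0, -21.0, 52.0]] [65, 30, 22]
232 [[459.0, -18.0, 60.0], [465.0, -22.0, 57.0], [468.0, -27.0, 57.0]] [18, 18, 18]
234 [[459.0, -18.0, 51.0], [460.0, -24.0, 53.0], [462.0, -30.0, 54.0]] [37, 35, 30]
236 [[476.0, -8.0, 24.0], [479.0, -14.0, 24.0], [482.0, -19.0, 24.0]] [166, 159, 141]
238 [[467.0, -13.0, 25.0], [468.0, -20.0, 28.0], [473.0, -24.0, 25.0]] [158, 151, 133]
240 [[455.0, -20.0, 30.0], [464.0, -22.0, 24.0], [464.0, -29.0, 26.0]] [157, 151, 133]
```

View pics/s26.png

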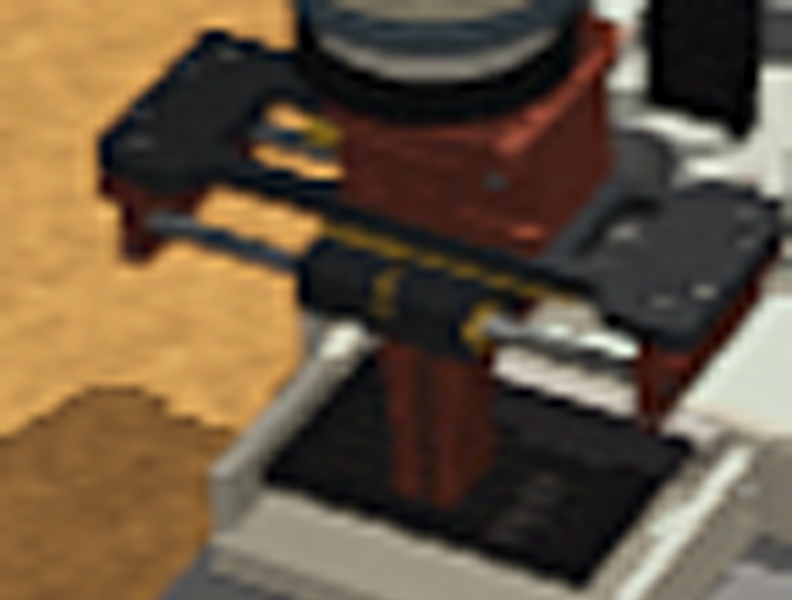

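Call:
jog_arm(
  series=[
    [0.01,0,0,0,0,0,1],
    [0.02,0,0,0,0,0,1],
    [0.02,0,0,0,0,0,1],
  ],
)

```text
t: 37.88
position: [479.2, -16.2, 26.1]
ee_rot: [[0.0, 0.016, 1.0], [0.0, 1.0, -0.016], [-1.0, 0.0, 0.0]]
force: [-1.0, 0.6, 4.5]
gripper_width: 0.4
```

Call:
jog_arm(
  series=[
    [0.01,0,0,0,0,0,1],
    [0.02,0,0,0,0,0,1],
    [0.02,0,0,0,0,0,1],
  ],
)

```text
t: 38.25
position: [479.1, -16.2, 22.1]
ee_rot: [[-0.0, 0.016, 1.0], [-0.0, 1.0, -0.016], [-1.0, -0.0, -0.0]]
force: [-1.9, 0.1, 6.0]
gripper_width: 0.3
```

```bash
python3 - <<'E'
from fit import *
s=cap('side')
P=cloud(s)
for v in range(222,242,2): print(v,[P[v,u].round(0).tolist() for u in(283,285,287)], s['pixels'][v,285].tolist())
v=cv2.resize(s['pixels'][180:245,245:317,::-1],None,fx=11,fy=9.2,interpolation=cv2.INTER_CUBIC)[:600]
cv2.imwrite('pics/s27.png',v)
for z in(21,29,40,50): print(z,proj(s,[479,-16.2,z]).round(1))
E
```

```text
222 [[469.0, -14.0, 91.0], [465.0, -23.0, 98.0], [470.0, -26.0, 96.0]] [64, 30, 20]
224 [[461.0, -18.0, 92.0], [468.0, -21.0, 87.0], [475.0, -24.0, 82.0]] [65, 30, 21]
226 [[463.0, -16.0, 81.0], [468.0, -21.0, 79.0], [479.0, -22.0, 70.0]] [67, 31, 25]
228 [[469.0, -13.0, 66.0], [469.0, -20.0, 69.0], [476.0, -23.0, 64.0]] [66, 31, 25]
230 [[471.0, -12.0, 55.0], [466.0, -21.0, 64.0], [479.0, -22.0, 53.0]] [65, 29, 21]
232 [[468.0, -13.0, 50.0], [462.0, -24.0, 60.0], [473.0, -24.0, 50.0]] [67, 29, 23]
234 [[463.0, -16.0, 48.0], [463.0, -23.0, 50.0], [470.0, -26.0, 46.0]] [16, 17, 19]
236 [[473.0, -10.0, 28.0], [458.0, -26.0, 48.0], [460.0, -31.0, 48.0]] [69, 66, 55]
238 [[463.0, -15.0, 30.0], [469.0, -19.0, 26.0], [475.0, -23.0, 22.0]] [163, 155, 137]
240 [[458.0, -18.0, 27.0], [462.0, -23.0, 26.0], [465.0, -28.0, 25.0]] [158, 151, 134]
21 [285.7 236.9]
29 [285.6 235. ]
40 [285.6 232.5]
50 [285.5 230.1]
```

View pics/s27.png

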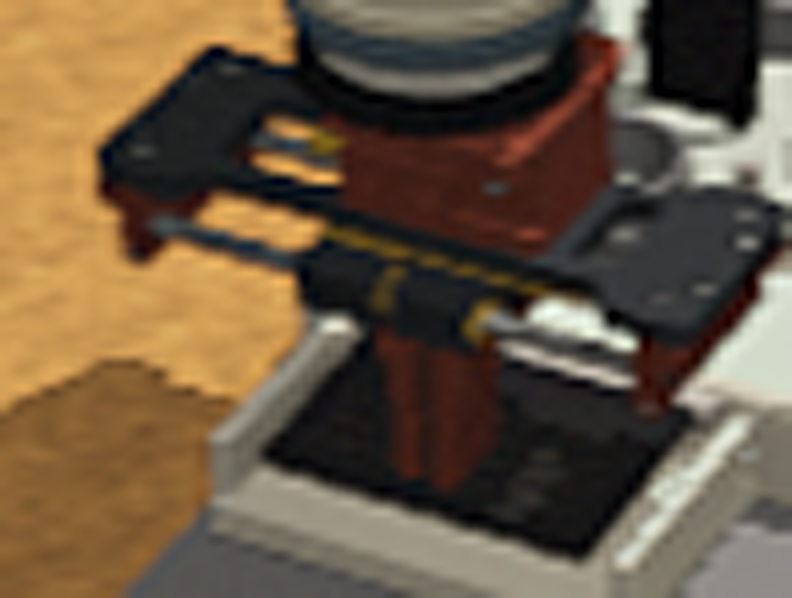

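Contact starts at TCP z of about 27, with 4.5 N and then 6 N, which matches the paddle spring. I'll press on to the stop and hold.

Call:
jog_arm(
  series=[
    [0.01,0,0,0,0,0,1],
    [0.02,0,0,0,0,0,1],
    [0.03,0,0,0,0,0,1],
    [0.03,0,0,0,0,0,1],
    [0.03,0,0,0,0,0,1],
  ],
)

```text
t: 38.92
position: [479.6, -16.2, 16.5]
ee_rot: [[0.001, 0.016, 1.0], [-0.0, 1.0, -0.016], [-1.0, -0.0, 0.001]]
force: [-1.5, 0.1, 9.0]
gripper_width: 0.1
```

Call:
jog_arm(
  series=[
    [0.01,0,0,0,0,0,1],
    [0.01,0,0,0,0,0,1],
    [0.01,0,0,0,0,0,1],
  ],
)

```text
t: 39.3
position: [479.7, -16.2, 15.8]
ee_rot: [[0.001, 0.016, 1.0], [-0.0, 1.0, -0.016], [-1.0, -0.0, 0.001]]
force: [-6.8, 0.9, 28.5]
gripper_width: 0.5
```

At the stop with 28 N. I'll ease off slightly and hold for more than 2 s.

Call:
jog_arm(
  series=[
    [-0.003,0,0,0,0,0,1],
    [-0.003,0,0,0,0,0,1],
    [-0.003,0,0,0,0,0,1],
    [-0.003,0,0,0,0,0,1],
    [-0.003,0,0,0,0,0,1],
    [-0.003,0,0,0,0,0,1],
    [-0.003,0,0,0,0,0,1],
    [-0.003,0,0,0,0,0,1],
  ],
)

```text
t: 40.3
position: [479.7, -16.2, 16.0]
ee_rot: [[0.001, 0.016, 1.0], [-0.0, 1.0, -0.016], [-1.0, -0.0, 0.001]]
force: [-4.8, 0.5, 22.9]
gripper_width: 0.3
```

Call:
jog_arm(
  series=[
    [0,0,0,0,0,0,1],
    [0,0,0,0,0,0,1],
    [0,0,0,0,0,0,1],
    [0,0,0,0,0,0,1],
    [0,0,0,0,0,0,1],
    [0,0,0,0,0,0,1],
    [0,0,0,0,0,0,1],
    [0,0,0,0,0,0,1],
  ],
)

```text
t: 41.3
position: [479.7, -16.2, 16.0]
ee_rot: [[0.001, 0.016, 1.0], [-0.0, 1.0, -0.016], [-1.0, -0.0, 0.001]]
force: [-6.4, 1.5, 22.7]
gripper_width: 0.1
```

Call:
jog_arm(
  series=[
    [0,0,0,0,0,0,1],
    [0,0,0,0,0,0,1],
    [0,0,0,0,0,0,1],
    [0,0,0,0,0,0,1],
    [0,0,0,0,0,0,1],
    [0,0,0,0,0,0,1],
    [0,0,0,0,0,0,1],
    [0,0,0,0,0,0,1],
  ],
)

```text
t: 42.3
position: [479.7, -16.2, 16.0]
ee_rot: [[0.001, 0.016, 1.0], [-0.0, 1.0, -0.016], [-1.0, -0.0, 0.001]]
force: [-4.4, 1.1, 22.6]
gripper_width: 0.6
```

```bash
python3 - <<'E'
from fit import *
s=cap('side')
v=cv2.resize(s['pixels'][150:245,235:345,::-1],None,fx=6.3,fy=6.3,interpolation=cv2.INTER_CUBIC)[:600]
cv2.imwrite('pics/s28.png',v)
E
```

```text
(no output)
```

View pics/s28.png

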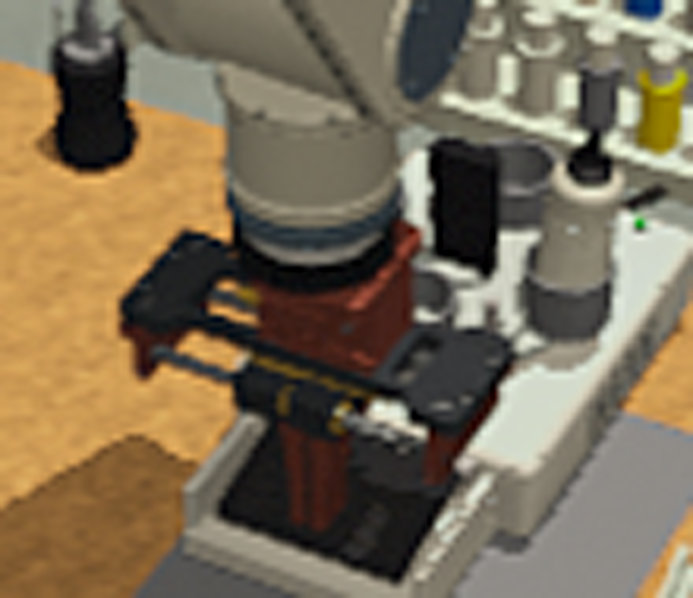

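The paddle was down for over 3 s at about 23 N. I'll rise and check that it comes back up.

Call:
jog_arm(
  series=[
    [-0.1,0,0,0,0,0,1],
    [-0.4,0,0,0,0,0,1],
    [-0.7,0,0,0,0,0,1],
    [-1,0,0,0,0,0,1],
    [-1,0,0,0,0,0,1],
    [-1,0,0,0,0,0,1],
  ],
)

```text
t: 43.1
position: [478.6, -16.2, 213.9]
ee_rot: [[-0.001, 0.016, 1.0], [0.0, 1.0, -0.016], [-1.0, 0.0, -0.001]]
force: [-0.8, 0.3, -1.3]
gripper_width: 0.2
```

```bash
python3 plan.py 631 -78 300 -1; python3 - <<'E'
from fit import *
s=cap('side')
v=cv2.resize(s['pixels'][130:245,235:345,::-1],None,fx=5.2,fy=5.2,interpolation=cv2.INTER_CUBIC)[:600]
cv2.imwrite('pics/s29.png',v)
E
```

```text
t 43.10 pos [478.6 -16.2 213.9] phi 89.06 j [ -3.4  10.3 110.3   0.   59.4 -92.4] F [-0.8  0.3 -1.3] w 0.2 tilt [-7.e-04  1.e-04 -1.e+00]
[np.float64(-0.1076), np.float64(-0.0742), np.float64(0.1918), np.float64(0.7505), 0, 0] rows>=3
[np.float64(-0.1076), np.float64(0.0049), np.float64(0.2056), np.float64(0.7505), 0, 0] rows>=3
[np.float64(-0.1076), np.float64(0.0833), np.float64(0.188), np.float64(0.7505), 0, 0] rows>=3
[np.float64(-0.1076), np.float64(0.1489), np.float64(0.1418), np.float64(0.7505), 0, 0] rows>=3
```

View pics/s29.png

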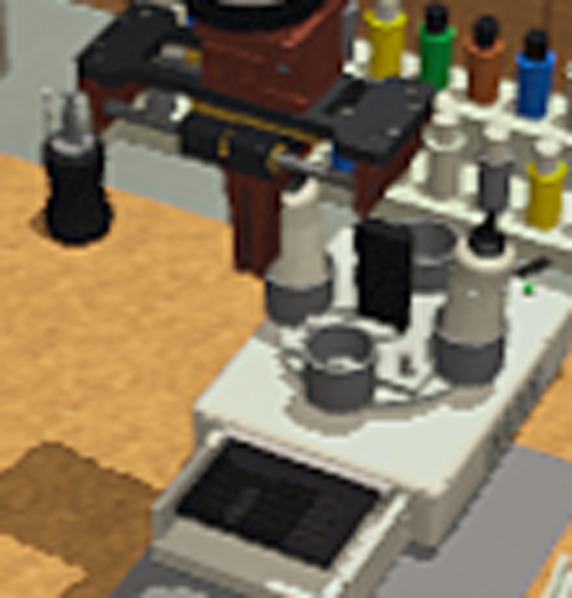

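The paddle is back up. Now I'll fetch the -y bottle.

Call:
jog_arm(
  series=[
    [-0.3,-0.074,0.19,0.75,0,0,-0.5],
    [-0.3,-0.074,0.19,0.75,0,0,-0.5],
    [-0.3,-0.074,0.19,0.75,0,0,-0.5],
    [-0.3,-0.074,0.19,0.75,0,0,-0.5],
  ],
)

```text
t: 43.65
position: [515.4, -31.4, 272.5]
ee_rot: [[-0.004, 0.395, 0.919], [0.0, 0.919, -0.395], [-1.0, -0.001, -0.004]]
force: [0.4, 0.0, 0.5]
gripper_width: 36.8
```

Call:
jog_arm(
  series=[
    [-0.1,0.005,0.206,0.75,0,0,-0.5],
    [-0.1,0.005,0.206,0.75,0,0,-0.5],
    [-0.1,0.005,0.206,0.75,0,0,-0.5],
    [-0.1,0.005,0.206,0.75,0,0,-0.5],
  ],
)

```text
t: 44.15
position: [554.1, -46.8, 293.6]
ee_rot: [[-0.002, 0.715, 0.699], [0.0, 0.699, -0.715], [-1.0, -0.001, -0.002]]
force: [-0.6, 0.3, -0.4]
gripper_width: 66.0
```

Call:
jog_arm(
  series=[
    [0,0.083,0.188,0.75,0,0,-0.5],
    [0,0.083,0.188,0.75,0,0,-0.5],
    [0,0.083,0.188,0.75,0,0,-0.5],
    [0,0.083,0.188,0.75,0,0,-0.5],
  ],
)

```text
t: 44.65
position: [592.6, -62.3, 294.5]
ee_rot: [[-0.001, 0.928, 0.372], [0.0, 0.372, -0.928], [-1.0, -0.001, -0.0]]
force: [0.2, 1.0, 0.3]
gripper_width: 66.1
```

Call:
jog_arm(
  series=[
    [0,0.149,0.142,0.75,0,0,-0.5],
    [0,0.149,0.142,0.75,0,0,-0.5],
    [0,0.149,0.142,0.75,0,0,-0.5],
    [0,0.149,0.142,0.75,0,0,-0.5],
    [0,0.149,0.142,0.75,0,0,-0.5],
    [0,0.149,0.142,0.75,0,0,-0.5],
  ],
)

```text
t: 45.4
position: [631.2, -77.9, 294.9]
ee_rot: [[0.0, 1.0, -0.015], [-0.0, -0.015, -1.0], [-1.0, 0.0, 0.0]]
force: [-0.5, -0.6, -0.2]
gripper_width: 65.5
```

```bash
python3 plan.py 631 -80 131 -1; python3 - <<'E'
from fit import *
c=cap('top','t30.png'); s=cap('side')
cv2.imwrite('pics/s30.png',cv2.resize(s['pixels'][140:215,255:345,::-1],None,fx=8,fy=8,interpolation=cv2.INTER_CUBIC))
E
```

```text
t 45.40 pos [631.2 -77.9 294.9] phi -0.85 j [-8.1 19.8 86.2 -0.  74.  -7.3] F [-0.5 -0.6 -0.2] w 65.5 tilt [ 2.e-04 -1.e-04 -1.e+00]
[np.float64(0.8194), np.float64(-0.0007), np.float64(0.0103), np.float64(0.005), 0, 0] rows>=3
```

View pics/s30.png

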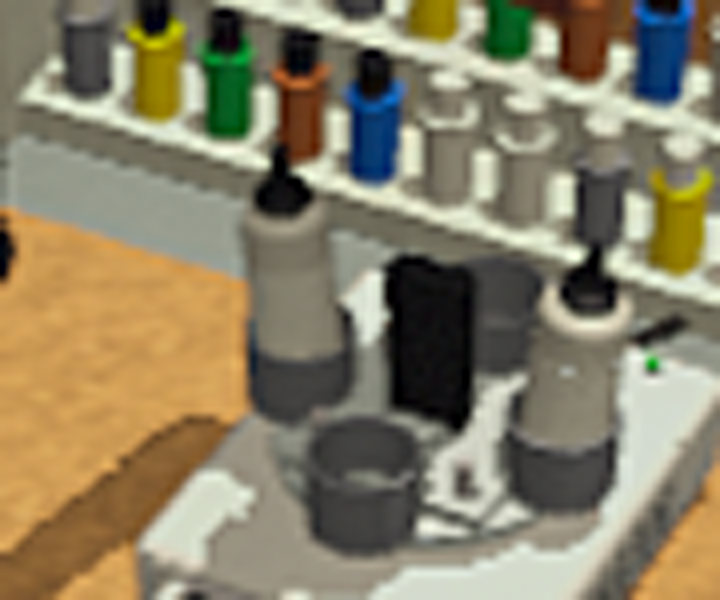

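Call:
jog_arm(
  series=[
    [0.3,0,0.015,0,0,0,-0.5],
    [0.6,0,0.015,0,0,0,-0.5],
    [0.815,0,0.015,0,0,0,-0.5],
    [0.815,0,0.015,0,0,0,-0.5],
    [0.815,0,0.015,0,0,0,-0.5],
  ],
)

```text
t: 46.12
position: [632.6, -81.2, 133.4]
ee_rot: [[0.002, 1.0, -0.016], [-0.0, -0.016, -1.0], [-1.0, 0.002, 0.0]]
force: [0.3, 0.6, -0.1]
gripper_width: 65.9
```

Call:
jog_arm(
  series=[
    [0,0,0,0,0,0,0.5],
    [0,0,0,0,0,0,0.5],
    [0,0,0,0,0,0,0.5],
    [0,0,0,0,0,0,0.5],
    [0,0,0,0,0,0,0.5],
  ],
  newtons=15,
)

```text
t: 46.75
position: [631.7, -81.1, 132.3]
ee_rot: [[0.001, 1.0, -0.016], [-0.0, -0.016, -1.0], [-1.0, 0.001, 0.0]]
force: [-0.7, 0.2, 4.1]
gripper_width: 35.3
```

Call:
jog_arm(
  series=[
    [-0.1,0,0,0,0,0,0.6],
    [-0.2,0,0,0,0,0,0.6],
    [-0.4,0,0,0,0,0,0.6],
    [-0.55,0,0,0,0,0,0.6],
    [-0.55,0,0,0,0,0,0.6],
  ],
  newtons=20,
)

```text
t: 47.38
position: [633.1, -81.3, 245.6]
ee_rot: [[0.006, 1.0, -0.016], [-0.001, -0.016, -1.0], [-1.0, 0.006, 0.001]]
force: [-0.2, -0.1, -0.7]
gripper_width: 35.2
```

```bash
python3 plan.py 521 -305 240 7.5; python3 - <<'E'
from fit import *
s=cap('side')
cv2.imwrite('pics/s31.png',cv2.resize(s['pixels'][130:215,255:345,::-1],None,fx=7,fy=7,interpolation=cv2.INTER_CUBIC))
E
```

```text
t 47.38 pos [633.1 -81.3 245.6] phi -0.94 j [-8.4 22.2 89.2  0.  68.2 -7.4] F [-0.2 -0.1 -0.7] w 35.2 tilt [ 6.2e-03 -9.0e-04 -1.0e+00]
[np.float64(0.014), np.float64(-0.2709), np.float64(0.5639), np.float64(-0.1407), 0, 0] rows>=3
[np.float64(0.014), np.float64(-0.3117), np.float64(0.5424), np.float64(-0.1407), 0, 0] rows>=3
```

View pics/s31.png

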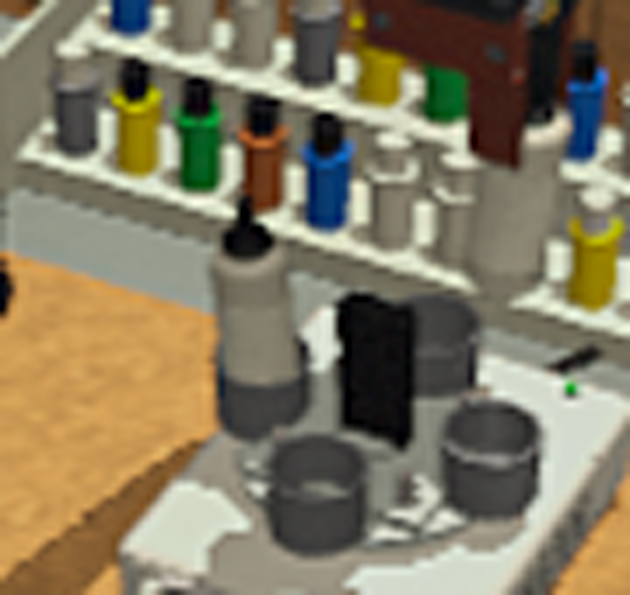

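The bottle came out still leaning in the grip by about 5°, with its top towards -y. I'll tilt the tool by the same amount to bring it upright.

```bash
cat > plan2.py <<'E'
from h import *
import sys
from scipy.spatial.transform import Rotation as Ro
def R0(phi,tilt):
    a=np.radians(phi); M=np.array([[0,np.cos(a),np.sin(a)],[0,np.sin(a),-np.cos(a)],[-1,0,0]])
    return M@Ro.from_rotvec([0,np.radians(tilt),0]).as_matrix()
def plan2(x,y,z,phi,tilt,n=1):
    s=manip.sense(); p=s['position']; R=s['ee_rot']
    print('t %.2f pos %s j %s F %s w %.1f'%(s['t'],p.round(1),s['joints'].round(1),s['force'].round(1),s['gripper_width']))
    w=Ro.from_matrix(R.T@R0(phi,tilt)).as_rotvec(degrees=True); d=np.array([x,y,z])-p
    for i in range(n):
        Ri=R@Ro.from_rotvec(w*i/n,degrees=True).as_matrix()
        print((Ri.T@(d/n)/200).round(4).tolist(),(w/n/30).round(4).tolist())
if __name__=='__main__':
    a=[float(v) for v in sys.argv[1:]]; plan2(*a[:5],n=int(a[5]) if len(a)>5 else 1)
E
python3 plan2.py 632 -81.3 242 -0.94 -5
```

```text
t 47.42 pos [631.8 -81.1 243.3] j [-8.4 22.3 89.3 -0.  68.2 -7.4] F [-1.3 -0.6 -1. ] w 34.8
[0.0067, 0.0009, 0.001] [-0.0001, -0.166, -0.0053]
```

Call:
jog_arm(
  series=[
    [0,0,0,0,-0.1,0,0.6],
    [0,0,0,0,-0.17,0,0.6],
    [0,0,0,0,-0.17,0,0.6],
    [0,0,0,0,-0.17,0,0.6],
  ],
)

```text
t: 47.92
position: [630.8, -81.0, 240.8]
ee_rot: [[-0.003, 1.0, -0.016], [-0.088, -0.016, -0.996], [-0.996, -0.002, 0.088]]
force: [-0.3, -0.3, -0.1]
gripper_width: 35.2
```

```bash
cat > botov.py <<'E'
from fit import *
import sys
# overlay: args x y zbottom file ox oy w h k
x,y,zb=map(float,sys.argv[1:4]); f=sys.argv[4]; ox,oy,w,h=map(int,sys.argv[5:9]); k=float(sys.argv[9])
s=cap('side'); v=cv2.resize(s['pixels'][oy:oy+h,ox:ox+w,::-1],None,fx=k,fy=k,interpolation=cv2.INTER_CUBIC)
for z in(0,20,40,60,80):
    q=pj(s,T([x,y,0],[[18*np.cos(t),18*np.sin(t),zb+z] for t in np.linspace(0,6.28,50)])); cv2.polylines(v,[((q-np.array([ox,oy])+.5)*k-.5).astype(np.int32)],True,(0,0,255),1)
cv2.imwrite('pics/'+f,v)
E
python3 plan2.py 521.3 -306 240 7.5 -5 2; python3 botov.py 632 -81.3 197 s32.png 290 130 70 60 10
```

```text
t 47.92 pos [630.8 -81.  240.8] j [-5.7 22.3 89.8 -5.5 67.6 -2.7] F [-0.3 -0.3 -0.1] w 35.2
[0.0523, -0.2645, 0.5646] [-0.1399, 0.0008, 0.0138]
[0.05, -0.3055, 0.5437] [-0.1399, 0.0008, 0.0138]
```

View pics/s32.png

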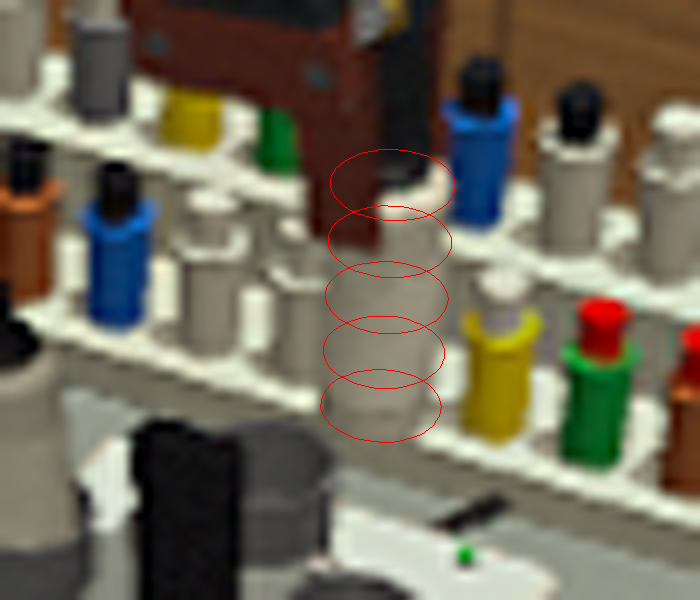

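The bottle is now vertical, and its bottom is within about 1 mm of the TCP axis. I'll carry it to the rack.

Call:
jog_arm(
  series=[
    [0.02,-0.09,0.19,-0.05,0,0,0.6],
    [0.035,-0.18,0.38,-0.1,0,0,0.6],
    [0.052,-0.265,0.565,-0.14,0,0.014,0.6],
    [0.052,-0.265,0.565,-0.14,0,0.014,0.6],
    [0.052,-0.265,0.565,-0.14,0,0.014,0.6],
  ],
)

```text
t: 48.6
position: [576.6, -193.6, 241.4]
ee_rot: [[0.006, 0.998, 0.056], [-0.088, 0.056, -0.995], [-0.996, 0.001, 0.088]]
force: [-0.2, 0.8, -1.4]
gripper_width: 35.2
```

Call:
jog_arm(
  series=[
    [0.02,-0.1,0.19,-0.05,0,0,0.6],
    [0.035,-0.2,0.38,-0.1,0,0,0.6],
    [0.05,-0.305,0.544,-0.14,0,0.014,0.6],
    [0.05,-0.305,0.544,-0.14,0,0.014,0.6],
    [0.05,-0.305,0.544,-0.14,0,0.014,0.6],
    [0.05,-0.305,0.544,-0.14,0,0.014,0.6],
  ],
)

```text
t: 49.35
position: [522.7, -304.9, 241.0]
ee_rot: [[0.013, 0.991, 0.131], [-0.088, 0.132, -0.987], [-0.996, 0.002, 0.089]]
force: [1.2, 1.1, -0.3]
gripper_width: 35.0
```

```bash
python3 plan2.py 521.3 -307 105 7.5 -5
```

```text
t 49.35 pos [ 522.7 -304.9  241. ] j [-29.1  18.2  95.9  -4.5  62.8 -34.8] F [ 1.2  1.1 -0.3] w 35.0
[0.6781, -0.0092, -0.051] [0.0028, 0.003, -0.0035]
```

Call:
jog_arm(
  series=[
    [0.2,-0.005,-0.015,0,0,0,0.6],
    [0.45,-0.005,-0.035,0,0,0,0.6],
    [0.678,-0.005,-0.054,0,0,0,0.6],
    [0.678,-0.005,-0.054,0,0,0,0.6],
    [0.678,-0.005,-0.054,0,0,0,0.6],
    [0.678,-0.005,-0.054,0,0,0,0.6],
  ],
)

```text
t: 50.1
position: [522.8, -308.2, 107.4]
ee_rot: [[0.017, 0.991, 0.13], [-0.09, 0.131, -0.987], [-0.996, 0.005, 0.091]]
force: [0.1, -0.4, -0.9]
gripper_width: 35.3
```

```bash
python3 plan2.py 521.3 -307 56 7.5 -5; python3 botov.py 521.3 -306 59 s33.png 335 200 90 85 7
```

```text
t 50.10 pos [ 522.8 -308.2  107.4] j [-29.4  27.5 101.7  -5.5  47.5 -33.3] F [ 0.1 -0.4 -0.9] w 35.3
[0.2552, -0.008, -0.0303] [0.0001, 0.0081, -0.009]
```

View pics/s33.png

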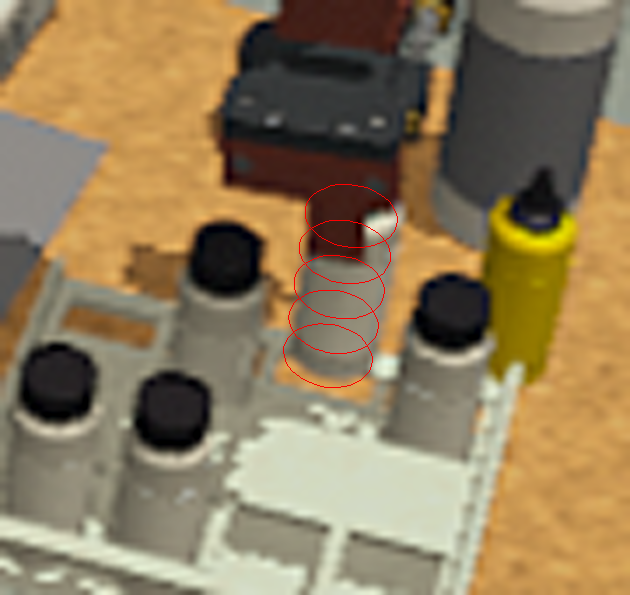

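Call:
jog_arm(
  series=[
    [0,-0.006,-0.004,0,0.006,-0.006,0.6],
    [0.08,-0.006,-0.012,0,0.006,-0.006,0.6],
    [0.16,-0.006,-0.019,0,0.006,-0.006,0.6],
    [0.226,-0.006,-0.025,0,0.006,-0.006,0.6],
    [0.226,-0.006,-0.025,0,0.006,-0.006,0.6],
    [0.226,-0.006,-0.025,0,0.006,-0.006,0.6],
  ],
)

```text
t: 50.9
position: [519.7, -306.7, 59.3]
ee_rot: [[0.009, 0.991, 0.13], [-0.085, 0.13, -0.988], [-0.996, -0.002, 0.085]]
force: [0.0, 0.4, -1.1]
gripper_width: 35.3
```

```bash
python3 plan2.py 521.3 -307 53 7.5 -5; python3 botov.py 521.3 -306 15 s34.png 335 200 90 85 7
```

```text
t 50.90 pos [ 519.7 -306.7   59.3] j [-29.4  31.6 102.9  -5.9  42.8 -32.7] F [ 0.   0.4 -1.1] w 35.3
[0.0314, 0.0077, -0.0001] [0.0002, -0.0034, 0.0047]
```

View pics/s34.png

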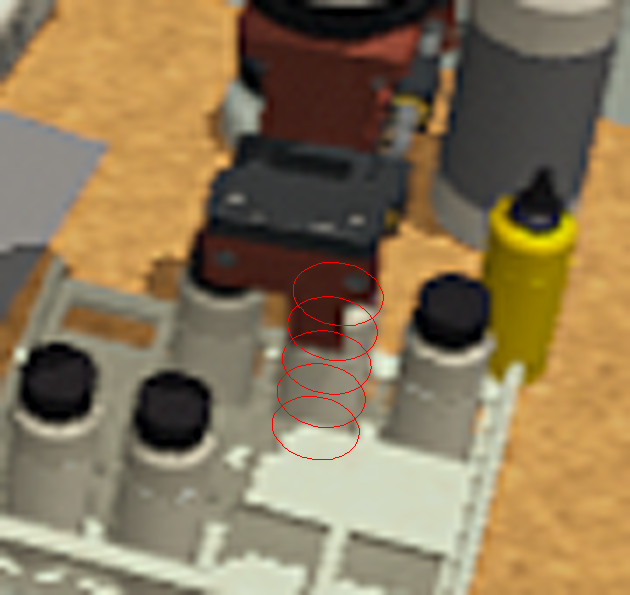

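Call:
jog_arm(
  series=[
    [0.01,0.004,0,0,0,0,0.6],
    [0.02,0.004,-0.001,0,0,0,0.6],
    [0.025,0.004,-0.002,0,0,0,0.6],
    [0.025,0.004,-0.002,0,0,0,0.6],
  ],
)

```text
t: 51.45
position: [520.6, -306.7, 54.5]
ee_rot: [[0.009, 0.991, 0.13], [-0.085, 0.13, -0.988], [-0.996, -0.002, 0.086]]
force: [-0.3, -0.0, -0.6]
gripper_width: 35.2
```

Call:
jog_arm(
  series=[
    [0.01,0,-0.001,0,0,0,0.6],
    [0.01,0,-0.001,0,0,0,0.6],
    [0.01,0,-0.001,0,0,0,0.6],
  ],
)

```text
t: 51.82
position: [520.7, -306.7, 52.5]
ee_rot: [[0.01, 0.991, 0.13], [-0.085, 0.13, -0.988], [-0.996, -0.002, 0.086]]
force: [-0.0, -0.7, -0.2]
gripper_width: 35.3
```

Call:
jog_arm(
  series=[
    [0.006,0,0,0,0,0,0.6],
    [0.006,0,0,0,0,0,0.6],
  ],
)

```text
t: 52.08
position: [521.0, -307.1, 52.1]
ee_rot: [[0.01, 0.991, 0.13], [-0.086, 0.13, -0.988], [-0.996, -0.001, 0.087]]
force: [-1.8, 1.2, 5.9]
gripper_width: 35.1
```

Call:
jog_arm(
  series=[
    [0,0,0,0,0,0,-0.3],
    [0,0,0,0,0,0,-0.3],
    [0,0,0,0,0,0,-0.3],
    [0,0,0,0,0,0,-0.3],
    [0,0,0,0,0,0,-0.3],
  ],
)

```text
t: 52.7
position: [520.7, -306.8, 51.3]
ee_rot: [[0.01, 0.991, 0.13], [-0.085, 0.13, -0.988], [-0.996, -0.002, 0.086]]
force: [-0.6, -0.1, 0.1]
gripper_width: 57.2
```

Call:
jog_arm(
  series=[
    [-0.25,0,0.02,0,0,0,-0.4],
    [-0.5,0,0.045,0,0,0,-0.5],
    [-0.9,0,0.08,0,0,0,-0.5],
    [-0.9,0,0.08,0,0,0,-0.5],
    [-0.9,0,0.08,0,0,0,-0.5],
  ],
)

```text
t: 53.32
position: [521.5, -307.5, 232.9]
ee_rot: [[0.012, 0.991, 0.13], [-0.086, 0.13, -0.988], [-0.996, 0.0, 0.087]]
force: [-0.7, 0.1, -0.2]
gripper_width: 65.5
```

```bash
python3 plan2.py 633 43 300 -1 0 2; python3 botov.py 521.3 -306 6 s35.png 335 200 90 85 7
```

```text
t 53.33 pos [ 521.5 -307.5  232.9] j [-29.4  18.7  96.3  -4.5  62.1 -34.9] F [-0.7  0.1 -0.2] w 65.5
[-0.2395, 0.3906, -0.8146] [0.1413, 0.0832, -0.0064]
[-0.2044, 0.3282, -0.8509] [0.1413, 0.0832, -0.0064]
```

View pics/s35.png

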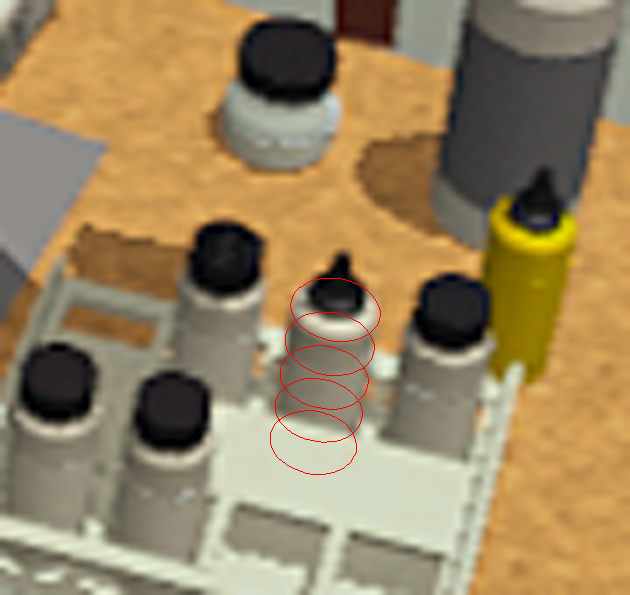

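The first bottle is upright in its pocket. Next is the +y bottle.

Call:
jog_arm(
  series=[
    [-0.24,0.39,-0.815,0.141,0.083,-0.006,-0.5],
    [-0.24,0.39,-0.815,0.141,0.083,-0.006,-0.5],
    [-0.24,0.39,-0.815,0.141,0.083,-0.006,-0.5],
    [-0.24,0.39,-0.815,0.141,0.083,-0.006,-0.5],
    [-0.24,0.39,-0.815,0.141,0.083,-0.006,-0.5],
  ],
)

```text
t: 54.0
position: [575.6, -131.8, 263.4]
ee_rot: [[-0.001, 0.998, 0.058], [-0.042, 0.058, -0.997], [-0.999, -0.004, 0.042]]
force: [-0.3, 0.3, 0.8]
gripper_width: 66.0
```

Call:
jog_arm(
  series=[
    [-0.204,0.328,-0.851,0.141,0.083,-0.006,-0.5],
    [-0.204,0.328,-0.851,0.141,0.083,-0.006,-0.5],
    [-0.204,0.328,-0.851,0.141,0.083,-0.006,-0.5],
    [-0.204,0.328,-0.851,0.141,0.083,-0.006,-0.5],
    [-0.204,0.328,-0.851,0.141,0.083,-0.006,-0.5],
    [-0.204,0.328,-0.851,0.141,0.083,-0.006,-0.5],
  ],
)

```text
t: 54.75
position: [631.8, 41.2, 298.3]
ee_rot: [[-0.003, 1.0, -0.019], [0.0, -0.019, -1.0], [-1.0, -0.003, -0.0]]
force: [-0.5, -1.1, -0.7]
gripper_width: 65.7
```

```bash
python3 plan2.py 633 43 200 -1 0; python3 botov.py 633 39.2 85 s36.png 255 130 90 85 7
```

```text
t 54.75 pos [631.8  41.2 298.3] j [ 2.6 19.5 86.2  0.  74.5  3.7] F [-0.5 -1.1 -0.7] w 65.7
[0.4914, 0.0074, -0.009] [-0.0039, -0.0008, 0.0063]
```

View pics/s36.png

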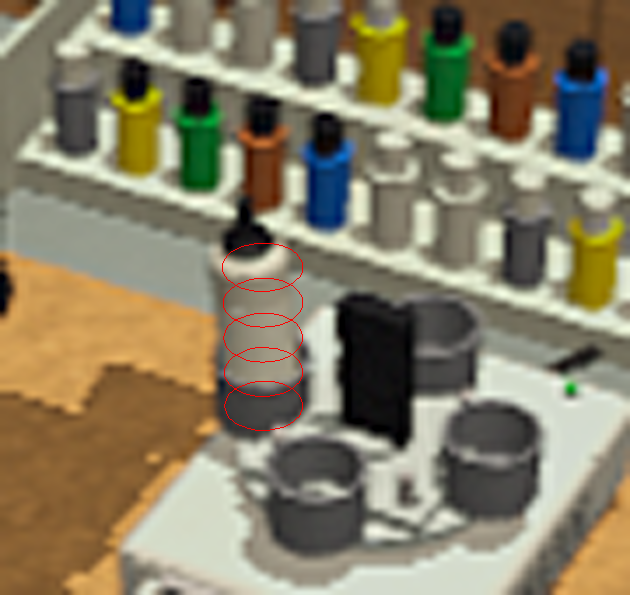

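Call:
jog_arm(
  series=[
    [0.3,0.003,-0.003,0,0,0.005,-0.5],
    [0.6,0.003,-0.003,0,0,0.005,-0.5],
    [0.83,0.003,-0.003,0,0,0.005,-0.5],
    [0.83,0.003,-0.003,0,0,0.005,-0.5],
    [0.83,0.003,-0.003,0,0,0.005,-0.5],
  ],
)

```text
t: 55.42
position: [634.1, 43.4, 135.0]
ee_rot: [[0.003, 1.0, -0.018], [0.001, -0.018, -1.0], [-1.0, 0.003, -0.001]]
force: [0.4, -0.3, -0.3]
gripper_width: 65.8
```

Call:
jog_arm(
  series=[
    [0,0,0,0,0,0,0.5],
    [0,0,0,0,0,0,0.5],
    [0,0,0,0,0,0,0.5],
    [0,0,0,0,0,0,0.5],
    [0,0,0,0,0,0,0.5],
  ],
  newtons=15,
)

```text
t: 56.05
position: [633.3, 44.2, 133.8]
ee_rot: [[0.002, 1.0, -0.017], [0.001, -0.017, -1.0], [-1.0, 0.002, -0.001]]
force: [-0.4, 1.8, 4.0]
gripper_width: 35.3
```

Call:
jog_arm(
  series=[
    [-0.1,0,0,0,0,0,0.6],
    [-0.2,0,0,0,0,0,0.6],
    [-0.4,0,0,0,0,0,0.6],
    [-0.55,0,0,0,0.1,0,0.6],
    [-0.55,0,0,0,0.16,0,0.6],
    [-0.55,0,0,0,0.16,0,0.6],
    [-0.55,0,0,0,0.16,0,0.6],
  ],
  newtons=20,
)

```text
t: 56.92
position: [631.8, 43.8, 241.8]
ee_rot: [[-0.0, 1.0, -0.017], [0.084, -0.017, -0.996], [-0.996, -0.002, -0.084]]
force: [0.1, -0.2, -1.5]
gripper_width: 35.1
```

```bash
python3 plan2.py 432.2 -317.5 240 7.5 4.8 3; python3 botov.py 632 43 196 s37.png 250 100 90 85 7
```

```text
t 56.92 pos [631.8  43.8 241.8] j [ 0.3 22.1 90.   5.2 67.9 -0.6] F [ 0.1 -0.2 -1.5] w 35.1
[-0.0475, -0.3222, 0.606] [-0.0941, -0.0002, -0.0069]
[-0.0463, -0.3518, 0.5894] [-0.0941, -0.0002, -0.0069]
[-0.0449, -0.3806, 0.5714] [-0.0941, -0.0002, -0.0069]
```

View pics/s37.png

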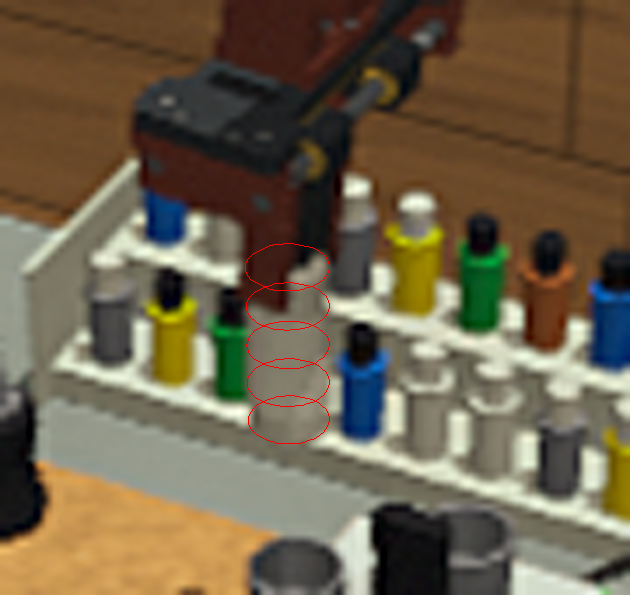

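The bottle is vertical and centred on the TCP. I'll carry it to the near-row pocket.

Call:
jog_arm(
  series=[
    [-0.02,-0.11,0.2,-0.03,0,0,0.6],
    [-0.035,-0.22,0.4,-0.06,0,0,0.6],
    [-0.0475,-0.322,0.606,-0.094,0,-0.007,0.6],
    [-0.0475,-0.322,0.606,-0.094,0,-0.007,0.6],
  ],
)

```text
t: 57.48
position: [564.8, -78.3, 241.5]
ee_rot: [[-0.003, 1.0, 0.029], [0.084, 0.03, -0.996], [-0.996, -0.001, -0.084]]
force: [-0.2, 0.5, -0.8]
gripper_width: 35.0
```

Call:
jog_arm(
  series=[
    [-0.046,-0.352,0.589,-0.094,0,-0.007,0.6],
    [-0.046,-0.352,0.589,-0.094,0,-0.007,0.6],
    [-0.046,-0.352,0.589,-0.094,0,-0.007,0.6],
    [-0.046,-0.352,0.589,-0.094,0,-0.007,0.6],
  ],
)

```text
t: 57.98
position: [500.0, -196.7, 241.2]
ee_rot: [[-0.005, 0.997, 0.08], [0.085, 0.08, -0.993], [-0.996, 0.002, -0.085]]
force: [0.6, 0.3, -1.0]
gripper_width: 35.0
```

Call:
jog_arm(
  series=[
    [-0.02,-0.13,0.19,-0.03,0,0,0.6],
    [-0.035,-0.26,0.39,-0.06,0,0,0.6],
    [-0.045,-0.381,0.571,-0.094,0,-0.007,0.6],
    [-0.045,-0.381,0.571,-0.094,0,-0.007,0.6],
    [-0.045,-0.381,0.571,-0.094,0,-0.007,0.6],
    [-0.045,-0.381,0.571,-0.094,0,-0.007,0.6],
  ],
)

```text
t: 58.72
position: [434.1, -315.8, 240.6]
ee_rot: [[-0.009, 0.991, 0.132], [0.084, 0.133, -0.988], [-0.996, 0.003, -0.085]]
force: [1.4, 1.0, 0.2]
gripper_width: 35.1
```

```bash
python3 plan2.py 432 -317.5 110 7.5 4.8
```

```text
t 58.73 pos [ 434.1 -315.8  240.6] j [-39.5  15.5  99.7   3.7  68.3 -48.6] F [1.4 1.  0.2] w 35.1
[0.6502, -0.0135, 0.062] [0.0043, -0.0018, -0.0049]
```

Call:
jog_arm(
  series=[
    [0.2,-0.005,0.018,0,0,0,0.6],
    [0.45,-0.005,0.04,0,0,0,0.6],
    [0.65,-0.005,0.057,0,0,0,0.6],
    [0.65,-0.005,0.057,0,0,0,0.6],
    [0.65,-0.005,0.057,0,0,0,0.6],
    [0.65,-0.005,0.057,0,0,0,0.6],
  ],
)

```text
t: 59.48
position: [433.8, -318.5, 112.1]
ee_rot: [[-0.006, 0.991, 0.131], [0.082, 0.131, -0.988], [-0.997, 0.005, -0.082]]
force: [1.0, 0.3, -0.8]
gripper_width: 35.0
```

Call:
jog_arm(
  series=[
    [0,0,0,0,0,0,0.6],
    [0,0,0,0,0,0,0.6],
  ],
)

```text
t: 59.72
position: [432.9, -318.1, 111.0]
ee_rot: [[-0.007, 0.991, 0.13], [0.083, 0.131, -0.988], [-0.997, 0.003, -0.083]]
force: [-0.2, 0.3, -1.0]
gripper_width: 35.3
```

```bash
python3 plan2.py 432 -317.5 62 7.5 4.8; python3 botov.py 432 -317.5 64 s38.png 335 205 90 85 7
```

```text
t 59.73 pos [ 432.9 -318.1  111. ] j [-39.7  25.  105.5   4.3  52.9 -49.9] F [-0.2  0.3 -1. ] w 35.3
[0.2442, -0.0048, 0.0171] [0.0006, 0.0007, -0.0066]
```

View pics/s38.png

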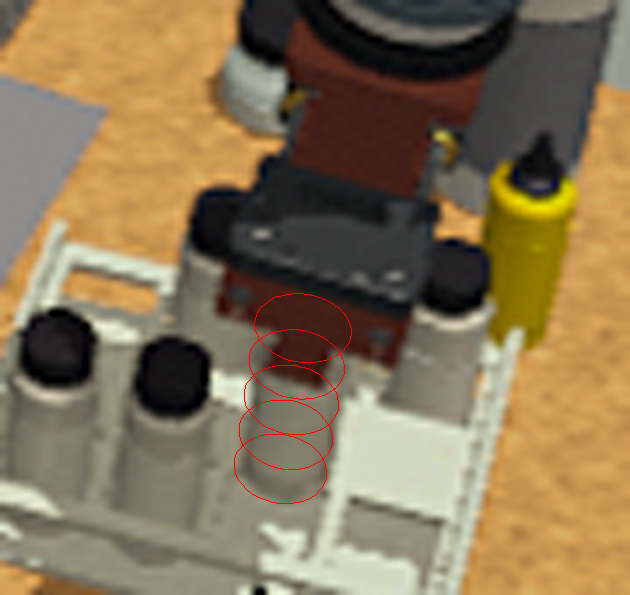

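Call:
jog_arm(
  series=[
    [0,-0.003,-0.002,0,0,0,0.6],
    [0.08,-0.003,0.004,0,0,0,0.6],
    [0.16,-0.003,0.011,0,0,0,0.6],
    [0.245,-0.003,0.018,0,0,0,0.6],
    [0.245,-0.003,0.018,0,0,0,0.6],
    [0.245,-0.003,0.018,0,0,0,0.6],
  ],
)

```text
t: 60.52
position: [432.0, -317.3, 60.8]
ee_rot: [[-0.009, 0.991, 0.13], [0.084, 0.131, -0.988], [-0.996, 0.002, -0.085]]
force: [0.3, 0.0, -0.5]
gripper_width: 34.5
```

```bash
python3 plan2.py 432 -317.5 54 7.5 4.8; python3 botov.py 432 -317.5 15 s39.png 335 205 90 85 7
```

```text
t 60.52 pos [ 432.  -317.3   60.8] j [-39.7  29.4 106.9   4.6  47.2 -50.5] F [ 0.3  0.  -0.5] w 34.5
[0.034, -0.0004, 0.0037] [0.0005, -0.0017, -0.0044]
```

View pics/s39.png

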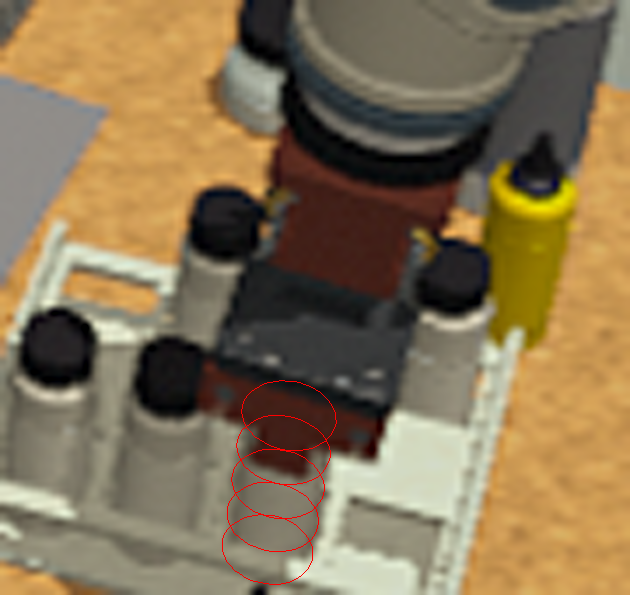

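In the pocket with no contact force. I'll lower it to the floor and release.

Call:
jog_arm(
  series=[
    [0.012,0,0.001,0,0,0,0.6],
    [0.025,0,0.002,0,0,0,0.6],
    [0.034,0,0.003,0,0,0,0.6],
    [0.034,0,0.003,0,0,0,0.6],
    [0.034,0,0.003,0,0,0,0.6],
  ],
)

```text
t: 61.2
position: [432.0, -317.3, 54.2]
ee_rot: [[-0.008, 0.991, 0.13], [0.084, 0.131, -0.988], [-0.996, 0.003, -0.084]]
force: [0.7, -0.6, -0.7]
gripper_width: 34.8
```

Call:
jog_arm(
  series=[
    [0.008,0,0,0,0,0,0.6],
    [0.008,0,0,0,0,0,0.6],
    [0.008,0,0,0,0,0,0.6],
  ],
)

```text
t: 61.58
position: [432.4, -317.9, 53.6]
ee_rot: [[-0.007, 0.991, 0.131], [0.083, 0.131, -0.988], [-0.997, 0.003, -0.083]]
force: [-2.0, -0.9, 8.5]
gripper_width: 35.2
```

Floor contact at 8.5 N. I'll release and rise.

Call:
jog_arm(
  series=[
    [-0.003,0,0,0,0,0,0.6],
    [-0.003,0,0,0,0,0,-0.3],
    [-0.003,0,0,0,0,0,-0.3],
    [-0.003,0,0,0,0,0,-0.3],
    [-0.003,0,0,0,0,0,-0.3],
    [-0.003,0,0,0,0,0,-0.3],
  ],
)

```text
t: 62.32
position: [432.0, -317.2, 53.2]
ee_rot: [[-0.009, 0.991, 0.13], [0.084, 0.131, -0.988], [-0.996, 0.002, -0.084]]
force: [0.5, -0.0, 0.4]
gripper_width: 57.0
```

Call:
jog_arm(
  series=[
    [-0.25,0,-0.02,0,0,0,-0.4],
    [-0.5,0,-0.042,0,0,0,-0.5],
    [-0.95,0,-0.08,0,0,0,-0.5],
    [-0.95,0,-0.08,0,0,0,-0.5],
    [-0.95,0,-0.08,0,0,0,-0.5],
  ],
)

```text
t: 62.95
position: [432.7, -318.3, 246.3]
ee_rot: [[-0.004, 0.991, 0.131], [0.081, 0.131, -0.988], [-0.997, 0.006, -0.081]]
force: [-0.1, -0.5, -0.4]
gripper_width: 65.9
```

Call:
jog_arm(
  series=[
    [-0.2,0.2,1,0,0,0,-0.5],
    [-0.2,0.2,1,0,0,0,-0.5],
    [-0.2,0.2,1,0,0,0,-0.5],
    [-0.2,0.2,1,0,0,0,-0.5],
    [-0.2,0.2,1,0,0,0,-0.5],
  ],
)

```text
t: 63.58
position: [497.0, -513.5, 263.9]
ee_rot: [[-0.011, 0.992, 0.129], [0.086, 0.129, -0.988], [-0.996, 0.001, -0.087]]
force: [0.5, 0.4, -0.1]
gripper_width: 66.1
```

```bash
python3 - <<'E'
from fit import *
st=manip.sense(); print(st['t'],st['position'].round(0),st['joint_velocities'].round(1))
s=cap('side','s40.png'); c=cap('top','t40.png')
cv2.imwrite('pics/s40c.png',cv2.resize(s['pixels'][140:325,230:430,::-1],(648,600),interpolation=cv2.INTER_CUBIC))
cv2.imwrite('pics/t40c.png',cv2.resize(c['pixels'][140:310,240:450,::-1],(741,600),interpolation=cv2.INTER_CUBIC))
E
```

```text
63.575 [ 497. -514.  264.] [ 1.2 -2.1  3.   0.3  0.2  0.3]
```

View pics/s40c.png

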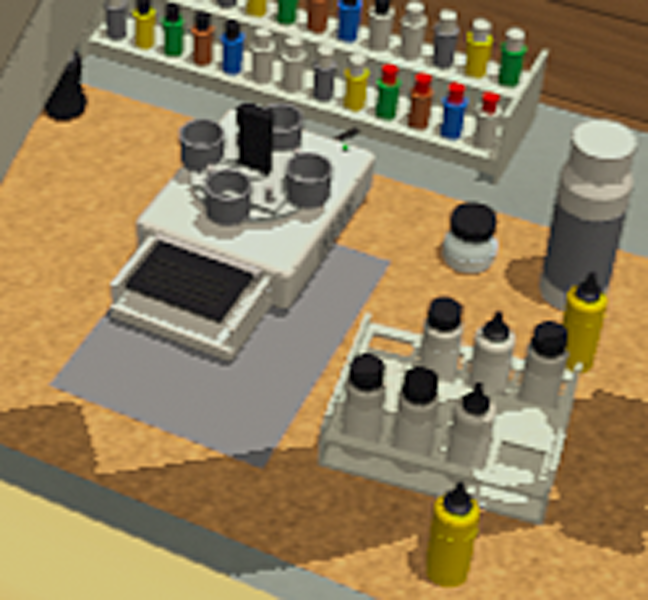

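View pics/t40c.png

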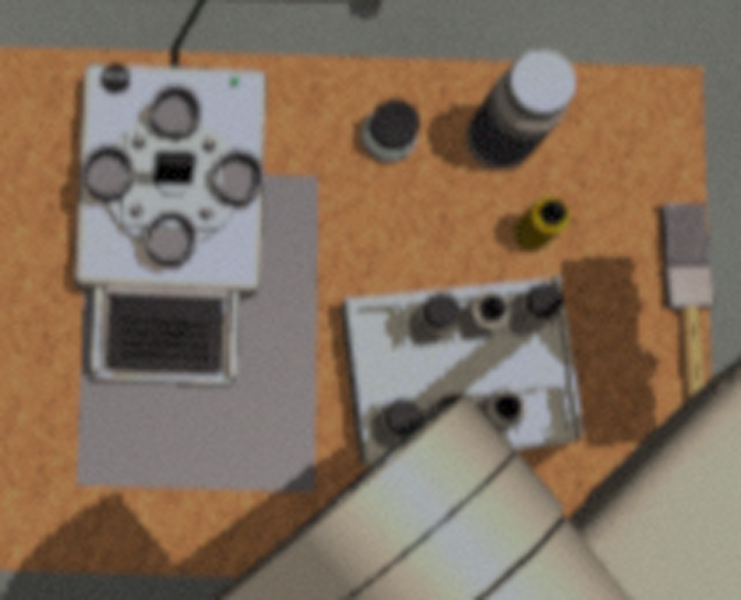

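The side and top pictures show everything as asked:
- **Bottles:** both nozzle bottles are upright in the rack, at (492,345) and (473,425) in the side crop.
- **Carrier and paddle:** the carrier sits flat on its studs and the paddle is up.
- **Everything else:** the flat caps and the bystanders in view are where they were.

Handing in.

```bash
python3 -c "
from bench import manip
print(manip.job_done())"
```

```text
the job is handed in; nothing more can be done
None
```

I fitted the carrier, mixed the two nozzle bottles and put both back upright in the rack pockets they came from. The job is handed in at about 64 s of the 210 s allowed.

- **Carrier:** I centred it by its tab, lowered it over the four studs and released it flat on the flange. In the last pictures it is still on its studs.
- **Bottles in the cups:** only two nozzle bottles were present (white body, black nozzle). I stood one in the +y cup and one in the -y cup. The yellow look-alikes were not touched.
- **Mixing:** I held the paddle on its stop for more than 3 s at about 23 N. It came up again by itself.
- **Last checks:** the side picture shows both bottles upright in their pockets, all four flat-cap bottles in place and the paddle up. The jar, spray can and yellow bottles look unmoved, and the top picture agrees where the arm does not block it. I did not compare the bystanders outside those crops with their starting places.

**What disagreed:**
- **Lean in the cups:** both bottles leaned outward by about 4–5° while in the cups. Bottle 2 met support about 2 mm above the stated floor height, so I think the plate edge makes a step inside each cup. I left them like that for mixing, and tilted the tool to bring them upright for the rack.
- **Fingertip height:** the closed fingertips met the paddle about 28 mm higher than the reported TCP. I pressed by force instead of by position.

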